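Measure a thrust-washer pack to the ratchet click and box it

TASK

Measure the pack of thrust washers that lies loose on the bench: stack all of them squarely on the bench micrometer's round anvil, swing its arm over against the stop and turn the black ratchet knob clockwise until the foot is down on the pack and the clutch clicks round a few times (the readout keeps the figure). Then back the knob off so that the foot is clear of the pack, swing the arm well out of the way to the side again, put all the washers in the blue box and put its lid fully on. Leave the hammer, grease tin and bearing alone.

Things in the scene. Friction and masses are not known exactly. Their poses are not given: they have to be found in the camera images.
- anvil (a point): centre of the micrometer's anvil: a ground steel round 62 mm across, flush in the flat top (30 mm above the bench) of a fixed base. In this point's axes (z up, at yaw 0 +x points away from the robot) the base reaches 85 mm to -x, 155 mm to +x and 75 mm to either side; the column, 30 mm across, stands on it 120 mm along +x
- column (a point): top centre of the column, 128 mm above the bench; the swing arm turns about its vertical axis. The arm is a blue beam 28 mm wide, 80 to 106 mm above the bench, with a collar 54 mm across round the column and a round head 42 mm across (76 to 110 mm high) 120 mm from this axis, which carries the spindle
- swing (a joint): angle of the swing arm, rad: 0 = against its stop, spindle exactly over the anvil (the arm points from the column to the anvil's -x); grows clockwise seen from above, so the arm swings out to the anvil's +y side, up to 1.75. Starts parked at 1.4 to 1.65. Turns stiffly (0.25 N m) and stays where it is left
- handle (a point): upright black grip at the end of the swing arm's thin stalk, for swinging the arm: 16 mm across, 80 to 135 mm above the bench, 190 mm from the column's axis and 70 mm beyond the spindle's axis; the stalk is at 78 to 88 mm. The point is on the grip's axis 115 mm above the bench
- knob (a point): centre of the black ratchet knob on top of the micrometer head: vertical axis, 22 mm across, 26 mm high (13 mm above and below this point), on the spindle's axis, white line on its top. Below it is the silver thimble, 28 mm across, its flat top 15 mm below this point. 167 mm above the bench; thimble and knob turn without rising or falling
- thimble (a joint): turn of the thimble, rad: 0 = spindle fully up (as at the start); grows clockwise seen from above, to 7.5. Each radian lowers the spindle and its foot by 3.18 mm (20 mm a turn); anticlockwise raises them. The thimble itself does not go up or down. It turns with the ratchet knob (0.015 N m) until the foot meets resistance, and stays where it is left
- ratchet (a joint): how far the knob has slipped round on the thimble in all, rad: 0 at the start. Once the foot bears with 11 to 14 N, the clutch (0.05 N m) lets the knob slip clockwise on the standing thimble and this grows; a click is 0.31 rad, so a few clicks are 0.6 to 1.2. Turned anticlockwise, the knob takes the thimble back with it
- foot: flat round steel foot under the spindle, 36 mm across and 8 mm thick; the origin is the centre of its underside, 54 mm above the bench (24 mm above the anvil) with the spindle fully up. It does not turn
- washer0_mid (a point): steel thrust washer 0 (absent in some starts): a flat disc 56 mm across and 5 mm thick with a 16 mm bore, 0.09 kg, lying flat; all four are alike. The point is its centre, half-way up; z along its axis (either face may be up)
- washer1_mid (a point): steel thrust washer 1 (absent in some starts): a flat disc 56 mm across and 5 mm thick with a 16 mm bore, 0.09 kg, lying flat; all four are alike. The point is its centre, half-way up; z along its axis (either face may be up)
- washer2_mid (a point): steel thrust washer 2 (absent in some starts): a flat disc 56 mm across and 5 mm thick with a 16 mm bore, 0.09 kg, lying flat; all four are alike. The point is its centre, half-way up; z along its axis (either face may be up)
- washer3_mid (a point): steel thrust washer 3 (absent in some starts): a flat disc 56 mm across and 5 mm thick with a 16 mm bore, 0.09 kg, lying flat; all four are alike. The point is its centre, half-way up; z along its axis (either face may be up)
- box: open blue plastic box fixed to the bench, 160 mm (its x) by 110 mm (its y) outside and 36 mm high, walls and floor 4 mm thick; the origin is the centre of its underside
- lid_grip (a point): centre of the black grip bar on the box's loose blue lid: bar 70 mm long (lid's x), 14 mm wide (lid's y), 28 mm high. Lid 175 x 125 mm, 0.16 kg: a 4 mm plate with a skirt 12 mm deep that clears the box by 4 mm all round. The point is 30 mm above the skirt's lower edge (and the bench), and 54 mm above the box's underside when the lid is fully on; either way round fits
- grease_tin: bystander: red grease tin with a metal lid, 72 mm across, 42 mm high; origin at the underside
- bearing: bystander: tapered bearing cone, 68 mm across, 24 mm high; origin at the underside
- hammer: bystander: green dead-blow hammer lying on the bench, 260 mm long; origin at the underside
There are look-alikes about, which are no part of the job. What is shaped like the part that bears washer1_mid but purple or yellow is not meant.

How it is judged (in metres and radians):
On the way, in this order (a step that is already met when the one before it is completed fails the run):
1. all the washers are stacked flat on the anvil, each centred within 10 mm (horizontal distance between each of washer0_mid, washer1_mid, washer2_mid, washer3_mid and anvil below 0.01 m and angle between the z axis of each of washer0_mid, washer1_mid, washer2_mid, washer3_mid and the z axis of anvil, either way round below 0.06 rad and z of washer0_mid in the frame of anvil between 0 and 0.021 m and z of washer1_mid in the frame of anvil between 0 and 0.021 m and z of washer2_mid in the frame of anvil between 0 and 0.021 m and z of washer3_mid in the frame of anvil between 0 and 0.021 m), for 0.2 s.
2. with the arm against its stop and the whole pack on the anvil, the foot bears on the pack and the ratchet has slipped by at least 0.5 rad (all of step 1 and value of joint swing below 0.05 rad and contact force between foot and anything else above 3 N and value of joint ratchet above 0.5 rad), for 0.1 s.
3. the knob is backed off, with the arm still over the anvil: the foot touches nothing (value of joint swing below 0.1 rad and contact force between foot and anything else below 0.2 N), for 0.2 s.
At the end, for the whole second after the job is handed in: the arm stands swung out to the side by more than 1.0 rad; every washer lies inside the box (its centre within the walls and below the rim); the lid is fully on: centred on the box within 7 mm, level within 0.05 rad and down on the rim (grip centre 48 to 58 mm above the box's underside) (value of joint swing above 1 rad and x of washer0_mid in the frame of box between -0.078 and 0.078 m and y of washer0_mid in the frame of box between -0.053 and 0.053 m and z of washer0_mid in the frame of box between 0 and 0.036 m and x of washer1_mid in the frame of box between -0.078 and 0.078 m and y of washer1_mid in the frame of box between -0.053 and 0.053 m and z of washer1_mid in the frame of box between 0 and 0.036 m and x of washer2_mid in the frame of box between -0.078 and 0.078 m and y of washer2_mid in the frame of box between -0.053 and 0.053 m and z of washer2_mid in the frame of box between 0 and 0.036 m and x of washer3_mid in the frame of box between -0.078 and 0.078 m and y of washer3_mid in the frame of box between -0.053 and 0.053 m and z of washer3_mid in the frame of box between 0 and 0.036 m and x of lid_grip in the frame of box between -0.007 and 0.007 m and y of lid_grip in the frame of box between -0.007 and 0.007 m and z of lid_grip in the frame of box between 0.048 and 0.058 m and angle between lid_grip's own z axis and vertical below 0.05 rad); the robot touches nothing.
It fails at once if the grease tin is moved more than 30 mm (distance of grease_tin from where it was at the start of the episode above 0.03 m).
It fails at once if the bearing is moved more than 30 mm (distance of bearing from where it was at the start of the episode above 0.03 m).
It fails at once if the hammer is moved more than 30 mm (distance of hammer from where it was at the start of the episode above 0.03 m).
Of washer0, washer1, washer2, washer3 only 2 to 4 are there at a start; the rules pass over those that are not, and their reading is None.
At some moment in a run one of washer0, washer1, washer2, washer3, lid may be knocked a few centimetres aside while the robot is not near it.
Once in a run the grip may slacken for a moment while it holds something.
It also fails if it takes over 210 s, if anything falls off the work surface, if the arm or the gripper's body presses on something with over 40 N, if the wrist force passes 120 N, or if a joint passes its speed limit or range.

ROBOT

A 7-joint arm with a two-finger parallel gripper is mounted at the origin on the work surface. World frame = base frame: x ahead of the robot, y to its left, z up, the work surface at z = 0. Lengths are in mm, angles in rad, forces in N, time in s.
With the tool pointing down it reaches from about 350 to 900 mm from the base axis. Payload 7.2 kg.
Tool frame: the origin (TCP) lies at the centre of the arm's flange, where the gripper is bolted on; the fingertips stand 173 mm ahead of it and the grasp point (between the pads) lies 155 mm ahead of it (pinch_z is the y of the grasp point in the tool frame, in mm); y points along the fingers, x is the direction in which the jaws open and shut, and the axes are right-handed (so a half turn about y gives the same grasp; the last joint's range is limited). The gripper opens to 85 mm and grips with 20 to 120 N. Pads are 22 mm wide; open, the fingers measure 114 mm over their backs; the gripper's body (76 mm by 85 mm) begins 54 mm behind the grasp point. The pads swing forward as they close: fully open they stand 13 mm farther back than shut.
Start: joints at [-1.412, 0.411, -0.013, 1.596, 0.006, 1.134, -0.082], TCP at [140.547, 608.99, 404.697] pointing down, gripper open.
Joint ranges: [-2.95, 2.95], [-0.29, 1.99], [-1.47, 1.44], [0.14, 2.54], [-1.03, 4.17], [0.13, 1.85], [-2.86, 2.86]. Speed limits (rad/s): [2.39, 2.39, 3.01, 3.01, 3.14, 3.14, 3.14].

INTERFACE

Orientations are given as a unit quaternion [w, x, y, z].
In Python, from bench import * gives the robot as it stands. The module is installed in compiled form; this text tells all that it offers.
- The arm moves only by the tool servo_tool, never from a script. Its argument "motion" is a list of rows, each an object with "dp": the shift along the tool's x, y, z in units of 0.06 m (1.0 is 0.06 m), a list of three; "rotation": the turn, a rotation vector about the tool's x, y, z in units of 8 degrees (1.0 is 8 degrees), a list of three; "claw": the gripper's target within -1 to 1 (fully open at 1, half-way at 0, shut at -1). In form: [{"dp": [tx, ty, tz], "rotation": [wx, wy, wz], "claw": claw}, ...]. A call has 1 to 10 rows; each row shifts and turns the pose as measured when the row begins, along the tool's axes as they then stand; what a row does not reach is not made up. A row lasts 1/8 s, in which the tool goes at most 62.5 mm and 10.7 degrees, less where a joint would pass 70% of its speed; a pose out of reach is approached as far as the arm can. A call with a number of a shift or a turn outside -1 to 1 is refused whole. A call with a gripper value outside its range is refused whole. The fingers move at their own pace and stop on an object; the grip force is fixed at half the most. Time passes only in rows, so rows that do not move let the fingers close. It gives the time, the measured TCP pose, the force and the opening at its end, in the units of the state.
- read_state(): the state, without advancing time (a new reading comes with each control period).
- capture(name): name is "scene" or "top" or "wrist"; returns (picture, depth): 420x560x3 uint8, red, green, blue; 420x560 float32, mm along the optical axis (not along the pixel's ray), 0 where there is no reading.
- camera_model(name): a dict with "fov_y" (degrees; the focal length in pixels is half the picture's height over the tangent of half this angle, whatever the lens; pixels are square), "cx", "cy" (the principal point, pixels), "T" (4x4, takes a point from camera to world coordinates). Camera axes: x right, y up, looking along -z (the intrinsics and any distortion apply to the point x, -y, -z); pixel columns grow to the right and rows downward; lengths in mm; the calibration is good to about 2 mm. The wrist camera is an equidistant fisheye: a pixel r from the principal point sees the ray r / f radians off the axis. A picture is of the moment at which its call begins: read the wrist's pose just before it. camera_model takes no time and is no camera call; for the wrist camera it gives the pose at the moment of the call.
- hand_in(): hands the job in, once; it reports no verdict.
The state is a dict: "t": time; "joints": joint angles; "qd": joint speeds; "joint_efforts": joint torques, N m; "ee_pos": TCP position; "tcp_rot": TCP orientation; "contact_force": force on the tool from outside, world axes, zero at the start; "torque": the same for the moment, N m; "grip_width": finger opening in mm.
Only numpy, scipy, OpenCV 4.12 (cv2) and the standard library are available. Lean on these libraries where they do the work, as an engineer would, in place of code of your own. Each camera call takes 0.05 s, during which the arm holds its last target.

## Working session

There is one attempt and no reset: what is moved stays moved. The work goes in short steps, Python scripts to look and compute and a tool call to move; the robot and the scene stay as the last step left them, time stands still between calls to the robot, and variables do not carry over. Pictures are saved under pics/ and viewed, and the job is handed in when it is done.

Besides the shell and the picture viewer there is one more tool, called after "Emit:" in YAML: its name, and indented under it one key for each argument. servo_tool: Moves the arm, as the interface text tells. Shifts and turns lie within -1 to 1; 1 stands for 0.06 m of shift or 8 degrees of turn. Its arguments: {"type":"object","properties":{"motion":{"type":"array"}},"required":["motion"]}

```bash
mkdir -p pics; cat > h.py <<'E'
from bench import *
import numpy as np, cv2
from scipy.spatial.transform import Rotation as R
def snap(name,fn):
    m=camera_model(name); p,d=capture(name)
    cv2.imwrite('pics/'+fn+'.png',p[:,:,::-1]); np.savez('pics/'+fn+'.npz',p=p,d=d,T=m['T'],cx=m['cx'],cy=m['cy'],fov=m['fov_y'],name=name)
    return p,d,m
def cloud(fn):
    z=np.load('pics/'+fn+'.npz'); d=z['d']; h,w=d.shape
    f=h/2/np.tan(np.radians(float(z['fov']))/2)
    u,v=np.meshgrid(np.arange(w),np.arange(h)); a=(u-z['cx'])/1.0; b=(v-z['cy'])/1.0
    if str(z['name'])=='wrist':
        r=np.hypot(a,b)+1e-9; th=r/f; s=np.tan(th)/r; X=a*s*d; Y=b*s*d
    else: X=a/f*d; Y=b/f*d
    P=np.stack([X,-Y,-d,np.ones_like(d)],-1)@np.array(z['T']).T
    P=P[...,:3]; P[d<=0]=np.nan
    return z['p'],P
E
python3 - <<'E'
from h import *
print(read_state())
for n in('scene','top','wrist'):
    p,d,m=snap(n,n+'0'); print(n,m)
E
```

```text
{'t': 0.0, 'joints': array([-1.4121946 ,  0.41193463, -0.01272478,  1.59701224,  0.00560642,
        1.13427967, -0.0822019 ]), 'qd': array([ 0.00050392, -0.00073648,  0.00104603,  0.00093272,  0.00015153,
       -0.00053386, -0.00023303]), 'joint_efforts': array([ 1.93773926e-04, -6.00626063e+01,  6.82583917e-01, -2.99387473e+01,
        1.40380725e-02,  1.08319343e-02, -2.22686765e-06]), 'ee_pos': array([140.50893363, 608.79848811, 403.84414859]), 'tcp_rot': array([-0.55297687,  0.55374147,  0.43980353, -0.4406357 ]), 'contact_force': array([ 0.71284894, -0.06411113, -0.25875336]), 'torque': array([ 0.01279004, -0.02827207,  0.0207907 ]), 'grip_width': 85.50962619815728}
scene {'fov_y': 45.98339926749942, 'cx': 278.09614656705395, 'cy': 214.0223125092307, 'T': array([[ 6.27326543e-01, -5.13503625e-01,  5.85470268e-01,
         1.25226202e+03],
       [ 7.78754595e-01,  4.12068768e-01, -4.73012273e-01,
        -5.67112125e+02],
       [ 1.63950469e-03,  7.52670816e-01,  6.58394984e-01,
         9.62305797e+02],
       [ 0.00000000e+00,  0.00000000e+00,  0.00000000e+00,
         1.00
[... 177 characters left out ...]
32785e+02],
       [-9.99868357e-01, -1.62174776e-02,  5.12137518e-04,
         5.08903974e+01],
       [-2.62741815e-03,  1.92975854e-01,  9.81199988e-01,
         1.03056797e+03],
       [ 0.00000000e+00,  0.00000000e+00,  0.00000000e+00,
         1.00000000e+00]])}
wrist {'fov_y': 65.70646984690485, 'cx': 275.0142338704898, 'cy': 218.2875656548969, 'T': array([[ 2.24898567e-01, -9.38472544e-01, -2.62087617e-01,
         7.52631228e+01],
       [ 9.74381281e-01,  2.16244386e-01,  6.18019841e-02,
         6.24102215e+02],
       [-1.32448943e-03, -2.69272446e-01,  9.63063132e-01,
         3.72706107e+02],
       [ 0.00000000e+00,  0.00000000e+00,  0.00000000e+00,
         1.00000000e+00]])}
```

View pics/scene0.png

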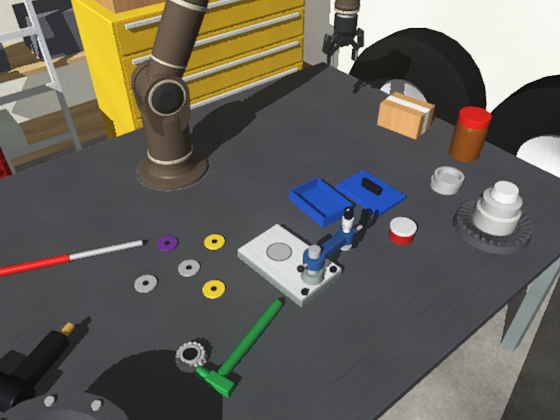

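View pics/top0.png

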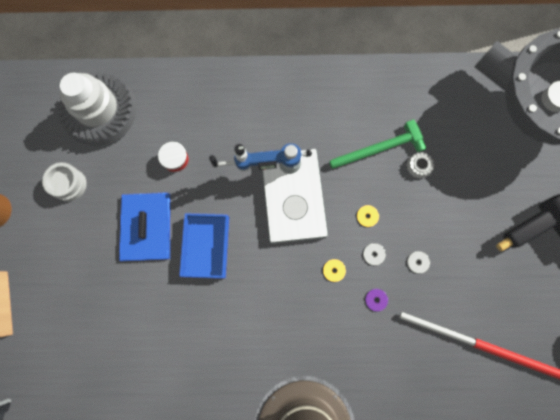

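View pics/wrist0.png

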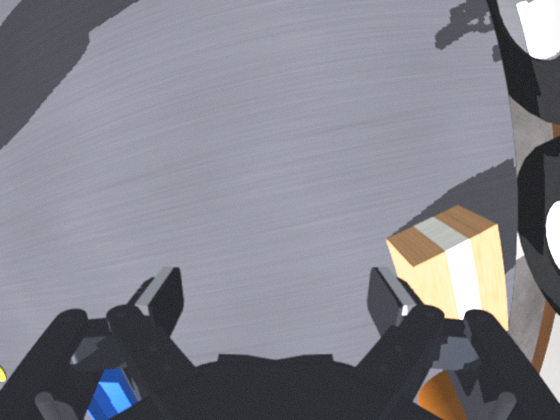

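Candidate washers in the top picture are grey (374,254) and (418,262), yellow (368,216) and (335,270), and purple (377,300). Only the two grey ones match the description. The bearing is at (420,165) and the tin at (173,157). Next I'll measure positions and check a close crop.

```bash
python3 - <<'E'
from h import *
p,P=cloud('top0')
hsv=cv2.cvtColor(p,cv2.COLOR_RGB2HSV)
def blob(u,v,zlo,zhi,r=30):
    m=np.zeros(p.shape[:2],bool); m[max(0,v-r):v+r,max(0,u-r):u+r]=1
    m&=(P[...,2]>zlo)&(P[...,2]<zhi)
    n,l,s,c=cv2.connectedComponentsWithStats(m.astype(np.uint8))
    k=1+np.argmax(s[1:,4]); q=P[l==k]
    rect=cv2.minAreaRect(q[:,:2].astype(np.float32))
    return q.mean(0).round(1),s[k,4],rect, np.percentile(q[:,2],[5,50,95]).round(1)
for n,u,v in(('w a',374,254),('w b',418,262),('y1',368,216),('y2',335,270),('pu',377,300)):
    print(n,blob(u,v,3,20,20))
print('base',blob(295,205,22,38,60))
print('lid',blob(145,227,8,25,50)); print('grip',blob(142,225,32,60,30))
print('box',blob(205,247,28,45,45))
print('tin',blob(173,157,30,60,30))
# anvil: greyish circle
for n,(a,b) in dict(bench=(300,330),base=(280,200)).items(): print(n,P[b,a])
print('col/arm z'); 
for (u,v) in((290,151),(240,150),(240,160),(213,160),(222,162),(265,158)): print((u,v),P[v,u].round(1),p[v,u])
cr=np.hstack([cv2.resize(p[180:330,310:450],None,fx=2.8,fy=2.8),cv2.resize(p[130:280,200:340],None,fx=2.8,fy=2.8)])
cv2.imwrite('pics/crop0.png',cr[:,:,::-1])
E
```

```text
w a (array([ 416.7, -192.9,    5.7]), np.int32(335), ((416.89117431640625, -192.47427368164062), (55.115142822265625, 55.80897903442383), 32.92097473144531), array([3.3, 5.6, 8.4]))
w b (array([ 394.3, -306.3,    5.9]), np.int32(345), ((394.75726318359375, -305.8614196777344), (55.35768508911133, 55.528438568115234), 83.27336883544922), array([3.3, 5.7, 8.7]))
y1 (array([ 517.9, -182.2,    5.8]), np.int32(305), ((518.9395751953125, -181.4415740966797), (54.71476364135742, 55.22166061401367), 79.71936798095703), array([3.5, 5.7, 8.9]))
y2 (array([377. , -87.5,   5.7]), np.int32(334), ((378.0115966796875, -85.25057983398438), (56.93883514404297, 56.268951416015625), 87.56999206542969), array([3.3, 5.5, 8.5]))
pu (array([ 301. , -192.4,    5.7]), np.int32(369), ((300.900634765625, -191.44920349121094), (61.35364532470703, 54.9626579284668), 86.3345718383789), array([3.5, 5.6, 8.5]))
base (array([554.4,  10.5,  29.9]), np.int32(4287), ((572.4248046875, 13.785469055175781), (235.49734497070312, 149.5644989013672), 5.305274486541748), array([26.1, 30.1, 33.2]))
lid (array([497.6, 403.6,  1
[... 358 characters left out ...]
 35.1]), np.int32(425), ((445.0731201171875, 244.7611083984375), (111.1901626586914, 159.9568634033203), 87.2301025390625), array([30.1, 35.5, 38.5]))
tin (array([682.7, 332.6,  41.3]), np.int32(577), ((683.7213134765625, 332.92205810546875), (70.69963073730469, 69.04208374023438), 44.578369140625), array([37.4, 41.4, 44.7]))
bench [ 2.29780592e+02  3.74473425e+00 -1.86853401e-01]
base [559.68261425  48.78027051  30.37537228]
col/arm z
(290, 151) [657.  23. 131.] [216 218 213]
(240, 150) [644.  138.3 178.6] [66 66 67]
(240, 160) [635.2 142.8 134.4] [106 109 113]
(213, 160) [636.3 207.2 134.4] [50 52 53]
(222, 162) [647.  192.9  86.5] [201 203 198]
(265, 158) [648.2  84.1 108.2] [ 67 109 161]
```

View pics/crop0.png

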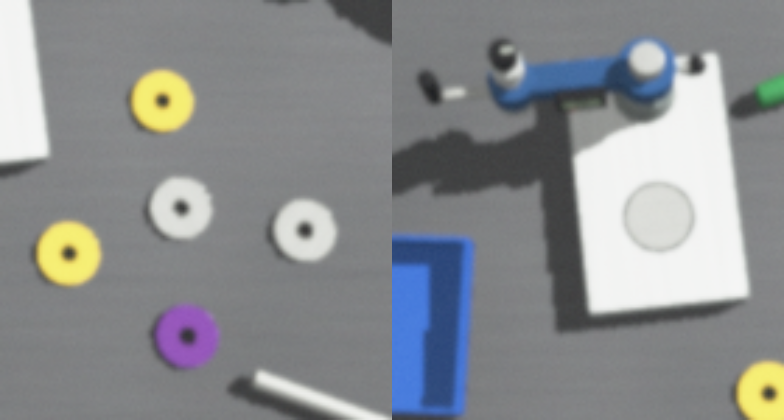

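Top crop: the two grey washers, with the yellow and purple look-alikes beside them. Only two real washers are present, at about (417,-192) and (395,-306). The box is empty.

```bash
cat >> h.py <<'E'
def down(yaw):
    # tool y = down; tool x (jaw) at world angle yaw deg; z = x cross y
    a=np.radians(yaw); x=np.array([np.cos(a),np.sin(a),0]); y=np.array([0,0,-1.]); return np.stack([x,y,np.cross(x,y)],1)
def pose():
    s=read_state(); q=s['tcp_rot']; return s['ee_pos'],R.from_quat([q[1],q[2],q[3],q[0]]).as_matrix(),s
def plan(pos=None,yaw=None):
    p,M,s=pose(); cy=np.degrees(np.arctan2(M[1,0],M[0,0]))
    dp=np.zeros(3) if pos is None else M.T@(np.array(pos)-p)/60
    T=down(cy if yaw is None else yaw)
    rv=np.degrees(R.from_matrix(M.T@T).as_rotvec())/8
    print('t',s['t'],'tcp',p.round(1),'yaw',cy.round(1),'tilt',M[:,1].round(3),'w',round(s['grip_width'],1),'F',s['contact_force'].round(1),'j',s['joints'].round(2))
    print('dp units',dp.round(3),'n>=',np.ceil(np.abs(dp).max()),'rot units',rv.round(3))
E
python3 - <<'E'
from h import *
plan([430,-150,404],None)
plan([430,-150,404],0)
plan([430,-150,404],180)
plan([430,-150,404],-90)
plan([430,-150,404],90)
E
```

```text
t 0.15 tcp [140.5 608.8 404.1] yaw 77.0 tilt [-0.    -0.001 -1.   ] w 85.8 F [ 0.6 -0.1 -0.5] j [-1.41  0.41 -0.01  1.6   0.01  1.13 -0.08]
dp units [-11.239   0.015  -7.545] n>= 12.0 rot units [ 0.     0.    -0.009]
t 0.15 tcp [140.5 608.8 404.1] yaw 77.0 tilt [-0.    -0.001 -1.   ] w 85.8 F [ 0.6 -0.1 -0.5] j [-1.41  0.41 -0.01  1.6   0.01  1.13 -0.08]
dp units [-11.239   0.015  -7.545] n>= 12.0 rot units [ 6.000e-03  9.626e+00 -7.000e-03]
t 0.15 tcp [140.5 608.8 404.1] yaw 77.0 tilt [-0.    -0.001 -1.   ] w 85.8 F [ 0.6 -0.1 -0.5] j [-1.41  0.41 -0.01  1.6   0.01  1.13 -0.08]
dp units [-11.239   0.015  -7.545] n>= 12.0 rot units [-8.0000e-03 -1.2874e+01 -7.0000e-03]
t 0.15 tcp [140.5 608.8 404.1] yaw 77.0 tilt [-0.    -0.001 -1.   ] w 85.8 F [ 0.6 -0.1 -0.5] j [-1.41  0.41 -0.01  1.6   0.01  1.13 -0.08]
dp units [-11.239   0.015  -7.545] n>= 12.0 rot units [ 1.3000e-02  2.0876e+01 -1.0000e-03]
t 0.15 tcp [140.5 608.8 404.1] yaw 77.0 tilt [-0.    -0.001 -1.   ] w 85.8 F [ 0.6 -0.1 -0.5] j [-1.41  0.41 -0.01  1.6   0.01  1.13 -0.08]
dp units [-11.239   0.015  -7.545] n>= 12.0 rot units [-1.000e-03 -1.624e+00 -9.000e-03]
```

```bash
cat >> h.py <<'E'
def rows(pos,yaw,n,claw,q=None):
    p,M,s=pose(); p0,M0=p.copy(),M.copy(); T=down(yaw) if q is None else q
    rv=R.from_matrix(M.T@T).as_rotvec(); out=[]
    for i in range(n):
        d=M.T@((np.array(pos)-p0)/n)/60
        out.append('{"dp":[%.2f,%.2f,%.2f],"rotation":[%.2f,%.2f,%.2f],"claw":%g}'%(*d,*(np.degrees(rv/n)/8),claw))
        M=M@R.from_rotvec(rv/n).as_matrix()
    print('['+',\n'.join(out)+']')
E
python3 - <<'E'
from h import *
rows([430,-120,404],0,15,1)
E
```

```text
[{"dp":[-0.72,0.00,-0.50],"rotation":[0.00,0.64,-0.00],"claw":1},
{"dp":[-0.67,0.00,-0.56],"rotation":[0.00,0.64,-0.00],"claw":1},
{"dp":[-0.62,0.00,-0.62],"rotation":[0.00,0.64,-0.00],"claw":1},
{"dp":[-0.56,0.00,-0.67],"rotation":[0.00,0.64,-0.00],"claw":1},
{"dp":[-0.50,0.00,-0.72],"rotation":[0.00,0.64,-0.00],"claw":1},
{"dp":[-0.43,0.00,-0.76],"rotation":[0.00,0.64,-0.00],"claw":1},
{"dp":[-0.36,0.00,-0.79],"rotation":[0.00,0.64,-0.00],"claw":1},
{"dp":[-0.29,0.00,-0.82],"rotation":[0.00,0.64,-0.00],"claw":1},
{"dp":[-0.21,0.00,-0.84],"rotation":[0.00,0.64,-0.00],"claw":1},
{"dp":[-0.14,0.00,-0.86],"rotation":[0.00,0.64,-0.00],"claw":1},
{"dp":[-0.06,0.00,-0.87],"rotation":[0.00,0.64,-0.00],"claw":1},
{"dp":[0.02,0.00,-0.87],"rotation":[0.00,0.64,-0.00],"claw":1},
{"dp":[0.10,0.00,-0.87],"rotation":[0.00,0.64,-0.00],"claw":1},
{"dp":[0.17,0.00,-0.85],"rotation":[0.00,0.64,-0.00],"claw":1},
{"dp":[0.25,0.00,-0.84],"rotation":[0.00,0.64,-0.00],"claw":1}]
```

Emit:
servo_tool:
  motion:
    - {"dp":[-0.7,0,-0.5],"rotation":[0,0.64,0],"claw":1}
    - {"dp":[-0.65,0,-0.55],"rotation":[0,0.64,0],"claw":1}
    - {"dp":[-0.6,0,-0.6],"rotation":[0,0.64,0],"claw":1}
    - {"dp":[-0.55,0,-0.65],"rotation":[0,0.64,0],"claw":1}
    - {"dp":[-0.5,0,-0.7],"rotation":[0,0.64,0],"claw":1}
    - {"dp":[-0.45,0,-0.75],"rotation":[0,0.64,0],"claw":1}
    - {"dp":[-0.35,0,-0.8],"rotation":[0,0.64,0],"claw":1}
    - {"dp":[-0.3,0,-0.8],"rotation":[0,0.64,0],"claw":1}
    - {"dp":[-0.2,0,-0.85],"rotation":[0,0.64,0],"claw":1}
    - {"dp":[-0.15,0,-0.85],"rotation":[0,0.64,0],"claw":1}

```text
t: 1.4
ee_pos: [328.5, 113.6, 402.4]
tcp_rot: [-0.691, 0.691, 0.15, -0.15]
contact_force: [1.7, -0.1, -0.2]
grip_width: 85.5
```

```bash
python3 - <<'E'
from h import *
plan()
rows([430,-120,404],0,7,1)
E
```

```text
t 1.4 tcp [328.5 113.6 402.4] yaw 24.5 tilt [-0.001 -0.001 -1.   ] w 85.5 F [ 1.7 -0.1 -0.2] j [-0.93 -0.12  0.43  2.22  0.06  1.03 -0.11]
dp units [0. 0. 0.] n>= 0.0 rot units [ 0.001  0.    -0.008]
[{"dp":[-0.01,-0.00,-0.61],"rotation":[0.00,0.44,-0.00],"claw":1},
{"dp":[0.03,-0.00,-0.61],"rotation":[0.00,0.44,-0.00],"claw":1},
{"dp":[0.06,-0.00,-0.60],"rotation":[0.00,0.44,-0.00],"claw":1},
{"dp":[0.10,-0.00,-0.60],"rotation":[0.00,0.44,-0.00],"claw":1},
{"dp":[0.14,-0.00,-0.59],"rotation":[0.00,0.44,-0.00],"claw":1},
{"dp":[0.17,-0.00,-0.58],"rotation":[0.00,0.44,-0.00],"claw":1},
{"dp":[0.21,-0.00,-0.57],"rotation":[0.00,0.44,-0.00],"claw":1}]
```

Emit:
servo_tool:
  motion:
    - {"dp":[0,0,-0.6],"rotation":[0,0.44,0],"claw":1}
    - {"dp":[0.05,0,-0.6],"rotation":[0,0.44,0],"claw":1}
    - {"dp":[0.1,0,-0.6],"rotation":[0,0.44,0],"claw":1}
    - {"dp":[0.15,0,-0.6],"rotation":[0,0.44,0],"claw":1}
    - {"dp":[0.15,0,-0.6],"rotation":[0,0.44,0],"claw":1}
    - {"dp":[0.2,0,-0.6],"rotation":[0,0.44,0],"claw":1}
    - {"dp":[0.2,0,-0.6],"rotation":[0,0.44,0],"claw":1}
    - {"dp":[0.2,0,-0.5],"rotation":[0,0.4,0],"claw":1}
    - {"dp":[0,0,0],"rotation":[0,0,0],"claw":1}

```text
t: 2.52
ee_pos: [450.1, -164.4, 402.6]
tcp_rot: [0.707, -0.706, 0.028, -0.029]
contact_force: [-0.0, 0.7, -0.7]
grip_width: 85.5
```

```bash
python3 - <<'E'
from h import *
plan()
snap('wrist','w1'); snap('top','top1')
p,P=cloud('w1'); print(P[::60,::60,2].round(0))
E
```

```text
t 2.525 tcp [ 450.1 -164.4  402.6] yaw -4.6 tilt [ 0.002  0.001 -1.   ] w 85.5 F [-0.   0.7 -0.7] j [-0.5   0.2   0.87  1.98 -0.18  1.04  0.38]
dp units [0. 0. 0.] n>= 0.0 rot units [-0.008  0.     0.012]
[[ -1.  -1.  -1.  -0.  -2.  29.  29.  30. 127.  -1.]
 [  9.  -2.  -1.   0.   0.  29.  29.  30.  94.  -0.]
 [ 18.  -1.  -1.   0.  -0.  -0.  -1.   1.  -1.   0.]
 [  6.  -2.  -1.  -0.  -1.  -1.  -0.   0.   0.   1.]
 [ -1.  -1.  -1.  -2.   0.  -0.  -1.  -1.  25.   0.]
 [  1.  -0.  -1. 248.   4.   1.  -1. 270.  -1.   2.]
 [ -0. 314. 293. 313. 303. 304.   0. 313. 298.   1.]]
```

View pics/w1.png

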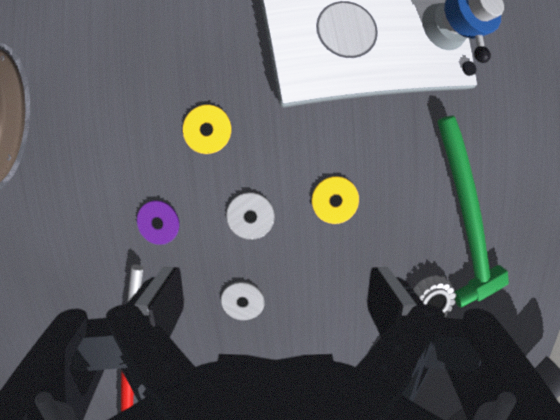

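The wrist view shows grey washers at (250,216) and (242,301), the anvil at (347,29), and the yellow and purple look-alikes.

```bash
cat >> h.py <<'E'
def disc(fn,u,v,r,zlo,zhi,smax=45,vmin=120):
    p,P=cloud(fn); hsv=cv2.cvtColor(p,cv2.COLOR_RGB2HSV)
    m=np.zeros(p.shape[:2],bool); m[max(0,v-r):v+r,max(0,u-r):u+r]=1
    m&=(P[...,2]>zlo)&(P[...,2]<zhi)&(hsv[...,1]<smax)&(hsv[...,2]>vmin)
    n,l,s,c=cv2.connectedComponentsWithStats(m.astype(np.uint8)); k=1+np.argmax(s[1:,4])
    q=P[l==k]; (cx,cy),rad=cv2.minEnclosingCircle(q[:,:2].astype(np.float32))
    rc=cv2.minAreaRect(q[:,:2].astype(np.float32))
    return np.round([cx,cy,rad,*rc[0],*rc[1],*np.median(q,0)],1),s[k,4]
E
python3 - <<'E'
from h import *
print('w1 a',disc('w1',250,216,35,2.5,12)); print('w1 b',disc('w1',242,301,32,2.5,12))
print('t a',disc('top1',374,254,22,2.5,12)); print('t b',disc('top0',418,262,22,2.5,12))
# anvil: segmentation by darker than base, ellipse fit
for fn,u,v in(('w1',347,29),('top0',295,207),('top1',295,207)):
    p,P=cloud(fn); g=cv2.GaussianBlur(cv2.cvtColor(p,cv2.COLOR_RGB2GRAY),(3,3),0)
    print(fn,g[v,u], g[v,u-40:u+40:4])
    m=(np.abs(g.astype(int)-int(np.median(g[v-5:v+5,u-5:u+5])))<12).astype(np.uint8); m=cv2.morphologyEx(m,cv2.MORPH_OPEN,np.ones((3,3)))
    n,l,s,c=cv2.connectedComponentsWithStats(m,connectivity=4); k=l[v,u]; q=P[(l==k)]; q=q[np.isfinite(q[:,0])]
    print(s[k],cv2.minEnclosingCircle(q[:,:2].astype(np.float32)),q.mean(0),cv2.minAreaRect(q[:,:2].astype(np.float32)))
E
```

```text
w1 a (array([ 420.2, -192.7,   28. ,  420.3, -192.8,   55. ,   54.3,  420.6,
       -191.5,    4.6]), np.int32(1559))
w1 b (array([ 397.2, -306.3,   28.7,  397.5, -306. ,   55.3,   54.9,  397.9,
       -305. ,    4.5]), np.int32(1159))
t a (array([ 419.1, -195.9,   31.5,  417.6, -193.4,   57.3,   56.7,  415.2,
       -191.6,    5.4]), np.int32(328))
t b (array([ 395.6, -309. ,   30.9,  394.8, -305.8,   55.4,   55.8,  394.6,
       -306.3,    5.6]), np.int32(343))
w1 207 [242 241 223 168 211 209 208 204 205 204 207 205 205 202 206 203 205 142
 236 236]
[ 320    4   54   50 2122] ((542.6502075195312, 11.04809284210205), 29.89529037475586) [542.32224644  10.69474621  30.31025672] ((542.8759765625, 11.399463653564453), (58.8833122253418, 58.41617965698242), 83.44554901123047)
top0 221 [ 77  67  67 193 243 243 243 207 221 220 221 220 221 206 244 243 244 213
 132 132]
[284 194  22  24 413] ((543.86474609375, 10.849173545837402), 32.62449645996094) [542.94826593  10.67382708  30.51999966] ((544.5484008789062, 11.306764602661133), (54.568626403808594, 62.26372146606445), 88.25431060791016)
top1 232 [ 84  73  73 206 246 246 246 221 232 231 232 232 232 221 247 246 246 223
 144 146]
[281 194  28  27 551] ((540.8741455078125, 10.410196304321289), 36.55913543701172) [541.07627844  11.01018524  30.73715498] ((540.6505126953125, 11.262353897094727), (70.11123657226562, 70.66007232666016), 0.17300112545490265)
```

```bash
python3 - <<'E'
from h import *
rows([420,-193,230],0,5,0.55)
E
```

```text
[{"dp":[-0.09,0.57,-0.11],"rotation":[-0.00,-0.11,0.00],"claw":0.55},
{"dp":[-0.09,0.57,-0.11],"rotation":[-0.00,-0.11,0.00],"claw":0.55},
{"dp":[-0.09,0.57,-0.11],"rotation":[-0.00,-0.11,0.00],"claw":0.55},
{"dp":[-0.10,0.57,-0.11],"rotation":[-0.00,-0.11,0.00],"claw":0.55},
{"dp":[-0.10,0.57,-0.10],"rotation":[-0.00,-0.11,0.00],"claw":0.55}]
```

Emit:
servo_tool:
  motion:
    - {"dp":[-0.1,0.57,-0.1],"rotation":[0,-0.11,0],"claw":0.55}
    - {"dp":[-0.1,0.57,-0.1],"rotation":[0,-0.11,0],"claw":0.55}
    - {"dp":[-0.1,0.57,-0.1],"rotation":[0,-0.11,0],"claw":0.55}
    - {"dp":[-0.1,0.57,-0.1],"rotation":[0,-0.11,0],"claw":0.55}
    - {"dp":[-0.1,0.57,-0.1],"rotation":[0,-0.11,0],"claw":0.55}
    - {"dp":[0,0,0],"rotation":[0,0,0],"claw":0.55}

```text
t: 3.38
ee_pos: [418.3, -182.3, 227.3]
tcp_rot: [0.711, -0.703, -0.007, 0.005]
contact_force: [0.3, -0.2, 0.7]
grip_width: 66.1
```

```bash
python3 - <<'E'
from h import *
plan([420,-193,185],0)
snap('wrist','w2')
E
```

```text
t 3.375 tcp [ 418.3 -182.3  227.3] yaw 1.0 tilt [ 0.003  0.01  -1.   ] w 66.1 F [ 0.3 -0.2  0.7] j [-0.22  0.45  0.66  2.19 -0.49  0.64  0.81]
dp units [ 0.024  0.703 -0.186] n>= 1.0 rot units [-0.073  0.129  0.022]
```

View pics/w2.png

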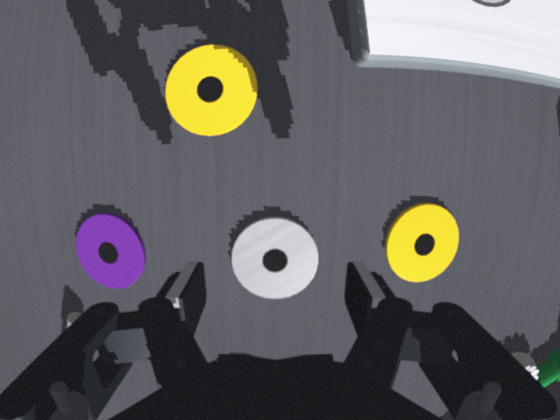

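```bash
python3 - <<'E'
from h import *
print(disc('w2',274,259,50,2.5,12))
p,P=cloud('w2')
for (u,v) in((195,268),(198,275),(180,300),(355,268),(352,275),(375,300)): print(u,v,P[v,u].round(1),p[v,u])
m=np.zeros(p.shape[:2],bool); m[240:340,150:215]=1; q=P[m&(P[...,2]>25)]; print(q[:,2].min(), q[q[:,2]<q[:,2].min()+8].mean(0))
E
```

```text
(array([ 419.8, -193.1,   28.2,  419.7, -193. ,   55.2,   55.5,  419.8,
       -190.8,    4.6]), np.int32(5034))
195 268 [ 384.9 -170.7   70.4] [25 27 33]
198 275 [ 386.4 -173.3   71.8] [30 30 40]
180 300 [ 385.3 -171.6   97.2] [69 67 75]
355 268 [ 453.7 -169.    71.6] [37 38 40]
352 275 [ 452.4 -171.7   72.9] [26 33 31]
375 300 [ 455.4 -170.6   97.4] [104 105 112]
59.02287995512495 [ 385.5692662  -178.47319823   64.20662343]
```

Emit:
servo_tool:
  motion:
    - {"dp":[0.02,0.3,-0.1],"rotation":[-0.07,0.13,0.02],"claw":0.55}
    - {"dp":[0.01,0.3,-0.08],"rotation":[0,0,0],"claw":0.55}
    - {"dp":[0,0,0],"rotation":[0,0,0],"claw":0.55}

```text
t: 3.8
ee_pos: [424.6, -191.3, 196.5]
tcp_rot: [0.707, -0.707, -0.005, -0.003]
contact_force: [0.2, 0.7, -0.4]
grip_width: 66.3
```

```bash
python3 - <<'E'
from h import *
plan([419.8,-193,171],0)
E
```

```text
t 3.8 tcp [ 424.6 -191.3  196.5] yaw 0.2 tilt [ 0.01  0.   -1.  ] w 66.3 F [ 0.2  0.7 -0.4] j [-0.16  0.52  0.61  2.19 -0.56  0.57  0.87]
dp units [-0.084  0.424 -0.027] n>= 1.0 rot units [-0.003  0.021  0.074]
```

Emit:
servo_tool:
  motion:
    - {"dp":[-0.08,0.2,-0.03],"rotation":[0,0.02,0.07],"claw":0.55}
    - {"dp":[0,0,0],"rotation":[0,0,0],"claw":0.55}

```text
t: 4.05
ee_pos: [420.8, -192.5, 185.9]
tcp_rot: [0.707, -0.707, -0.002, -0.001]
contact_force: [0.5, 0.4, 0.1]
grip_width: 66.5
```

```bash
python3 - <<'E'
from h import *
plan([419.8,-193,171],0)
E
```

```text
t 4.05 tcp [ 420.8 -192.5  185.9] yaw 0.1 tilt [ 0.003  0.001 -1.   ] w 66.5 F [0.5 0.4 0.1] j [-0.14  0.54  0.59  2.2  -0.58  0.55  0.89]
dp units [-0.017  0.249 -0.009] n>= 1.0 rot units [-0.004  0.011  0.024]
```

Emit:
servo_tool:
  motion:
    - {"dp":[-0.02,0.15,-0.01],"rotation":[0,0,0.02],"claw":0.55}
    - {"dp":[-0.02,0.1,-0.01],"rotation":[0,0,0.02],"claw":0.55}
    - {"dp":[0,0,0],"rotation":[0,0,0],"claw":0.55}

```text
t: 4.42
ee_pos: [418.5, -193.6, 170.5]
tcp_rot: [0.707, -0.707, 0.0, 0.001]
contact_force: [-0.4, 0.1, 0.5]
grip_width: 65.9
```

```bash
python3 - <<'E'
from h import *
plan([419.8,-193,171],0)
E
```

```text
t 4.425 tcp [ 418.5 -193.6  170.5] yaw 0.1 tilt [-0.002  0.001 -1.   ] w 65.9 F [-0.4  0.1  0.5] j [-0.11  0.57  0.56  2.2  -0.6   0.52  0.91]
dp units [ 0.022 -0.009  0.01 ] n>= 1.0 rot units [-0.004  0.013 -0.013]
```

Now close.

Emit:
servo_tool:
  motion:
    - {"dp":[0,0,0],"rotation":[0,0,0],"claw":0.3}
    - {"dp":[0,0,0],"rotation":[0,0,0],"claw":0.0}
    - {"dp":[0,0,0],"rotation":[0,0,0],"claw":-1}
    - {"dp":[0,0,0],"rotation":[0,0,0],"claw":-1}

```text
t: 4.92
ee_pos: [418.5, -193.9, 171.6]
tcp_rot: [0.708, -0.707, -0.0, 0.001]
contact_force: [0.7, -0.3, 0.0]
grip_width: 51.9
```

Emit:
servo_tool:
  motion:
    - {"dp":[0,-0.3,0],"rotation":[0,0,0],"claw":-1}
    - {"dp":[0,-0.6,0],"rotation":[0,0,0],"claw":-1}
    - {"dp":[0,-0.5,0],"rotation":[0,0,0],"claw":-1}

```text
t: 5.3
ee_pos: [417.7, -193.9, 255.7]
tcp_rot: [0.708, -0.706, 0.002, 0.002]
contact_force: [0.9, -0.2, -0.9]
grip_width: 51.5
```

```bash
python3 - <<'E'
from h import *
plan([542,11,260],0)
snap('wrist','w3')
E
```

```text
t 5.3 tcp [ 417.7 -193.9  255.7] yaw 0.0 tilt [-0.006  0.002 -1.   ] w 51.5 F [ 0.9 -0.2 -0.9] j [-0.26  0.42  0.74  2.17 -0.43  0.71  0.77]
dp units [ 2.072 -0.079  3.414] n>= 4.0 rot units [-0.015  0.002 -0.046]
```

View pics/w3.png

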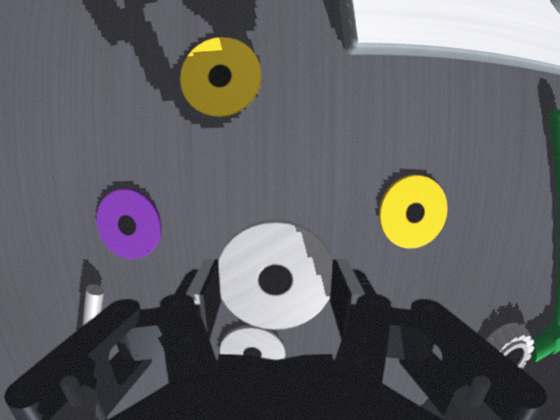

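```bash
python3 - <<'E'
from h import *
p,P=cloud('w3'); ps,M,s=pose()
print(disc('w3',275,275,60,60,120,60,90))
z=P[225:330,218:332,2]; 
hsv=cv2.cvtColor(p,cv2.COLOR_RGB2HSV); m=np.zeros(p.shape[:2],bool); m[222:330,216:334]=1; m&=(P[...,2]>60)&(P[...,2]<110)&(hsv[...,2]>80)
q=P[m]; A=np.c_[q[:,:2],np.ones(len(q))]; c=np.linalg.lstsq(A,q[:,2],rcond=None)[0]; print('plane',c, 'tilt',np.degrees(np.hypot(*c[:2])))
b=(hsv[...,2]<60); print('bore', P[279,275])
E
```

```text
(array([ 417.6, -193.1,   28.4,  417.4, -192.8,   52.6,   56. ,  417.6,
       -188.9,   88.8]), np.int32(9220))
plane [-2.73992345e-03 -3.13643324e-03  8.92819291e+01] tilt 0.23861744837179658
bore [ 417.59491197 -192.74454831   88.33994773]
```

Emit:
servo_tool:
  motion:
    - {"dp":[0.4,-0.02,0.7],"rotation":[0,0,0],"claw":-1}
    - {"dp":[0.4,-0.02,0.7],"rotation":[0,0,0],"claw":-1}
    - {"dp":[0.4,0,0.7],"rotation":[0,0,0],"claw":-1}
    - {"dp":[0.4,0,0.7],"rotation":[0,0,0],"claw":-1}
    - {"dp":[0.4,0,0.6],"rotation":[0,0,0],"claw":-1}
    - {"dp":[0,0,0],"rotation":[0,0,0],"claw":-1}

```text
t: 6.1
ee_pos: [542.9, 15.4, 261.5]
tcp_rot: [0.708, -0.707, 0.0, -0.001]
contact_force: [-1.4, -0.0, -0.9]
grip_width: 52.4
```

```bash
python3 - <<'E'
from h import *
plan([542.4,10,215],0)
snap('wrist','w4')
E
```

```text
t 6.1 tcp [542.9  15.4 261.5] yaw -0.1 tilt [ 0.002  0.001 -1.   ] w 52.4 F [-1.4 -0.  -0.9] j [-0.64  0.53  0.71  1.97 -0.47  0.81  0.33]
dp units [-0.009  0.775 -0.092] n>= 1.0 rot units [-0.009 -0.018  0.012]
```

View pics/w4.png

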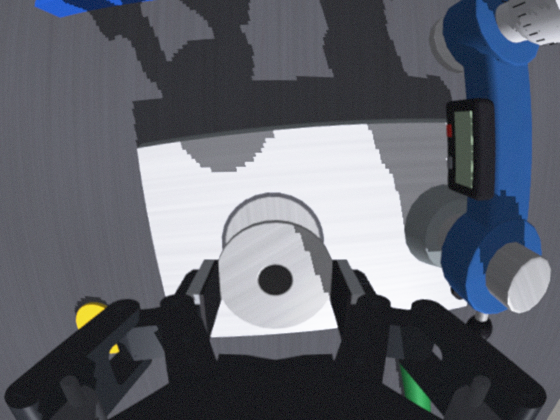

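```bash
cat >> h.py <<'E'
from scipy.optimize import least_squares
def ringfit(fn,c0,zlo=24,zhi=36,rad=31,ymin=-1e9,plane=30.,show=False,thr=0):
    """fit circle of radius rad to dark edge pixels near c0 +-6mm of rim"""
    p,P=cloud(fn); g=cv2.cvtColor(p,cv2.COLOR_RGB2GRAY); bh=cv2.morphologyEx(g,cv2.MORPH_BLACKHAT,np.ones((9,9)))
    d=np.hypot(P[...,0]-c0[0],P[...,1]-c0[1])
    m=(np.abs(d-rad)<7)&(P[...,2]>zlo)&(P[...,2]<zhi)&(bh>25)&(P[...,1]>ymin)
    q=P[m][:,:2]
    r=least_squares(lambda x:np.hypot(q[:,0]-x[0],q[:,1]-x[1])-rad,c0,loss='soft_l1',f_scale=0.7)
    res=np.abs(r.fun); return r.x.round(2),len(q),np.median(res).round(2)
E
python3 - <<'E'
from h import *
print(ringfit('w4',[542.4,10.8],ymin=15)); print(ringfit('w1',[542.4,10.8])); print(ringfit('top0',[542.4,10.8]))
print(disc('w4',275,275,60,60,120,60,90)); print(pose()[0])
E
```

```text
(array([542.59,  12.67]), 729, np.float64(0.85))
(array([542.77,  11.04]), 529, np.float64(1.12))
(array([540.58,  10.72]), 11, np.float64(0.33))
(array([543.9,  16.4,  29. , 544.3,  16.3,  54.2,  56.2, 544. ,  20.1,
        94.6]), np.int32(9251))
[541.87367342  13.50016588 261.48738305]
```

Emit:
servo_tool:
  motion:
    - {"dp":[0,0.35,-0.03],"rotation":[0,0,0],"claw":-1}
    - {"dp":[0,0.3,-0.02],"rotation":[0,0,0],"claw":-1}
    - {"dp":[0,0,0],"rotation":[0,0,0],"claw":-1}

```text
t: 6.52
ee_pos: [540.4, 7.5, 221.0]
tcp_rot: [-0.707, 0.707, -0.003, 0.003]
contact_force: [-0.2, -0.1, -0.9]
grip_width: 52.0
```

```bash
python3 - <<'E'
from h import *
plan([542,11,203],0)
E
```

```text
t 6.525 tcp [540.4   7.5 221. ] yaw -0.5 tilt [-0.    -0.001 -1.   ] w 52.0 F [-0.2 -0.1 -0.9] j [-0.59  0.59  0.66  2.   -0.53  0.73  0.38]
dp units [0.026 0.3   0.058] n>= 1.0 rot units [ 0.006 -0.06  -0.003]
```

Emit:
servo_tool:
  motion:
    - {"dp":[0.03,0.2,0.06],"rotation":[0,-0.06,0],"claw":-1}
    - {"dp":[0,0,0],"rotation":[0,0,0],"claw":-1}

```text
t: 6.78
ee_pos: [542.4, 10.4, 208.8]
tcp_rot: [-0.707, 0.707, -0.0, 0.0]
contact_force: [0.8, 0.6, -1.0]
grip_width: 52.2
```

```bash
python3 - <<'E'
from h import *
plan([542,11,203],0)
E
```

```text
t 6.775 tcp [542.4  10.4 208.8] yaw -0.1 tilt [ 0.    -0.001 -1.   ] w 52.2 F [ 0.8  0.6 -1. ] j [-0.58  0.61  0.64  2.   -0.54  0.71  0.39]
dp units [-0.007  0.096  0.01 ] n>= 1.0 rot units [ 0.005 -0.008  0.001]
```

Emit:
servo_tool:
  motion:
    - {"dp":[0,0.08,0.01],"rotation":[0,0,0],"claw":-1}
    - {"dp":[0,0.02,0],"rotation":[0,0,0],"claw":-1}
    - {"dp":[0,0,0],"rotation":[0,0,0],"claw":-1}

```text
t: 7.15
ee_pos: [542.8, 11.1, 203.0]
tcp_rot: [-0.707, 0.707, 0.0, 0.001]
contact_force: [-0.2, -0.2, 0.3]
grip_width: 51.8
```

```bash
python3 - <<'E'
from h import *
plan([542,11,203],0)
E
```

```text
t 7.15 tcp [542.8  11.1 203. ] yaw -0.1 tilt [ 0.001 -0.001 -1.   ] w 51.8 F [-0.2 -0.2  0.3] j [-0.58  0.61  0.63  2.   -0.55  0.7   0.4 ]
dp units [-0.013  0.001 -0.001] n>= 1.0 rot units [ 0.004 -0.007  0.009]
```

Emit:
servo_tool:
  motion:
    - {"dp":[0,0.02,0],"rotation":[0,0,0],"claw":-1}
    - {"dp":[0,0,0],"rotation":[0,0,0],"claw":0.55}
    - {"dp":[0,0,0],"rotation":[0,0,0],"claw":0.55}
    - {"dp":[0,-0.05,0],"rotation":[0,0,0],"claw":0.55}
    - {"dp":[0,-0.6,0],"rotation":[0,0,0],"claw":0.55}
    - {"dp":[0,-0.7,0],"rotation":[0,0,0],"claw":0.55}
    - {"dp":[0,0,0],"rotation":[0,0,0],"claw":0.55}

```text
t: 8.02
ee_pos: [543.0, 10.8, 285.9]
tcp_rot: [-0.707, 0.707, 0.0, 0.001]
contact_force: [-0.7, -0.0, -0.4]
grip_width: 66.2
```

```bash
python3 - <<'E'
from h import *
snap('wrist','w5')
print(disc('w5',275,245,50,30,44,60,90)); print(ringfit('w5',[542.4,10.8],24,33))
rows([397.4,-306,270],0,8,0.55)
plan()
E
```

```text
(array([543.2,  10.4,  37. , 543.8,   6. ,  57.8,  71.5, 543.2,  10.7,
        34.4]), np.int32(4768))
(array([543.05,  10.53]), 1568, np.float64(1.24))
[{"dp":[-0.30,0.03,-0.66],"rotation":[0.00,-0.00,-0.00],"claw":0.55},
{"dp":[-0.30,0.03,-0.66],"rotation":[0.00,-0.00,-0.00],"claw":0.55},
{"dp":[-0.30,0.03,-0.66],"rotation":[0.00,-0.00,-0.00],"claw":0.55},
{"dp":[-0.30,0.03,-0.66],"rotation":[0.00,-0.00,-0.00],"claw":0.55},
{"dp":[-0.30,0.03,-0.66],"rotation":[0.00,-0.00,-0.00],"claw":0.55},
{"dp":[-0.30,0.03,-0.66],"rotation":[0.00,-0.00,-0.00],"claw":0.55},
{"dp":[-0.30,0.03,-0.66],"rotation":[0.00,-0.00,-0.00],"claw":0.55},
{"dp":[-0.30,0.03,-0.66],"rotation":[0.00,-0.00,-0.00],"claw":0.55}]
t 8.075 tcp [542.3  11.1 284.4] yaw -0.1 tilt [-0.    -0.001 -1.   ] w 66.2 F [-0.2  0.9 -0.5] j [-0.66  0.5   0.74  1.96 -0.44  0.85  0.31]
dp units [0. 0. 0.] n>= 0.0 rot units [ 0.007  0.    -0.003]
```

View pics/w5.png

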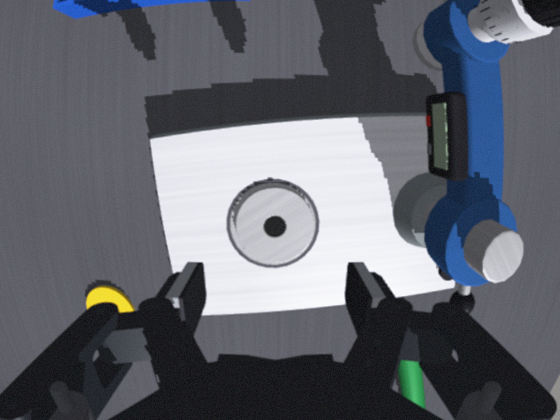

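The washer is concentric on the anvil at (274,225). Now the second one.

Emit:
servo_tool:
  motion:
    - {"dp":[-0.3,0.03,-0.66],"rotation":[0,0,0],"claw":0.55}
    - {"dp":[-0.3,0.03,-0.66],"rotation":[0,0,0],"claw":0.55}
    - {"dp":[-0.3,0.03,-0.66],"rotation":[0,0,0],"claw":0.55}
    - {"dp":[-0.3,0.03,-0.66],"rotation":[0,0,0],"claw":0.55}
    - {"dp":[-0.3,0.03,-0.66],"rotation":[0,0,0],"claw":0.55}
    - {"dp":[-0.3,0.03,-0.66],"rotation":[0,0,0],"claw":0.55}
    - {"dp":[-0.3,0.03,-0.66],"rotation":[0,0,0],"claw":0.55}
    - {"dp":[-0.3,0.03,-0.66],"rotation":[0,0,0],"claw":0.55}
    - {"dp":[-0.1,0.03,-0.2],"rotation":[0,0,0],"claw":0.55}
    - {"dp":[0,0,0],"rotation":[0,0,0],"claw":0.55}

```text
t: 9.32
ee_pos: [386.2, -323.8, 260.3]
tcp_rot: [0.708, -0.706, 0.003, 0.005]
contact_force: [1.4, 0.2, 0.1]
grip_width: 66.0
```

```bash
python3 - <<'E'
from h import *
snap('wrist','w6')
plan([397.4,-306,200],0)
E
```

```text
t 9.375 tcp [ 386.6 -323.2  260.3] yaw 0.3 tilt [-0.011  0.002 -1.   ] w 66.2 F [-0.2 -0.4 -0.5] j [ 0.04  0.48  0.73  2.06 -0.45  0.77  1.04]
dp units [0.193 1.004 0.284] n>= 2.0 rot units [-0.014  0.034 -0.08 ]
```

View pics/w6.png

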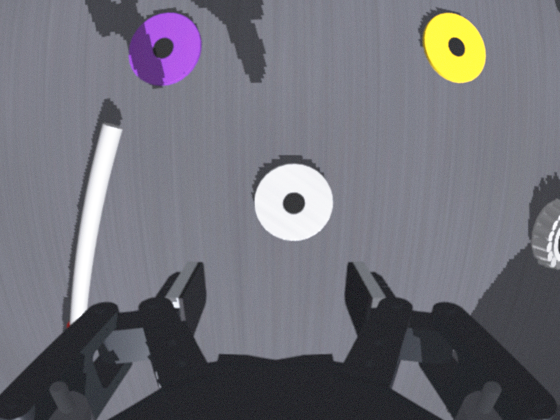

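```bash
python3 - <<'E'
from h import *
print(disc('w6',294,203,50,2.5,12))
E
```

```text
(array([ 397.3, -306.3,   28. ,  397. , -306.1,   55. ,   55.5,  396.9,
       -305.1,    4.6]), np.int32(4306))
```

Emit:
servo_tool:
  motion:
    - {"dp":[0.1,0.45,0.15],"rotation":[0,0.03,-0.08],"claw":0.55}
    - {"dp":[0.1,0.45,0.15],"rotation":[0,0,0],"claw":0.55}
    - {"dp":[0,0,0],"rotation":[0,0,0],"claw":0.55}

```text
t: 9.75
ee_pos: [401.3, -300.3, 204.7]
tcp_rot: [0.709, -0.706, -0.003, 0.002]
contact_force: [-0.3, -0.4, -0.4]
grip_width: 66.0
```

```bash
python3 - <<'E'
from h import *
plan([397.6,-306,171],0)
E
```

```text
t 9.75 tcp [ 401.3 -300.3  204.7] yaw 0.4 tilt [ 0.001  0.004 -1.   ] w 66.0 F [-0.3 -0.4 -0.4] j [ 0.06  0.56  0.64  2.1  -0.55  0.65  1.08]
dp units [-0.063  0.562 -0.098] n>= 1.0 rot units [-0.032  0.05   0.007]
```

Emit:
servo_tool:
  motion:
    - {"dp":[-0.06,0.3,-0.1],"rotation":[-0.03,0.05,0],"claw":0.55}
    - {"dp":[0,0,0],"rotation":[0,0,0],"claw":0.55}

```text
t: 10.0
ee_pos: [398.4, -306.0, 186.8]
tcp_rot: [-0.707, 0.707, 0.001, 0.0]
contact_force: [-0.6, 0.4, 0.2]
grip_width: 66.0
```

```bash
python3 - <<'E'
from h import *
plan([397.2,-306.5,171],0)
E
```

```text
t 10.0 tcp [ 398.4 -306.   186.8] yaw 0.1 tilt [ 0.002 -0.001 -1.   ] w 66.0 F [-0.6  0.4  0.2] j [ 0.1   0.59  0.61  2.11 -0.58  0.61  1.11]
dp units [-0.021  0.263 -0.008] n>= 1.0 rot units [0.004 0.013 0.014]
```

Emit:
servo_tool:
  motion:
    - {"dp":[-0.02,0.15,-0.01],"rotation":[0,0,0.01],"claw":0.55}
    - {"dp":[0,0.11,0],"rotation":[0,0,0],"claw":0.55}
    - {"dp":[0,0,0],"rotation":[0,0,0],"claw":0.55}

```text
t: 10.38
ee_pos: [397.2, -307.4, 171.1]
tcp_rot: [-0.707, 0.708, 0.001, 0.0]
contact_force: [0.5, -0.5, -0.6]
grip_width: 65.8
```

Emit:
servo_tool:
  motion:
    - {"dp":[0,0,0],"rotation":[0,0,0],"claw":0.3}
    - {"dp":[0,0,0],"rotation":[0,0,0],"claw":0.0}
    - {"dp":[0,0,0],"rotation":[0,0,0],"claw":-1}
    - {"dp":[0,0,0],"rotation":[0,0,0],"claw":-1}

```text
t: 10.88
ee_pos: [397.1, -307.7, 172.5]
tcp_rot: [-0.707, 0.707, 0.001, 0.001]
contact_force: [0.1, 0.5, -0.4]
grip_width: 51.8
```

Emit:
servo_tool:
  motion:
    - {"dp":[0,-0.3,0],"rotation":[0,0,0],"claw":-1}
    - {"dp":[0,-0.6,0],"rotation":[0,0,0],"claw":-1}
    - {"dp":[0,-0.5,0],"rotation":[0,0,0],"claw":-1}

```text
t: 11.25
ee_pos: [396.0, -307.5, 258.9]
tcp_rot: [0.707, -0.707, 0.001, -0.0]
contact_force: [0.4, 0.2, -1.1]
grip_width: 51.7
```

```bash
python3 - <<'E'
from h import *
plan([542.8,9,265],0)
rows([542.8,9,265],0,9,-1)
E
```

```text
t 11.25 tcp [ 396.  -307.5  258.9] yaw -0.1 tilt [-0.001  0.001 -1.   ] w 51.7 F [ 0.4  0.2 -1.1] j [-0.    0.47  0.73  2.07 -0.46  0.76  1.02]
dp units [ 2.441 -0.1    5.278] n>= 6.0 rot units [-0.005 -0.007 -0.006]
[{"dp":[0.27,-0.01,0.59],"rotation":[-0.00,-0.00,-0.00],"claw":-1},
{"dp":[0.27,-0.01,0.59],"rotation":[-0.00,-0.00,-0.00],"claw":-1},
{"dp":[0.27,-0.01,0.59],"rotation":[-0.00,-0.00,-0.00],"claw":-1},
{"dp":[0.27,-0.01,0.59],"rotation":[-0.00,-0.00,-0.00],"claw":-1},
{"dp":[0.27,-0.01,0.59],"rotation":[-0.00,-0.00,-0.00],"claw":-1},
{"dp":[0.27,-0.01,0.59],"rotation":[-0.00,-0.00,-0.00],"claw":-1},
{"dp":[0.27,-0.01,0.59],"rotation":[-0.00,-0.00,-0.00],"claw":-1},
{"dp":[0.27,-0.01,0.59],"rotation":[-0.00,-0.00,-0.00],"claw":-1},
{"dp":[0.27,-0.01,0.59],"rotation":[-0.00,-0.00,-0.00],"claw":-1}]
```

Emit:
servo_tool:
  motion:
    - {"dp":[0.27,-0.01,0.59],"rotation":[0,0,0],"claw":-1}
    - {"dp":[0.27,-0.01,0.59],"rotation":[0,0,0],"claw":-1}
    - {"dp":[0.27,-0.01,0.59],"rotation":[0,0,0],"claw":-1}
    - {"dp":[0.27,-0.01,0.59],"rotation":[0,0,0],"claw":-1}
    - {"dp":[0.27,-0.01,0.59],"rotation":[0,0,0],"claw":-1}
    - {"dp":[0.27,-0.01,0.59],"rotation":[0,0,0],"claw":-1}
    - {"dp":[0.27,-0.01,0.59],"rotation":[0,0,0],"claw":-1}
    - {"dp":[0.27,-0.01,0.59],"rotation":[0,0,0],"claw":-1}
    - {"dp":[0.27,-0.01,0.4],"rotation":[0,0,0],"claw":-1}
    - {"dp":[0,0,0],"rotation":[0,0,0],"claw":-1}

```text
t: 12.5
ee_pos: [547.7, 7.3, 278.7]
tcp_rot: [-0.706, 0.708, 0.003, 0.006]
contact_force: [-1.0, -0.4, -0.2]
grip_width: 51.6
```

```bash
python3 - <<'E'
from h import *
snap('wrist','w7'); print(disc('w7',275,275,60,60,120,60,90))
plan([542.8,10.5,225],0)
E
```

```text
(array([550.6,   8.2,  28.8, 551. ,   8.6,  54.1,  55.7, 550.7,  12.2,
       111. ]), np.int32(9154))
t 12.55 tcp [547.1   6.  278.7] yaw -0.4 tilt [ 0.012 -0.002 -1.   ] w 51.7 F [-0.7  0.7 -1.9] j [-0.66  0.51  0.74  1.96 -0.46  0.84  0.33]
dp units [-0.083  0.894  0.076] n>= 1.0 rot units [ 0.015 -0.048  0.088]
```

View pics/w7.png

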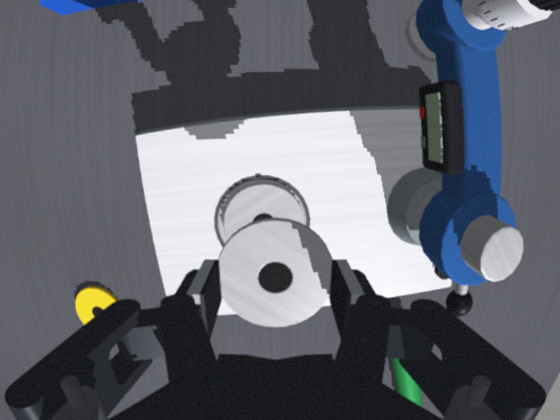

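The second washer is held at (275,277), with the first below it at (262,215).

Emit:
servo_tool:
  motion:
    - {"dp":[-0.05,0.4,0.05],"rotation":[0,-0.05,0.09],"claw":-1}
    - {"dp":[-0.05,0.4,0.05],"rotation":[0,0,0],"claw":-1}
    - {"dp":[0,0,0],"rotation":[0,0,0],"claw":-1}

```text
t: 12.92
ee_pos: [539.1, 9.7, 228.4]
tcp_rot: [-0.706, 0.708, -0.002, -0.0]
contact_force: [-0.5, -0.1, -1.0]
grip_width: 52.0
```

```bash
python3 - <<'E'
from h import *
plan([542.8,10.5,208],0)
E
```

```text
t 12.925 tcp [539.1   9.7 228.4] yaw -0.2 tilt [-0.003 -0.003 -1.   ] w 52.0 F [-0.5 -0.1 -1. ] j [-0.62  0.58  0.68  2.   -0.53  0.75  0.38]
dp units [0.062 0.339 0.015] n>= 1.0 rot units [ 0.019 -0.02  -0.022]
```

Emit:
servo_tool:
  motion:
    - {"dp":[0.06,0.2,0.01],"rotation":[0.02,-0.02,-0.02],"claw":-1}
    - {"dp":[0,0,0],"rotation":[0,0,0],"claw":-1}

```text
t: 13.18
ee_pos: [542.8, 9.0, 215.9]
tcp_rot: [-0.707, 0.707, -0.001, 0.0]
contact_force: [-0.6, -0.2, -1.2]
grip_width: 51.8
```

```bash
python3 - <<'E'
from h import *
plan([542.8,10.5,208],0)
E
```

```text
t 13.175 tcp [542.8   9.  215.9] yaw -0.1 tilt [-0. -0. -1.] w 51.8 F [-0.6 -0.2 -1.2] j [-0.6   0.6   0.66  2.   -0.55  0.73  0.4 ]
dp units [0.    0.131 0.025] n>= 1.0 rot units [ 0.001 -0.011 -0.002]
```

Emit:
servo_tool:
  motion:
    - {"dp":[0,0.1,0.03],"rotation":[0,0,0],"claw":-1}
    - {"dp":[0,0.02,0],"rotation":[0,0,0],"claw":-1}
    - {"dp":[0,0.01,0],"rotation":[0,0,0],"claw":-1}

```text
t: 13.55
ee_pos: [543.3, 10.6, 208.3]
tcp_rot: [0.707, -0.707, 0.0, -0.001]
contact_force: [0.3, 0.2, -1.0]
grip_width: 51.9
```

Emit:
servo_tool:
  motion:
    - {"dp":[0,0.02,0],"rotation":[0,0,0],"claw":-1}
    - {"dp":[0,0,0],"rotation":[0,0,0],"claw":-1}

```text
t: 13.8
ee_pos: [543.4, 10.6, 207.4]
tcp_rot: [0.707, -0.707, 0.0, -0.001]
contact_force: [-0.6, -0.1, -0.3]
grip_width: 52.0
```

Emit:
servo_tool:
  motion:
    - {"dp":[-0.01,0.02,0],"rotation":[0,0,0],"claw":-1}
    - {"dp":[0,0,0],"rotation":[0,0,0],"claw":0.55}
    - {"dp":[0,0,0],"rotation":[0,0,0],"claw":0.55}
    - {"dp":[0,-0.05,0],"rotation":[0,0,0],"claw":0.55}
    - {"dp":[0,-0.6,0],"rotation":[0,0,0],"claw":0.55}
    - {"dp":[0,-0.7,0],"rotation":[0,0,0],"claw":0.55}
    - {"dp":[0,0,0],"rotation":[0,0,0],"claw":0.55}

```text
t: 14.68
ee_pos: [543.0, 10.3, 290.4]
tcp_rot: [0.707, -0.707, -0.0, -0.002]
contact_force: [1.4, 0.1, -0.2]
grip_width: 65.8
```

```bash
python3 - <<'E'
from h import *
p,d,m=snap('wrist','w8')
print(disc('w8',275,225,50,37,44,60,90)); print(ringfit('w8',[542.6,11],24,33))
plan()
snap('top','top2')
cv2.imwrite('pics/w8c.png',cv2.resize(p[150:300,200:400],None,fx=4,fy=4)[:,:,::-1])
E
```

```text
(array([544.7,  12. ,  28.3, 544.8,  12. ,  56.1,  55.2, 544.7,  13.7,
        39.6]), np.int32(4313))
(array([542.83,  11.18]), 1184, np.float64(1.33))
t 14.725 tcp [542.4  10.6 288.9] yaw -0.1 tilt [-0.  0. -1.] w 66.7 F [ 0.1  0.8 -0.3] j [-0.68  0.5   0.76  1.95 -0.44  0.86  0.32]
dp units [0. 0. 0.] n>= 0.0 rot units [-0.001 -0.    -0.   ]
```

View pics/w8.png

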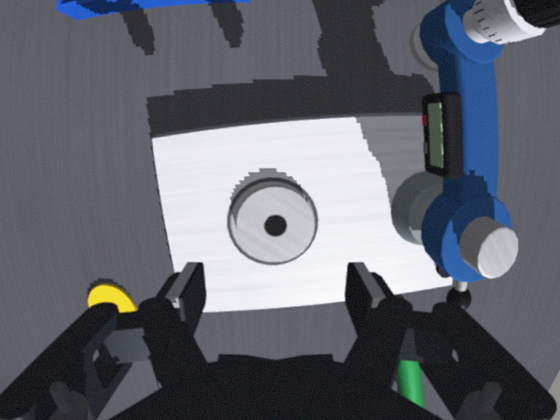

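View pics/w8c.png

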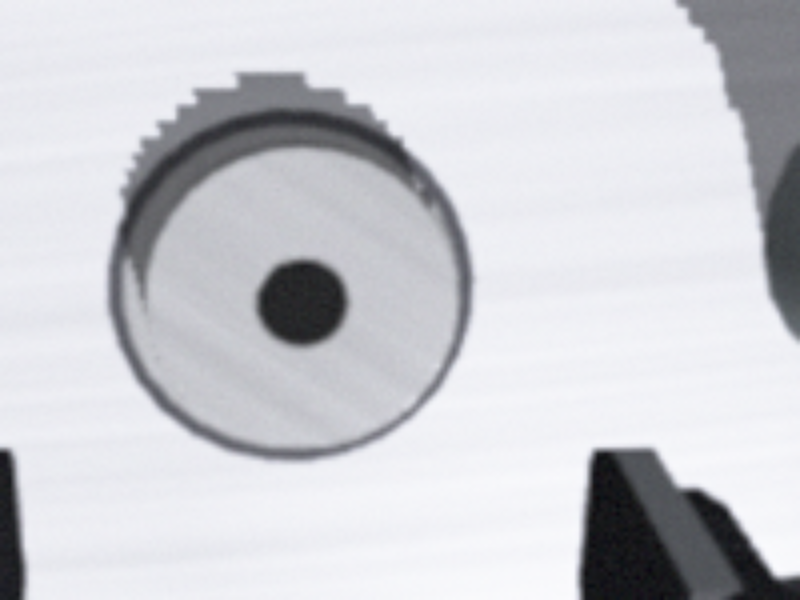

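The pack is square on the anvil: its centre is within about 2 mm and its top is at z≈39.6. Next I swing the arm in. I go up and over to the handle, with the jaws caging it.

```bash
python3 - <<'E'
from h import *
rows([640,195,385],6.5,6,0.0)
plan()
E
```

```text
[{"dp":[0.27,-0.27,0.51],"rotation":[0.00,-0.14,-0.00],"claw":0},
{"dp":[0.28,-0.27,0.51],"rotation":[0.00,-0.14,-0.00],"claw":0},
{"dp":[0.29,-0.27,0.50],"rotation":[0.00,-0.14,-0.00],"claw":0},
{"dp":[0.30,-0.27,0.50],"rotation":[0.00,-0.14,-0.00],"claw":0},
{"dp":[0.31,-0.27,0.49],"rotation":[0.00,-0.14,-0.00],"claw":0},
{"dp":[0.32,-0.27,0.48],"rotation":[0.00,-0.14,-0.00],"claw":0}]
t 14.775 tcp [542.   10.8 287.9] yaw -0.1 tilt [-0.002 -0.    -1.   ] w 65.9 F [-0.3  0.2 -0.1] j [-0.68  0.5   0.76  1.96 -0.44  0.86  0.32]
dp units [0. 0. 0.] n>= 0.0 rot units [ 0.001  0.    -0.013]
```

View pics/top2.png

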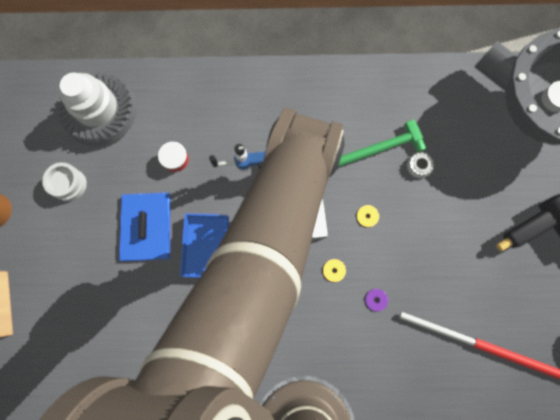

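Emit:
servo_tool:
  motion:
    - {"dp":[0,-0.9,0],"rotation":[0,0,0],"claw":0}
    - {"dp":[0.2,-0.8,0.3],"rotation":[0,-0.14,0],"claw":0}
    - {"dp":[0.3,0,0.5],"rotation":[0,-0.14,0],"claw":0}
    - {"dp":[0.3,0,0.5],"rotation":[0,-0.14,0],"claw":0}
    - {"dp":[0.3,0,0.5],"rotation":[0,-0.14,0],"claw":0}
    - {"dp":[0.3,0,0.5],"rotation":[0,-0.14,0],"claw":0}
    - {"dp":[0.3,0,0.5],"rotation":[0,-0.14,0],"claw":0}
    - {"dp":[0,0,0],"rotation":[0,0,0],"claw":0}

```text
t: 15.78
ee_pos: [636.1, 190.4, 380.3]
tcp_rot: [-0.705, 0.707, 0.036, -0.049]
contact_force: [-1.0, -0.2, -0.1]
grip_width: 42.6
```

```bash
python3 - <<'E'
from h import *
snap('wrist','w9')
plan([641,211,385],6.5)
E
```

```text
t 15.825 tcp [635.8 188.4 380.3] yaw 6.7 tilt [-0.018 -0.005 -1.   ] w 42.7 F [ 0.5 -1.5 -0. ] j [-0.84  0.59  0.74  1.55 -0.42  1.19  0.1 ]
dp units [ 0.129 -0.081  0.364] n>= 1.0 rot units [ 0.017  0.023 -0.134]
```

View pics/w9.png

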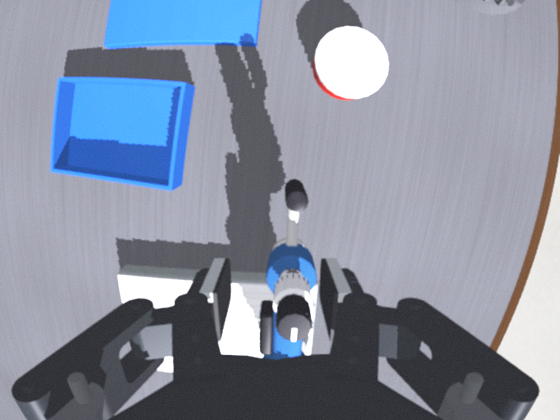

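The wrist view shows the handle at (296,190), the knob at (294,310), the tin at (350,60), and the box and lid at the upper left.

```bash
python3 - <<'E'
from h import *
p,P=cloud('w9')
def grp(u0,u1,v0,v1,zlo,zhi):
    m=np.zeros(p.shape[:2],bool); m[v0:v1,u0:u1]=1; m&=(P[...,2]>zlo)&(P[...,2]<zhi); q=P[m]
    return q.mean(0).round(1),len(q),cv2.minEnclosingCircle(q[:,:2].astype(np.float32))
print('handle top',grp(280,310,170,215,127,142)); print('knob',grp(275,315,290,345,172,188))
print(P[185:215:5,295].round(1))
E
```

```text
handle top (array([644.6, 212.2, 133.9]), 421, ((644.6961059570312, 211.2325439453125), 8.13144588470459))
knob (array([650.7, 144. , 178.7]), 1003, ((650.9688720703125, 141.96859741210938), 12.223773002624512))
[[643.6 219.2 115.3]
 [643.  218.5 131.8]
 [643.2 215.7 134.9]
 [643.7 212.2 134.8]
 [644.2 208.6 134.1]
 [644.7 205.1 133.7]]
```

Emit:
servo_tool:
  motion:
    - {"dp":[0.15,0.2,0.35],"rotation":[0.02,0.1,-0.13],"claw":0}
    - {"dp":[0,0,0],"rotation":[0,0,0],"claw":0}

```text
t: 16.08
ee_pos: [641.9, 209.9, 365.9]
tcp_rot: [-0.706, 0.706, 0.034, -0.036]
contact_force: [-0.1, -0.4, -0.4]
grip_width: 42.3
```

```bash
python3 - <<'E'
from h import *
plan([644.7,211.2,320],5)
E
```

```text
t 16.075 tcp [641.9 209.9 365.9] yaw 5.7 tilt [-0.002 -0.    -1.   ] w 42.3 F [-0.1 -0.4 -0.4] j [-0.85  0.62  0.73  1.54 -0.44  1.16  0.07]
dp units [0.049 0.764 0.017] n>= 1.0 rot units [ 0.001  0.086 -0.012]
```

Emit:
servo_tool:
  motion:
    - {"dp":[0.05,0.4,0.02],"rotation":[0,0.09,0],"claw":0}
    - {"dp":[0,0.3,0],"rotation":[0,0,0],"claw":0}
    - {"dp":[0,0,0],"rotation":[0,0,0],"claw":0}

```text
t: 16.45
ee_pos: [644.5, 209.8, 322.1]
tcp_rot: [-0.706, 0.707, 0.029, -0.03]
contact_force: [-0.8, 0.3, 0.2]
grip_width: 43.1
```

```bash
python3 - <<'E'
from h import *
plan([644.7,211.2,265],5)
E
```

```text
t 16.45 tcp [644.5 209.8 322.1] yaw 4.8 tilt [-0.002 -0.001 -1.   ] w 43.1 F [-0.8  0.3  0.2] j [-0.84  0.66  0.71  1.58 -0.47  1.08  0.08]
dp units [0.007 0.951 0.023] n>= 1.0 rot units [ 0.007 -0.022 -0.015]
```

Emit:
servo_tool:
  motion:
    - {"dp":[0,0.35,0.02],"rotation":[0,0,0],"claw":0}
    - {"dp":[0,0.3,0.01],"rotation":[0,0,0],"claw":0}
    - {"dp":[0,0.25,0],"rotation":[0,0,0],"claw":0}
    - {"dp":[0,0,0],"rotation":[0,0,0],"claw":0}

```text
t: 16.95
ee_pos: [644.4, 211.1, 265.0]
tcp_rot: [-0.706, 0.707, 0.029, -0.03]
contact_force: [0.3, -0.6, 0.1]
grip_width: 42.6
```

```bash
cat >> h.py <<'E'
C=np.array([662.,22.])
def arc(s0,s1,n,z,claw,r=190,yoff=0):
    """rows along the handle arc; swing rad s0->s1; jaw tangential"""
    ps,M,_=pose(); p0=ps.copy(); out=[]
    for i in range(1,n+1):
        s=s0+(s1-s0)*i/n; a=np.radians(185.3)-s
        tgt=np.array([*(C+r*np.array([np.cos(a),np.sin(a)])),z]); T=down(np.degrees(a)-90+yoff)
        d=M.T@(tgt-p0)/60; rv=np.degrees(R.from_matrix(M.T@T).as_rotvec())/8
        out.append('{"dp":[%.2f,%.2f,%.2f],"rotation":[%.2f,%.2f,%.2f],"claw":%g}'%(*d,*rv,claw)); p0=tgt; M=T
    print('['+',\n'.join(out)+']')
E
python3 - <<'E'
from h import *
plan()
arc(1.574,0.9,10,265,0)
E
```

```text
t 16.95 tcp [644.4 211.1 265. ] yaw 4.8 tilt [-0.001 -0.001 -1.   ] w 42.6 F [ 0.3 -0.6  0.1] j [-0.82  0.72  0.67  1.62 -0.52  0.99  0.11]
dp units [0. 0. 0.] n>= 0.0 rot units [ 0.006  0.    -0.01 ]
[{"dp":[-0.20,0.00,-0.01],"rotation":[0.01,-0.52,-0.01],"claw":0},
{"dp":[-0.21,0.00,-0.01],"rotation":[0.00,-0.48,0.00],"claw":0},
{"dp":[-0.21,0.00,-0.01],"rotation":[0.00,-0.48,0.00],"claw":0},
{"dp":[-0.21,0.00,-0.01],"rotation":[0.00,-0.48,0.00],"claw":0},
{"dp":[-0.21,0.00,-0.01],"rotation":[0.00,-0.48,0.00],"claw":0},
{"dp":[-0.21,0.00,-0.01],"rotation":[0.00,-0.48,0.00],"claw":0},
{"dp":[-0.21,0.00,-0.01],"rotation":[0.00,-0.48,0.00],"claw":0},
{"dp":[-0.21,0.00,-0.01],"rotation":[0.00,-0.48,0.00],"claw":0},
{"dp":[-0.21,0.00,-0.01],"rotation":[0.00,-0.48,0.00],"claw":0},
{"dp":[-0.21,0.00,-0.01],"rotation":[0.00,-0.48,0.00],"claw":0}]
```

Emit:
servo_tool:
  motion:
    - {"dp":[-0.2,0,-0.01],"rotation":[0,-0.48,0],"claw":0}
    - {"dp":[-0.2,0,-0.01],"rotation":[0,-0.48,0],"claw":0}
    - {"dp":[-0.2,0,-0.01],"rotation":[0,-0.48,0],"claw":0}
    - {"dp":[-0.2,0,-0.01],"rotation":[0,-0.48,0],"claw":0}
    - {"dp":[-0.2,0,-0.01],"rotation":[0,-0.48,0],"claw":0}

```text
t: 17.58
ee_pos: [587.8, 195.4, 266.9]
tcp_rot: [-0.69, 0.691, 0.153, -0.149]
contact_force: [1.9, 1.0, -1.3]
grip_width: 42.6
```

```bash
cat >> h.py <<'E'
def polar():
    p,M,s=pose(); d=p[:2]-C; print('r',np.hypot(*d).round(1),'s',round(np.radians(185.3)-(np.arctan2(d[1],d[0])%(2*np.pi)),3)); plan()
E
python3 - <<'E'
from h import *
polar(); arc(1.37,0.7,10,265,0)
E
```

```text
r 188.6 s 1.259
t 17.575 tcp [587.8 195.4 266.9] yaw 24.6 tilt [ 0.006  0.    -1.   ] w 42.6 F [ 1.9  1.  -1.3] j [-0.82  0.61  0.6   1.78 -0.43  0.89  0.4 ]
dp units [0. 0. 0.] n>= 0.0 rot units [ 0.017 -0.     0.039]
[{"dp":[0.14,0.03,0.02],"rotation":[0.02,0.50,0.04],"claw":0},
{"dp":[-0.21,0.00,-0.01],"rotation":[0.00,-0.48,0.00],"claw":0},
{"dp":[-0.21,0.00,-0.01],"rotation":[0.00,-0.48,0.00],"claw":0},
{"dp":[-0.21,0.00,-0.01],"rotation":[0.00,-0.48,0.00],"claw":0},
{"dp":[-0.21,0.00,-0.01],"rotation":[0.00,-0.48,0.00],"claw":0},
{"dp":[-0.21,0.00,-0.01],"rotation":[0.00,-0.48,0.00],"claw":0},
{"dp":[-0.21,0.00,-0.01],"rotation":[0.00,-0.48,0.00],"claw":0},
{"dp":[-0.21,0.00,-0.01],"rotation":[0.00,-0.48,0.00],"claw":0},
{"dp":[-0.21,0.00,-0.01],"rotation":[0.00,-0.48,0.00],"claw":0},
{"dp":[-0.21,0.00,-0.01],"rotation":[0.00,-0.48,0.00],"claw":0}]
```

Emit:
servo_tool:
  motion:
    - {"dp":[-0.2,0.02,0],"rotation":[0,-0.46,0.03],"claw":0}
    - {"dp":[-0.2,0.02,0],"rotation":[0,-0.48,0],"claw":0}
    - {"dp":[-0.2,0,0],"rotation":[0,-0.48,0],"claw":0}
    - {"dp":[-0.2,0,0],"rotation":[0,-0.48,0],"claw":0}
    - {"dp":[-0.2,0,0],"rotation":[0,-0.48,0],"claw":0}
    - {"dp":[-0.2,0,0],"rotation":[0,-0.48,0],"claw":0}
    - {"dp":[-0.2,0,0],"rotation":[0,-0.48,0],"claw":0}

```text
t: 18.45
ee_pos: [522.4, 146.9, 269.1]
tcp_rot: [-0.634, 0.636, 0.318, -0.306]
contact_force: [0.5, 0.9, -1.7]
grip_width: 42.6
```

```bash
python3 - <<'E'
from h import *
polar()
E
```

```text
r 187.3 s 0.823
t 18.45 tcp [522.4 146.9 269.1] yaw 52.3 tilt [ 0.016  0.005 -1.   ] w 42.6 F [ 0.5  0.9 -1.7] j [-0.74  0.46  0.49  1.97 -0.31  0.77  0.84]
dp units [0. 0. 0.] n>= 0.0 rot units [ 0.068 -0.     0.098]
```

Emit:
servo_tool:
  motion:
    - {"dp":[-0.2,0.05,0.03],"rotation":[0.07,-0.3,0.1],"claw":0}
    - {"dp":[-0.2,0.03,0.02],"rotation":[0,-0.45,0.02],"claw":0}
    - {"dp":[-0.2,0.02,0.01],"rotation":[0,-0.45,0.02],"claw":0}
    - {"dp":[-0.2,0.02,0],"rotation":[0,-0.45,0.02],"claw":0}
    - {"dp":[-0.2,0.02,0],"rotation":[0,-0.45,0.02],"claw":0}
    - {"dp":[-0.2,0,0],"rotation":[0,-0.45,0],"claw":0}
    - {"dp":[-0.2,0,0],"rotation":[0,-0.45,0],"claw":0}

```text
t: 19.32
ee_pos: [483.1, 75.5, 265.9]
tcp_rot: [-0.55, 0.555, 0.442, -0.44]
contact_force: [-0.8, 1.7, -1.4]
grip_width: 42.7
```

```bash
python3 - <<'E'
from h import *
polar()
E
```

```text
r 186.7 s 0.383
t 19.325 tcp [483.1  75.5 265.9] yaw 77.2 tilt [ 0.007 -0.003 -1.   ] w 42.7 F [-0.8  1.7 -1.4] j [-0.58  0.38  0.4   2.08 -0.21  0.71  1.31]
dp units [0. 0. 0.] n>= 0.0 rot units [ 0.052  0.    -0.009]
```

Emit:
servo_tool:
  motion:
    - {"dp":[-0.2,0,0.04],"rotation":[0.05,-0.4,0],"claw":0}
    - {"dp":[-0.2,0,0.02],"rotation":[0,-0.42,0],"claw":0}
    - {"dp":[-0.2,0,0.01],"rotation":[0,-0.42,0],"claw":0}
    - {"dp":[-0.2,0,0],"rotation":[0,-0.42,0],"claw":0}
    - {"dp":[-0.2,0,0],"rotation":[0,-0.4,0],"claw":0}

```text
t: 19.95
ee_pos: [473.6, 15.8, 268.7]
tcp_rot: [-0.48, 0.482, 0.52, -0.516]
contact_force: [-1.1, 1.8, -1.4]
grip_width: 42.5
```

```bash
python3 - <<'E'
from h import *
polar()
E
```

```text
r 188.5 s 0.06
t 19.95 tcp [473.6  15.8 268.7] yaw 94.2 tilt [ 0.006  0.002 -1.   ] w 42.5 F [-1.1  1.8 -1.4] j [-0.42  0.34  0.34  2.11 -0.18  0.71  1.69]
dp units [0. 0. 0.] n>= 0.0 rot units [ 0.041 -0.     0.011]
```

Emit:
servo_tool:
  motion:
    - {"dp":[-0.12,0.03,0],"rotation":[0.04,-0.1,0],"claw":0}
    - {"dp":[-0.1,0,0],"rotation":[0,0,0],"claw":0}
    - {"dp":[-0.07,0,0],"rotation":[0,0,0],"claw":0}

```text
t: 20.32
ee_pos: [475.4, -2.5, 267.6]
tcp_rot: [-0.479, 0.478, 0.522, -0.52]
contact_force: [-1.5, 2.0, 0.8]
grip_width: 42.8
```

Emit:
servo_tool:
  motion:
    - {"dp":[-0.06,0,0],"rotation":[0,0,0],"claw":0}
    - {"dp":[-0.06,0,0],"rotation":[0,0,0],"claw":0}

```text
t: 20.58
ee_pos: [476.0, -9.1, 267.5]
tcp_rot: [-0.479, 0.477, 0.522, -0.52]
contact_force: [-1.2, 14.9, 1.1]
grip_width: 42.7
```

```bash
python3 - <<'E'
from h import *
polar()
E
```

```text
r 188.6 s -0.073
t 20.575 tcp [476.   -9.1 267.5] yaw 94.9 tilt [ 0.     0.003 -1.   ] w 42.7 F [-1.2 14.9  1.1] j [-0.36  0.35  0.34  2.11 -0.18  0.71  1.76]
dp units [0. 0. 0.] n>= 0.0 rot units [ 0.005 -0.     0.024]
```

The force jumped to 15 N at the predicted angle, so the arm is on its stop. I back off, lift and find the knob.

Emit:
servo_tool:
  motion:
    - {"dp":[0.15,0,0],"rotation":[0,0,0],"claw":0}
    - {"dp":[0.05,-0.3,0],"rotation":[0,0,0],"claw":0}
    - {"dp":[0,-0.8,0],"rotation":[0,0,0],"claw":0}
    - {"dp":[0,-0.9,0],"rotation":[0,0,0],"claw":0}
    - {"dp":[0,-0.4,0],"rotation":[0,0,0],"claw":0}
    - {"dp":[0,0,0],"rotation":[0,0,0],"claw":0}

```text
t: 21.32
ee_pos: [475.5, 4.0, 415.9]
tcp_rot: [-0.478, 0.479, 0.522, -0.52]
contact_force: [-0.0, -0.5, -0.4]
grip_width: 42.6
```

```bash
python3 - <<'E'
from h import *
snap('wrist','w10'); snap('top','top3'); snap('scene','sc3')
polar()
E
```

```text
r 188.1 s -0.003
t 21.475 tcp [474.8   4.  413.2] yaw 94.9 tilt [-0.003 -0.    -1.   ] w 42.7 F [-0.8  0.4 -0. ] j [-0.46  0.14  0.39  1.96 -0.06  1.06  1.62]
dp units [0. 0. 0.] n>= 0.0 rot units [-0.019 -0.    -0.   ]
```

View pics/w10.png

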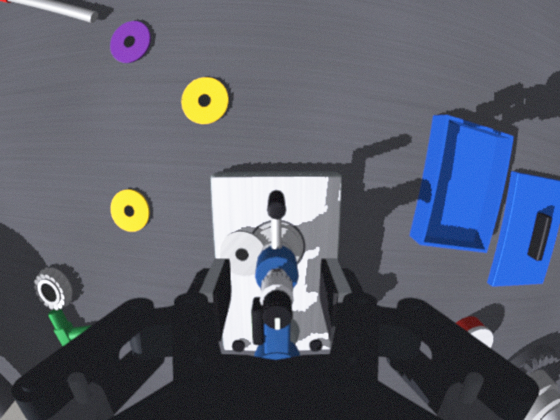

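View pics/sc3.png

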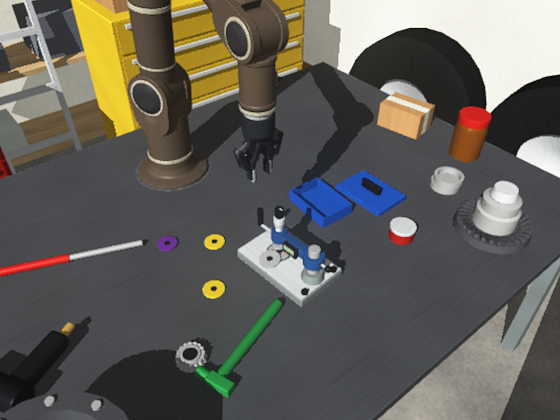

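The wrist view shows a washer at (242,253), off centre from the pack. I'll take a closer look.

```bash
python3 - <<'E'
from h import *
p,P=cloud('w10'); c=cv2.resize(p[170:360,190:360],None,fx=3.1,fy=3.1)
q=np.load('pics/sc3.npz')['p']; c2=cv2.resize(q[195:310,225:350],(int(125*4),int(115*4)))
cv2.imwrite('pics/w10c.png',c[:,:,::-1]); cv2.imwrite('pics/sc3c.png',c2[:,:,::-1])
for u,v in((242,253),(230,245),(235,262),(250,240),(285,225),(295,245),(262,232),(280,228),(298,235)): print(u,v,P[v,u].round(1),p[v,u])
E
```

```text
242 253 [550.6 -27.5  38.6] [43 46 47]
230 245 [542.9 -42.   36.6] [229 230 233]
235 262 [563.8 -35.4  36.2] [226 227 231]
250 240 [533.6 -19.3  39.6] [229 229 232]
285 225 [515.4  18.9  30.4] [132 135 143]
295 245 [536.6  32.3  35.8] [116 118 123]
262 232 [524.5  -6.5  34.8] [212 213 218]
280 228 [502.3  11.2  85.3] [117 117 123]
298 235 [526.2  35.   30. ] [103 106 108]
```

View pics/w10c.png

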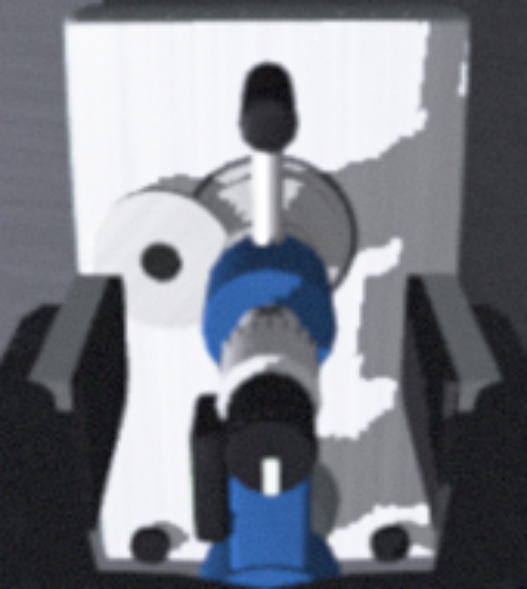

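View pics/sc3c.png

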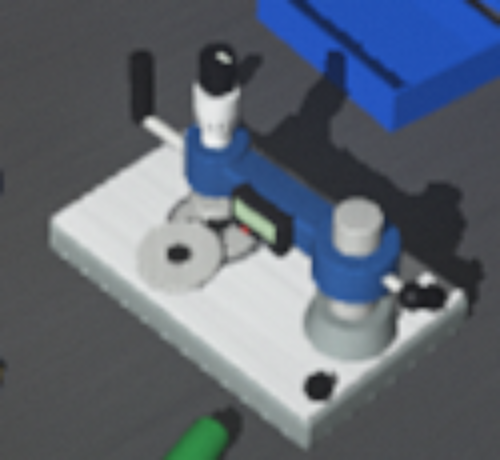

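The knock disturbance has hit the pack. The top washer slid about 40 mm to -y and now leans on the lower one, at (550,-28). I have to swing the arm back out and restack it.

Emit:
servo_tool:
  motion:
    - {"dp":[0,0.7,0],"rotation":[0,0,0],"claw":0}
    - {"dp":[0,0.7,0],"rotation":[0,0,0],"claw":0}
    - {"dp":[0,0.6,0],"rotation":[0,0,0],"claw":0}
    - {"dp":[0,0.4,0],"rotation":[0,0,0],"claw":0}
    - {"dp":[0,0,0],"rotation":[0,0,0],"claw":0}

```text
t: 22.1
ee_pos: [472.0, 3.8, 259.6]
tcp_rot: [0.48, -0.476, -0.517, 0.524]
contact_force: [0.1, -0.6, -0.6]
grip_width: 42.3
```

```bash
python3 - <<'E'
from h import *
polar(); arc(0,1.4,20,265,0)
E
```

```text
r 190.9 s -0.003
t 22.1 tcp [472.    3.8 259.6] yaw 94.8 tilt [-0.011 -0.004 -1.   ] w 42.3 F [ 0.1 -0.6 -0.6] j [-0.4   0.36  0.35  2.12 -0.19  0.7   1.73]
dp units [0. 0. 0.] n>= 0.0 rot units [-0.082 -0.    -0.019]
[{"dp":[0.23,-0.09,-0.02],"rotation":[-0.08,0.44,-0.02],"claw":0},
{"dp":[0.22,0.00,-0.01],"rotation":[0.00,0.50,0.00],"claw":0},
{"dp":[0.22,0.00,-0.01],"rotation":[0.00,0.50,0.00],"claw":0},
{"dp":[0.22,0.00,-0.01],"rotation":[0.00,0.50,0.00],"claw":0},
{"dp":[0.22,0.00,-0.01],"rotation":[0.00,0.50,0.00],"claw":0},
{"dp":[0.22,0.00,-0.01],"rotation":[0.00,0.50,0.00],"claw":0},
{"dp":[0.22,0.00,-0.01],"rotation":[0.00,0.50,0.00],"claw":0},
{"dp":[0.22,0.00,-0.01],"rotation":[0.00,0.50,0.00],"claw":0},
{"dp":[0.22,0.00,-0.01],"rotation":[0.00,0.50,0.00],"claw":0},
{"dp":[0.22,0.00,-0.01],"rotation":[0.00,0.50,0.00],"claw":0},
{"dp":[0.22,0.00,-0.01],"rotation":[0.00,0.50,0.00],"claw":0},
{"dp":[0.22,0.00,-0.01],"rotation":[0.00,0.50,0.00],"claw":0},
{"dp":[0.22,0.00,-0.01],"rotation":[0.00,0.50,0.00],"claw":0},
{"dp":[0.22,0.00,-0.01],"rotation":[0.00,0.50,0.00],"claw":0},
{"dp":[0.22,0.00,-0.01],"rotation":[0.00,0.50,0.00],"claw":0},
{"dp":[0.22,0.00,-0.01],"rotation":[0.00,0.50,0.00],"claw":0},
{"dp":[0.22,0.00,-0.01],"rotation":[0.00,0.50,0.00],"claw":0},
{"dp":[0.22,0.00,-0.01],"rotation":[0.00,0.50,0.00],"claw":0},
{"dp":[0.22,0.00,-0.01],"rotation":[0.00,0.50,0.00],"claw":0},
{"dp":[0.22,0.00,-0.01],"rotation":[0.00,0.50,0.00],"claw":0}]
```

Emit:
servo_tool:
  motion:
    - {"dp":[0.15,-0.09,-0.02],"rotation":[-0.08,0.2,-0.02],"claw":0}
    - {"dp":[0.2,0,-0.01],"rotation":[0,0.46,0],"claw":0}
    - {"dp":[0.2,0,-0.01],"rotation":[0,0.48,0],"claw":0}
    - {"dp":[0.2,0,-0.01],"rotation":[0,0.48,0],"claw":0}
    - {"dp":[0.2,0,-0.01],"rotation":[0,0.48,0],"claw":0}
    - {"dp":[0.2,0,-0.01],"rotation":[0,0.48,0],"claw":0}
    - {"dp":[0.2,0,-0.01],"rotation":[0,0.48,0],"claw":0}

```text
t: 22.98
ee_pos: [483.6, 82.0, 267.0]
tcp_rot: [-0.582, 0.582, 0.4, -0.404]
contact_force: [-0.5, -1.7, -1.8]
grip_width: 42.9
```

```bash
python3 - <<'E'
from h import *
polar()
E
```

```text
r 188.2 s 0.417
t 22.975 tcp [483.6  82.  267. ] yaw 69.2 tilt [-0.004 -0.004 -1.   ] w 42.9 F [-0.5 -1.7 -1.8] j [-0.63  0.38  0.45  2.08 -0.24  0.73  1.18]
dp units [0. 0. 0.] n>= 0.0 rot units [-0.019 -0.    -0.038]
```

Emit:
servo_tool:
  motion:
    - {"dp":[0.2,0.03,0.01],"rotation":[-0.02,0.42,-0.04],"claw":0}
    - {"dp":[0.2,0,0],"rotation":[0,0.46,0],"claw":0}
    - {"dp":[0.2,0,0],"rotation":[0,0.46,0],"claw":0}
    - {"dp":[0.2,0,0],"rotation":[0,0.46,0],"claw":0}
    - {"dp":[0.2,0,0],"rotation":[0,0.46,0],"claw":0}
    - {"dp":[0.2,0,0],"rotation":[0,0.46,0],"claw":0}
    - {"dp":[0.2,0,0],"rotation":[0,0.46,0],"claw":0}
    - {"dp":[0.2,0,0],"rotation":[0,0.46,0],"claw":0}

```text
t: 23.98
ee_pos: [535.3, 161.0, 267.9]
tcp_rot: [-0.666, 0.667, 0.234, -0.238]
contact_force: [-0.7, -1.3, -1.2]
grip_width: 42.8
```

```bash
python3 - <<'E'
from h import *
polar()
E
```

```text
r 188.1 s 0.924
t 23.975 tcp [535.3 161.  267.9] yaw 39.0 tilt [-0.006 -0.004 -1.   ] w 42.8 F [-0.7 -1.3 -1.2] j [-0.8   0.51  0.56  1.92 -0.36  0.82  0.64]
dp units [0. 0. 0.] n>= 0.0 rot units [-0.007 -0.    -0.05 ]
```

Emit:
servo_tool:
  motion:
    - {"dp":[0.2,0.03,0.01],"rotation":[0,0.42,-0.05],"claw":0}
    - {"dp":[0.2,0,0],"rotation":[0,0.46,0],"claw":0}
    - {"dp":[0.2,0,0],"rotation":[0,0.46,0],"claw":0}
    - {"dp":[0.2,0,0],"rotation":[0,0.46,0],"claw":0}
    - {"dp":[0.2,0,0],"rotation":[0,0.46,0],"claw":0}
    - {"dp":[0.2,0,0],"rotation":[0,0.46,0],"claw":0}
    - {"dp":[0.2,0,0],"rotation":[0,0.46,0],"claw":0}
    - {"dp":[0.2,0,0],"rotation":[0,0.46,0],"claw":0}

```text
t: 24.98
ee_pos: [619.1, 204.6, 267.5]
tcp_rot: [-0.705, 0.705, 0.051, -0.06]
contact_force: [-1.8, 0.1, -0.7]
grip_width: 42.8
```

```bash
python3 - <<'E'
from h import *
polar()
E
```

```text
r 187.6 s 1.433
t 24.975 tcp [619.1 204.6 267.5] yaw 8.9 tilt [-0.012 -0.002 -1.   ] w 42.8 F [-1.8  0.1 -0.7] j [-0.84  0.68  0.67  1.68 -0.5   0.97  0.18]
dp units [0. 0. 0.] n>= 0.0 rot units [-0.002 -0.    -0.09 ]
```

Emit:
servo_tool:
  motion:
    - {"dp":[-0.17,0,0],"rotation":[0,0,-0.09],"claw":0}
    - {"dp":[0,-0.5,0],"rotation":[0,0,0],"claw":0}
    - {"dp":[0,-0.9,0],"rotation":[0,0,0],"claw":0}
    - {"dp":[0,-0.6,0],"rotation":[0,0,0],"claw":0}

```text
t: 25.48
ee_pos: [605.3, 202.5, 388.2]
tcp_rot: [-0.704, 0.706, 0.054, -0.059]
contact_force: [0.3, 0.7, 0.6]
grip_width: 42.7
```

```bash
python3 - <<'E'
from h import *
rows([550,-45,370],0,6,0.55)
E
```

```text
[{"dp":[-0.26,0.05,-0.65],"rotation":[0.00,0.19,-0.01],"claw":0.55},
{"dp":[-0.24,0.05,-0.66],"rotation":[0.00,0.19,-0.01],"claw":0.55},
{"dp":[-0.23,0.05,-0.67],"rotation":[0.00,0.19,-0.01],"claw":0.55},
{"dp":[-0.21,0.05,-0.67],"rotation":[0.00,0.19,-0.01],"claw":0.55},
{"dp":[-0.19,0.05,-0.68],"rotation":[0.00,0.19,-0.01],"claw":0.55},
{"dp":[-0.17,0.05,-0.68],"rotation":[0.00,0.19,-0.01],"claw":0.55}]
```

Emit:
servo_tool:
  motion:
    - {"dp":[-0.25,0,-0.65],"rotation":[0,0.19,0],"claw":0.55}
    - {"dp":[-0.25,0,-0.65],"rotation":[0,0.19,0],"claw":0.55}
    - {"dp":[-0.2,0,-0.65],"rotation":[0,0.19,0],"claw":0.55}
    - {"dp":[-0.2,0,-0.65],"rotation":[0,0.19,0],"claw":0.55}
    - {"dp":[-0.2,0.3,-0.65],"rotation":[0,0.19,0],"claw":0.55}
    - {"dp":[-0.2,0.5,-0.6],"rotation":[0,0.19,0],"claw":0.55}
    - {"dp":[0,0.5,0],"rotation":[0,0,0],"claw":0.55}
    - {"dp":[0,0,0],"rotation":[0,0,0],"claw":0.55}

```text
t: 26.48
ee_pos: [540.9, -42.4, 314.8]
tcp_rot: [0.71, -0.705, -0.005, 0.002]
contact_force: [-0.5, -0.5, 0.2]
grip_width: 66.1
```

```bash
python3 - <<'E'
from h import *
p,d,m=snap('wrist','w11'); plan()
E
```

```text
t 26.525 tcp [541.5 -42.9 316.1] yaw 0.5 tilt [ 0.006  0.007 -1.   ] w 66.0 F [-0.9  0.5 -0.2] j [-0.61  0.46  0.81  1.93 -0.43  0.92  0.41]
dp units [0. 0. 0.] n>= 0.0 rot units [-0.049  0.     0.043]
```

View pics/w11.png

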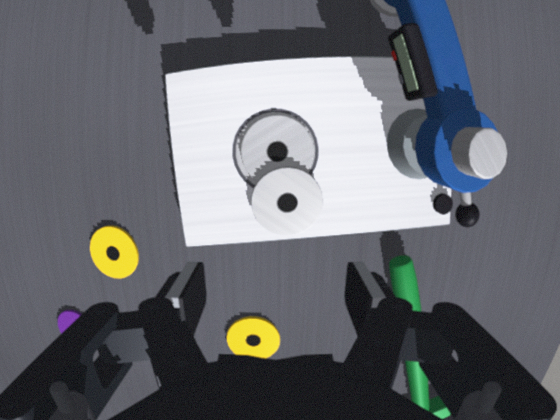

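```bash
cat >> h.py <<'E'
def tilted(fn,u,v,r,zlo,zhi):
    p,P=cloud(fn); hsv=cv2.cvtColor(p,cv2.COLOR_RGB2HSV)
    m=np.zeros(p.shape[:2],bool); m[v-r:v+r,u-r:u+r]=1; m&=(P[...,2]>zlo)&(P[...,2]<zhi)
    return P[m],m
E
python3 - <<'E'
from h import *
q,m=tilted('w11',287,202,38,33.5,45)
q=q[np.hypot(q[:,0]-550,q[:,1]+28)<27]; A=np.c_[q[:,0]-550,q[:,1]+28,np.ones(len(q))]; c=np.linalg.lstsq(A,q[:,2],rcond=None)[0]; print(c,len(q))
p,P=cloud('w11'); g=cv2.cvtColor(p,cv2.COLOR_RGB2GRAY)
for n,(u,v) in dict(top=(287,202),low=(277,151)).items():
    w=(g<90).astype(np.uint8); w[:v-14]=0;w[v+14:]=0;w[:,:u-14]=0;w[:,u+14:]=0
    n_,l,s,ct=cv2.connectedComponentsWithStats(w); k=1+np.argmax(s[1:,4]); cu,cv_=ct[k]; print(n,s[k],cu,cv_, P[int(cv_),int(cu)])
print(ringfit('w11',[542.6,11],24,33,ymin=5))
E
```

```text
[-2.38065600e-02  1.18366672e-01  3.79928189e+01] 3521
top [278 194  19  18 270] 286.9111111111111 202.3740740740741 [551.53524275 -27.57281975  38.3581724 ]
low [267 142  20  20 318] 277.0314465408805 151.59748427672955 [544.21202611  11.57032862  36.07133942]
(array([543.31,  11.34]), 917, np.float64(1.37))
```

Emit:
servo_tool:
  motion:
    - {"dp":[0.08,0.5,0.12],"rotation":[-0.05,-0.3,0.04],"claw":0.55}
    - {"dp":[0.08,0.5,0.12],"rotation":[0,-0.3,0],"claw":0.55}
    - {"dp":[0,0.3,0],"rotation":[0,0,0],"claw":0.55}
    - {"dp":[0,0,0],"rotation":[0,0,0],"claw":0.55}

```text
t: 27.02
ee_pos: [553.0, -26.1, 242.2]
tcp_rot: [0.707, -0.706, -0.038, 0.032]
contact_force: [-0.4, 0.1, 0.6]
grip_width: 65.7
```

```bash
python3 - <<'E'
from h import *
plan([551.4,-28.5,220],5)
E
```

```text
t 27.025 tcp [553.  -26.1 242.2] yaw 5.7 tilt [ 0.009  0.002 -1.   ] w 65.7 F [-0.4  0.1  0.6] j [-0.55  0.57  0.69  1.96 -0.52  0.78  0.54]
dp units [-0.034  0.37  -0.037] n>= 1.0 rot units [-0.005  0.084  0.066]
```

Emit:
servo_tool:
  motion:
    - {"dp":[-0.03,0.35,-0.04],"rotation":[0,0.08,0.07],"claw":0.55}
    - {"dp":[0,0,0],"rotation":[0,0,0],"claw":0.55}

```text
t: 27.28
ee_pos: [552.1, -29.1, 222.0]
tcp_rot: [0.707, -0.706, -0.031, 0.03]
contact_force: [0.4, 0.5, -0.4]
grip_width: 66.0
```

```bash
python3 - <<'E'
from h import *
plan([551.4,-28.5,202.5],5)
E
```

```text
t 27.275 tcp [552.1 -29.1 222. ] yaw 5.0 tilt [ 0.001  0.001 -1.   ] w 66.0 F [ 0.4  0.5 -0.4] j [-0.53  0.6   0.67  1.97 -0.55  0.75  0.55]
dp units [-0.011  0.324  0.011] n>= 1.0 rot units [-0.005 -0.005  0.01 ]
```

Emit:
servo_tool:
  motion:
    - {"dp":[-0.01,0.18,0.01],"rotation":[0,0,0],"claw":0.55}
    - {"dp":[0,0.13,0],"rotation":[0,0,0],"claw":0.55}
    - {"dp":[0,0,0],"rotation":[0,0,0],"claw":0.55}

```text
t: 27.65
ee_pos: [551.7, -28.9, 202.9]
tcp_rot: [0.707, -0.706, -0.031, 0.029]
contact_force: [0.7, -0.3, -1.2]
grip_width: 66.3
```

Emit:
servo_tool:
  motion:
    - {"dp":[0,0,0],"rotation":[0,0,0],"claw":0.3}
    - {"dp":[0,0,0],"rotation":[0,0,0],"claw":0.0}
    - {"dp":[0,0,0],"rotation":[0,0,0],"claw":-1}
    - {"dp":[0,0,0],"rotation":[0,0,0],"claw":-1}

```text
t: 28.15
ee_pos: [551.9, -29.1, 204.2]
tcp_rot: [0.707, -0.706, -0.031, 0.029]
contact_force: [0.0, 1.2, -1.0]
grip_width: 52.3
```

Emit:
servo_tool:
  motion:
    - {"dp":[0,-0.2,0],"rotation":[0,0,0],"claw":-1}
    - {"dp":[0,-0.3,0],"rotation":[0,0,0],"claw":-1}
    - {"dp":[0,-0.3,0],"rotation":[0,0,0],"claw":-1}
    - {"dp":[0,0,0],"rotation":[0,0,0],"claw":-1}

```text
t: 28.65
ee_pos: [552.1, -29.4, 256.5]
tcp_rot: [0.707, -0.706, -0.032, 0.028]
contact_force: [0.2, 0.7, -0.2]
grip_width: 52.5
```

```bash
python3 - <<'E'
from h import *
p,d,m=snap('wrist','w12'); plan([543,10.5,245],5)
print(disc('w12',275,275,60,60,120,60,90))
q,m=tilted('w12',275,275,55,60,100); print(len(q))
A=np.c_[q[:,:2]-q[:,:2].mean(0),np.ones(len(q))];print(np.linalg.lstsq(A,q[:,2],rcond=None)[0])
E
```

```text
t 28.7 tcp [551.8 -29.2 255.7] yaw 4.9 tilt [ 0.004  0.002 -1.   ] w 52.6 F [-0.2  0.4 -0.7] j [-0.56  0.56  0.72  1.95 -0.5   0.81  0.52]
dp units [-0.09   0.179  0.672] n>= 1.0 rot units [-0.009 -0.013  0.029]
(array([553.5, -28. ,  28.8, 554. , -27.9,  54. ,  55.9, 553.1, -23.3,
        90.9]), np.int32(8864))
9527
[-1.64593739e-02  1.16142044e-01  9.07629613e+01]
```

View pics/w12.png

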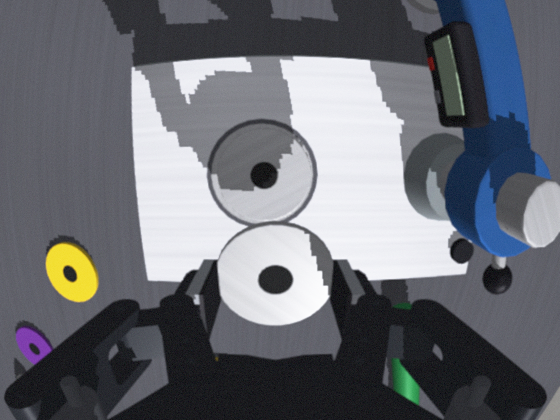

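The washer is still tilted 6.6° in the grip. I tilt the tool to level it, then measure again.

Emit:
servo_tool:
  motion:
    - {"dp":[-0.05,0,0.5],"rotation":[-0.4,0,0],"claw":-1}
    - {"dp":[-0.05,0,0.5],"rotation":[-0.43,0,0],"claw":-1}
    - {"dp":[0,0,0],"rotation":[0,0,0],"claw":-1}

```text
t: 29.08
ee_pos: [540.1, 31.0, 253.5]
tcp_rot: [-0.664, 0.747, 0.033, -0.026]
contact_force: [0.0, -0.3, -1.6]
grip_width: 52.5
```

```bash
python3 - <<'E'
from h import *
p,d,m=snap('wrist','w13'); plan()
q,m=tilted('w13',275,275,55,60,110); print(len(q), disc('w13',275,275,60,60,120,60,90))
A=np.c_[q[:,:2]-q[:,:2].mean(0),np.ones(len(q))];print(np.linalg.lstsq(A,q[:,2],rcond=None)[0])
E
```

```text
t 29.125 tcp [540.3  29.2 253.8] yaw 4.7 tilt [ 0.014 -0.117 -0.993] w 52.3 F [-0.4 -0.3 -0.7] j [-0.77  0.57  0.8   1.99 -0.41  0.77  0.33]
dp units [0. 0. 0.] n>= 0.0 rot units [ 0.843 -0.002  0.032]
9544 (array([543.1,  12.6,  28.8, 542.9,  12.5,  54.4,  57.3, 542.6,  17.5,
        88.5]), np.int32(8915))
[-7.31011922e-03 -3.12899361e-03  8.84473648e+01]
```

View pics/w13.png

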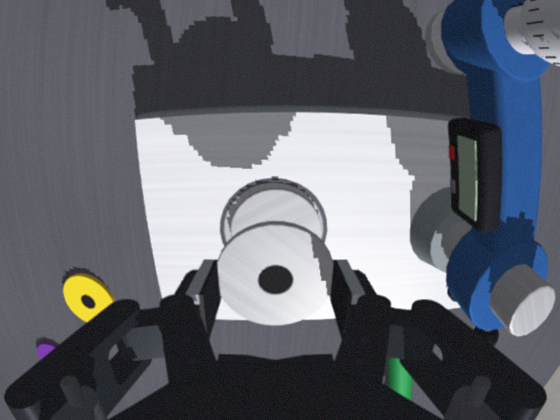

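```bash
python3 - <<'E'
from h import *
plan([540.6,29.2,215])
E
```

```text
t 29.125 tcp [540.3  29.2 253.8] yaw 4.7 tilt [ 0.014 -0.117 -0.993] w 52.3 F [-0.4 -0.3 -0.7] j [-0.77  0.57  0.8   1.99 -0.41  0.77  0.33]
dp units [0.002 0.643 0.075] n>= 1.0 rot units [ 0.843 -0.002  0.032]
```

Emit:
servo_tool:
  motion:
    - {"dp":[0,0.3,0.04],"rotation":[0,0,0],"claw":-1}
    - {"dp":[0,0.3,0.04],"rotation":[0,0,0],"claw":-1}
    - {"dp":[0,0,0],"rotation":[0,0,0],"claw":-1}

```text
t: 29.5
ee_pos: [540.1, 27.1, 214.4]
tcp_rot: [-0.664, 0.747, 0.03, -0.025]
contact_force: [0.6, 0.4, -0.7]
grip_width: 52.3
```

```bash
python3 - <<'E'
from h import *
plan([540.6,29.2,208])
E
```

```text
t 29.5 tcp [540.1  27.1 214.4] yaw 4.5 tilt [ 0.013 -0.116 -0.993] w 52.3 F [ 0.6  0.4 -0.7] j [-0.72  0.63  0.74  2.01 -0.47  0.69  0.36]
dp units [0.01  0.102 0.047] n>= 1.0 rot units [ 0.84  -0.002  0.026]
```

Emit:
servo_tool:
  motion:
    - {"dp":[0.01,0.08,0.05],"rotation":[0,0,0],"claw":-1}
    - {"dp":[0,0.04,0],"rotation":[0,0,0],"claw":-1}
    - {"dp":[0,0,0],"rotation":[0,0,0],"claw":-1}

```text
t: 29.88
ee_pos: [540.9, 28.0, 206.4]
tcp_rot: [-0.664, 0.747, 0.029, -0.024]
contact_force: [-0.4, -0.2, -0.8]
grip_width: 52.3
```

```bash
python3 - <<'E'
from h import *
plan([540.6,29.2,205.4])
E
```

```text
t 29.875 tcp [540.9  28.  206.4] yaw 4.3 tilt [ 0.012 -0.117 -0.993] w 52.3 F [-0.4 -0.2 -0.8] j [-0.72  0.64  0.73  2.01 -0.48  0.68  0.36]
dp units [-0.004  0.014  0.022] n>= 1.0 rot units [ 0.842 -0.002  0.026]
```

Emit:
servo_tool:
  motion:
    - {"dp":[0,0.02,0.02],"rotation":[0,0,0],"claw":-1}
    - {"dp":[0,0.01,0],"rotation":[0,0,0],"claw":-1}
    - {"dp":[0,0,0],"rotation":[0,0,0],"claw":-1}

```text
t: 30.25
ee_pos: [541.0, 29.3, 205.0]
tcp_rot: [-0.664, 0.747, 0.03, -0.024]
contact_force: [-0.6, 0.2, -0.2]
grip_width: 52.0
```

Emit:
servo_tool:
  motion:
    - {"dp":[0,0.02,0],"rotation":[0,0,0],"claw":-1}
    - {"dp":[0,0,0],"rotation":[0,0,0],"claw":0.55}
    - {"dp":[0,0,0],"rotation":[0,0,0],"claw":0.55}
    - {"dp":[0,-0.05,0],"rotation":[0,0,0],"claw":0.55}
    - {"dp":[0,-0.5,0],"rotation":[0,0,0],"claw":0.55}
    - {"dp":[0,-0.6,-0.3],"rotation":[0.4,0,0],"claw":0.55}
    - {"dp":[0,0,-0.2],"rotation":[0.44,0,0],"claw":0.55}
    - {"dp":[0,0,0],"rotation":[0,0,0],"claw":0.55}

```text
t: 31.25
ee_pos: [542.7, 7.4, 278.5]
tcp_rot: [0.708, -0.706, -0.029, 0.025]
contact_force: [-0.2, -0.4, 0.3]
grip_width: 66.0
```

```bash
python3 - <<'E'
from h import *
p,d,m=snap('wrist','w14'); plan([640,195,385],8)
print(ringfit('w14',[543,11],24,33))
cv2.imwrite('pics/w14c.png',cv2.resize(p[130:330,150:400],None,fx=3,fy=3)[:,:,::-1])
E
```

```text
t 31.3 tcp [542.9   8.1 278.4] yaw 4.5 tilt [ 0.005  0.002 -1.   ] w 66.2 F [ 0.1 -1.7 -0.4] j [-0.67  0.51  0.75  1.96 -0.47  0.84  0.42]
dp units [ 1.867 -1.762  2.982] n>= 3.0 rot units [-0.012 -0.439  0.039]
(array([542.7 ,  11.36]), 1182, np.float64(1.41))
```

View pics/w14c.png

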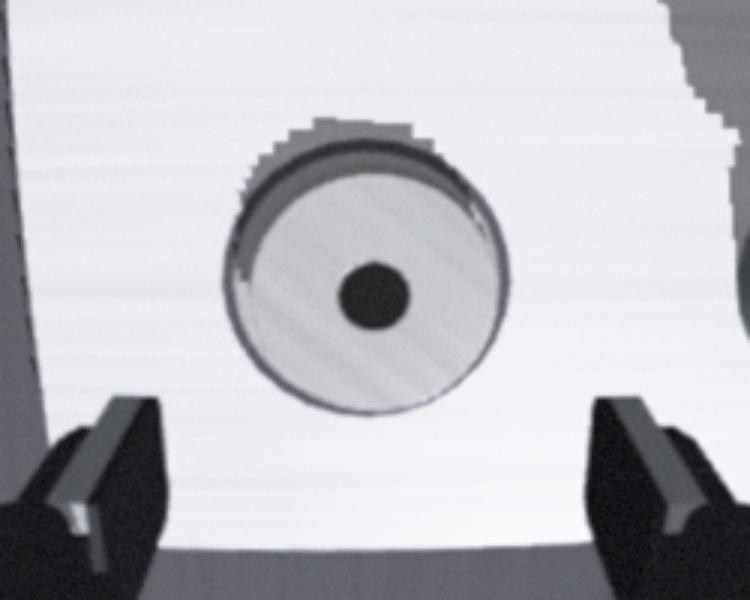

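The pack is restacked concentrically at crop (373,295). Back to the handle.

```bash
python3 - <<'E'
from h import *
u,v=int(150+373/3),int(130+295/3)
q,m=tilted('w14',u,v,45,37.5,45); q=q[:]; print(disc('w14',u,v,50,37.5,44,60,90)); A=np.c_[q[:,:2]-q[:,:2].mean(0),np.ones(len(q))];print(np.linalg.lstsq(A,q[:,2],rcond=None)[0])
E
```

```text
(array([544.5,  11.1,  28.3, 544.5,  11.4,  54.9,  55.7, 544.2,  13. ,
        39.6]), np.int32(4763))
[ 1.93748391e-03 -1.57674900e-03  3.95568562e+01]
```

Emit:
servo_tool:
  motion:
    - {"dp":[0,-0.9,0],"rotation":[0,0,0.04],"claw":0}
    - {"dp":[0.2,-0.8,0.3],"rotation":[0,-0.1,0],"claw":0}
    - {"dp":[0.2,0,0.5],"rotation":[0,-0.1,0],"claw":0}
    - {"dp":[0.2,0,0.5],"rotation":[0,-0.1,0],"claw":0}
    - {"dp":[0.2,0,0.5],"rotation":[0,-0.1,0],"claw":0}
    - {"dp":[0.2,0,0.5],"rotation":[0,-0.1,0],"claw":0}
    - {"dp":[0.2,0,0.5],"rotation":[0,-0.1,0],"claw":0}
    - {"dp":[0,0,0],"rotation":[0,0,0],"claw":0}

```text
t: 32.3
ee_pos: [595.0, 198.6, 375.4]
tcp_rot: [-0.702, 0.707, 0.057, -0.064]
contact_force: [-0.4, -0.8, -0.5]
grip_width: 43.2
```

```bash
python3 - <<'E'
from h import *
snap('wrist','w15')
polar()
p,P=cloud('w15'); m=(P[...,2]>125)&(P[...,2]<142)&(np.hypot(P[...,0]-605,P[...,1]-203)<40); m[:,:]&=True
ys,xs=np.nonzero(m); print(xs.mean() if len(xs) else 0,ys.mean() if len(xs) else 0,len(xs)); q=P[m]; print(cv2.minEnclosingCircle(q[:,:2].astype(np.float32)))
E
```

```text
r 187.3 s 1.297
t 32.35 tcp [594.9 196.8 375.5] yaw 9.7 tilt [-0.01 -0.01 -1.  ] w 43.0 F [ 0.2  0.6 -0.4] j [-0.93  0.53  0.77  1.66 -0.39  1.13  0.12]
dp units [0. 0. 0.] n>= 0.0 rot units [ 0.058  0.    -0.083]
296.20327102803736 222.18691588785046 428
((607.0765380859375, 204.15122985839844), 7.712465286254883)
```

View pics/w15.png

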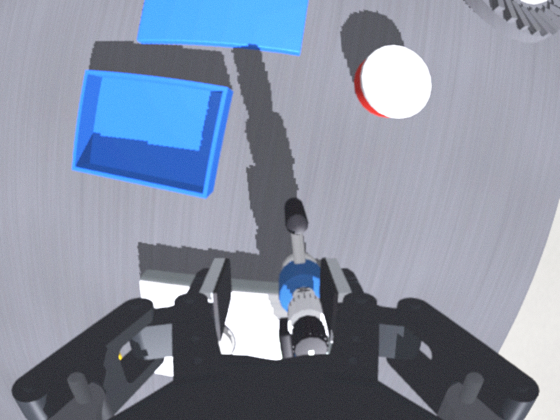

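```bash
python3 - <<'E'
from h import *
plan([607.1,204.2,325],16.5)
E
```

```text
t 32.35 tcp [594.9 196.8 375.5] yaw 9.7 tilt [-0.01 -0.01 -1.  ] w 43.0 F [ 0.2  0.6 -0.4] j [-0.93  0.53  0.77  1.66 -0.39  1.13  0.12]
dp units [0.231 0.838 0.094] n>= 1.0 rot units [ 0.053 -0.851 -0.086]
```

Emit:
servo_tool:
  motion:
    - {"dp":[0.23,0.2,0.1],"rotation":[0.05,-0.85,-0.09],"claw":0}
    - {"dp":[0,0.3,0],"rotation":[0,0,0],"claw":0}
    - {"dp":[0,0,0],"rotation":[0,0,0],"claw":0}

```text
t: 32.72
ee_pos: [606.9, 203.5, 342.3]
tcp_rot: [-0.699, 0.701, 0.099, -0.101]
contact_force: [-0.4, 0.8, -0.2]
grip_width: 42.4
```

```bash
python3 - <<'E'
from h import *
plan([607.1,204.2,265],16.5)
E
```

```text
t 32.725 tcp [606.9 203.5 342.3] yaw 16.3 tilt [-0.002 -0.004 -1.   ] w 42.4 F [-0.4  0.8 -0.2] j [-0.88  0.58  0.72  1.66 -0.42  1.07  0.24]
dp units [0.011 1.288 0.015] n>= 2.0 rot units [ 0.021 -0.024 -0.024]
```

Emit:
servo_tool:
  motion:
    - {"dp":[0.01,0.4,0.02],"rotation":[0.02,0,-0.02],"claw":0}
    - {"dp":[0,0.4,0],"rotation":[0,0,0],"claw":0}
    - {"dp":[0,0.35,0],"rotation":[0,0,0],"claw":0}
    - {"dp":[0,0.05,0],"rotation":[0,0,0],"claw":0}

```text
t: 33.22
ee_pos: [606.9, 201.9, 269.5]
tcp_rot: [-0.7, 0.701, 0.097, -0.097]
contact_force: [-0.9, 0.4, 1.4]
grip_width: 42.4
```

Emit:
servo_tool:
  motion:
    - {"dp":[-0.2,0,-0.01],"rotation":[0,-0.4,0],"claw":0}
    - {"dp":[-0.2,0,-0.01],"rotation":[0,-0.48,0],"claw":0}
    - {"dp":[-0.2,0,0],"rotation":[0,-0.48,0],"claw":0}
    - {"dp":[-0.2,0,0],"rotation":[0,-0.48,0],"claw":0}
    - {"dp":[-0.2,0,0],"rotation":[0,-0.48,0],"claw":0}
    - {"dp":[-0.2,0,0],"rotation":[0,-0.46,0],"claw":0}

```text
t: 33.98
ee_pos: [543.9, 169.5, 273.8]
tcp_rot: [-0.667, 0.669, 0.236, -0.229]
contact_force: [1.3, -0.0, -0.9]
grip_width: 42.7
```

```bash
python3 - <<'E'
from h import *
polar()
E
```

```text
r 189.0 s 0.988
t 33.975 tcp [543.9 169.5 273.8] yaw 38.4 tilt [ 0.01  0.   -1.  ] w 42.7 F [ 1.3 -0.  -0.9] j [-0.82  0.52  0.59  1.9  -0.38  0.83  0.63]
dp units [0. 0. 0.] n>= 0.0 rot units [ 0.043 -0.     0.059]
```

Emit:
servo_tool:
  motion:
    - {"dp":[-0.2,0.1,0.02],"rotation":[0.04,-0.48,0.06],"claw":0}
    - {"dp":[-0.2,0.08,0.01],"rotation":[0,-0.48,0.02],"claw":0}
    - {"dp":[-0.2,0.03,0],"rotation":[0,-0.48,0.02],"claw":0}
    - {"dp":[-0.2,0.02,0],"rotation":[0,-0.46,0.02],"claw":0}
    - {"dp":[-0.2,0.02,0],"rotation":[0,-0.46,0.02],"claw":0}
    - {"dp":[-0.2,0,0],"rotation":[0,-0.46,0],"claw":0}
    - {"dp":[-0.2,0,0],"rotation":[0,-0.46,0],"claw":0}

```text
t: 34.85
ee_pos: [491.9, 106.7, 266.2]
tcp_rot: [-0.594, 0.598, 0.383, -0.379]
contact_force: [0.8, 1.7, -1.4]
grip_width: 42.6
```

```bash
python3 - <<'E'
from h import *
polar()
E
```

```text
r 190.0 s 0.554
t 34.85 tcp [491.9 106.7 266.2] yaw 65.2 tilt [ 0.008 -0.001 -1.   ] w 42.6 F [ 0.8  1.7 -1.4] j [-0.69  0.41  0.48  2.06 -0.27  0.73  1.09]
dp units [0. 0. 0.] n>= 0.0 rot units [ 0.058 -0.     0.016]
```

Emit:
servo_tool:
  motion:
    - {"dp":[-0.2,0,0.01],"rotation":[0.05,-0.44,0.02],"claw":0}
    - {"dp":[-0.2,0,-0.01],"rotation":[0,-0.44,0.01],"claw":0}
    - {"dp":[-0.2,0,-0.01],"rotation":[0,-0.44,0.01],"claw":0}
    - {"dp":[-0.2,0,-0.01],"rotation":[0,-0.44,0],"claw":0}
    - {"dp":[-0.2,0,0],"rotation":[0,-0.44,0],"claw":0}
    - {"dp":[-0.2,0,0],"rotation":[0,-0.44,0],"claw":0}
    - {"dp":[-0.2,0,0],"rotation":[0,-0.44,0],"claw":0}
    - {"dp":[-0.15,0,0],"rotation":[0,-0.4,0],"claw":0}

```text
t: 35.85
ee_pos: [474.2, 14.0, 272.5]
tcp_rot: [-0.482, 0.486, 0.518, -0.513]
contact_force: [0.7, 1.7, -1.1]
grip_width: 42.6
```

```bash
python3 - <<'E'
from h import *
polar()
E
```

```text
r 188.0 s 0.05
t 35.85 tcp [474.2  14.  272.5] yaw 93.7 tilt [ 0.009  0.002 -1.   ] w 42.6 F [ 0.7  1.7 -1.1] j [-0.44  0.34  0.38  2.11 -0.19  0.71  1.69]
dp units [0. 0. 0.] n>= 0.0 rot units [ 0.066 -0.     0.008]
```

Emit:
servo_tool:
  motion:
    - {"dp":[-0.12,0.05,0],"rotation":[0.06,-0.1,0],"claw":0}
    - {"dp":[-0.1,0,0],"rotation":[0,0,0],"claw":0}
    - {"dp":[-0.06,0,0],"rotation":[0,0,0],"claw":0}
    - {"dp":[-0.06,0,0],"rotation":[0,0,0],"claw":0}

```text
t: 36.35
ee_pos: [476.0, -7.6, 270.5]
tcp_rot: [-0.481, 0.481, 0.519, -0.517]
contact_force: [-0.7, 1.0, 0.2]
grip_width: 42.6
```

Emit:
servo_tool:
  motion:
    - {"dp":[-0.06,0,0],"rotation":[0,0,0],"claw":0}

```text
t: 36.48
ee_pos: [476.2, -9.4, 270.4]
tcp_rot: [-0.482, 0.48, 0.52, -0.517]
contact_force: [-2.5, 16.3, 0.8]
grip_width: 42.9
```

The arm is on its stop again. I lift and check that the pack is still in place.

Emit:
servo_tool:
  motion:
    - {"dp":[0.15,0,0],"rotation":[0,0,0],"claw":0}
    - {"dp":[0.05,-0.3,0],"rotation":[0,0,0],"claw":0}
    - {"dp":[0,-0.8,0],"rotation":[0,0,0],"claw":0}
    - {"dp":[0,-0.9,0],"rotation":[0,0,0],"claw":0}
    - {"dp":[0,-0.4,0],"rotation":[0,0,0],"claw":0}
    - {"dp":[0,0,0],"rotation":[0,0,0],"claw":0}

```text
t: 37.22
ee_pos: [475.8, 2.8, 418.7]
tcp_rot: [-0.481, 0.481, 0.519, -0.517]
contact_force: [0.4, 0.5, 0.0]
grip_width: 42.4
```

```bash
python3 - <<'E'
from h import *
p,d,m=snap('wrist','w16'); 
p,P=cloud('w16')
def near(x,y,r,zlo,zhi):
    m=(np.hypot(P[...,0]-x,P[...,1]-y)<r)&(P[...,2]>zlo)&(P[...,2]<zhi); ys,xs=np.nonzero(m); q=P[m]; print(xs.mean().round(),ys.mean().round(),len(q),cv2.minEnclosingCircle(q[:,:2].astype(np.float32)),q[:,2].mean().round(1))
near(542.5,11,25,172,190); near(473,4.5,20,127,142)
plan([542.5,11,385],95)
cv2.imwrite('pics/w16c.png',cv2.resize(p[170:360,190:360],None,fx=3.1,fy=3.1)[:,:,::-1])
E
```

```text
279.0 312.0 702 ((541.652587890625, 11.178750991821289), 11.910947799682617) 178.7
277.0 208.0 325 ((472.66595458984375, 4.7511186599731445), 8.148702621459961) 134.0
t 37.275 tcp [475.5   2.8 417.7] yaw 94.3 tilt [ 0.001  0.001 -1.   ] w 42.4 F [ 1.   0.  -0.2] j [-0.49  0.14  0.43  1.95 -0.07  1.07  1.61]
dp units [ 0.052  0.546 -1.123] n>= 2.0 rot units [ 0.006 -0.093  0.01 ]
```

View pics/w16c.png

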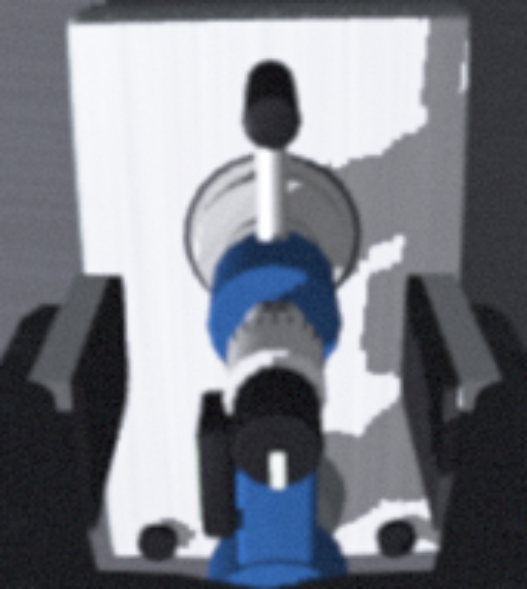

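The pack is concentric and the knob is at (542,11). I position over the knob.

Emit:
servo_tool:
  motion:
    - {"dp":[0.02,0,-0.55],"rotation":[0,-0.09,0],"claw":0}
    - {"dp":[0.02,0.2,-0.55],"rotation":[0,0,0],"claw":0}
    - {"dp":[0,0.3,0],"rotation":[0,0,0],"claw":0}
    - {"dp":[0,0,0],"rotation":[0,0,0],"claw":0}

```text
t: 37.78
ee_pos: [541.8, 11.0, 381.6]
tcp_rot: [0.479, -0.476, -0.52, 0.523]
contact_force: [0.2, -0.7, 1.0]
grip_width: 42.9
```

```bash
python3 - <<'E'
from h import *
plan([542.1,11,330],95)
E
```

```text
t 37.775 tcp [541.8  11.  381.6] yaw 95.0 tilt [-0.006 -0.001 -1.   ] w 42.9 F [ 0.2 -0.7  1. ] j [-0.45  0.3   0.43  1.85 -0.15  1.03  1.69]
dp units [-0.001  0.861 -0.01 ] n>= 1.0 rot units [-0.041 -0.001 -0.001]
```

Emit:
servo_tool:
  motion:
    - {"dp":[0,0.4,-0.01],"rotation":[-0.04,0,0],"claw":0}
    - {"dp":[0,0.3,0],"rotation":[0,0,0],"claw":0}
    - {"dp":[0,0.15,0],"rotation":[0,0,0],"claw":0}
    - {"dp":[0,0,0],"rotation":[0,0,0],"claw":0}

```text
t: 38.28
ee_pos: [541.7, 10.8, 329.0]
tcp_rot: [0.478, -0.478, -0.521, 0.522]
contact_force: [-0.5, -0.3, -0.0]
grip_width: 42.7
```

```bash
python3 - <<'E'
from h import *
plan([542.1,11,329],95)
E
```

```text
t 38.275 tcp [541.7  10.8 329. ] yaw 95.0 tilt [-0.001 -0.001 -1.   ] w 42.7 F [-0.5 -0.3 -0. ] j [-0.43  0.37  0.41  1.91 -0.18  0.91  1.72]
dp units [ 0.003 -0.    -0.007] n>= 1.0 rot units [-0.011 -0.006 -0.006]
```

Emit:
servo_tool:
  motion:
    - {"dp":[0,0,0],"rotation":[0,0,0],"claw":-0.3}
    - {"dp":[0,0,0],"rotation":[0,0,0],"claw":-1}
    - {"dp":[0,0,0],"rotation":[0,0,0],"claw":-1}
    - {"dp":[0,0,0],"rotation":[0,0,0],"claw":-1}

```text
t: 38.78
ee_pos: [541.8, 11.1, 330.3]
tcp_rot: [0.478, -0.478, -0.521, 0.521]
contact_force: [0.8, 0.6, -4.4]
grip_width: 18.8
```

Emit:
servo_tool:
  motion:
    - {"dp":[0,0,0],"rotation":[0,0.5,0],"claw":-1}
    - {"dp":[0,0,0],"rotation":[0,0.9,0],"claw":-1}
    - {"dp":[0,0,0],"rotation":[0,0.9,0],"claw":-1}
    - {"dp":[0,0,0],"rotation":[0,0.9,0],"claw":-1}

```text
t: 39.28
ee_pos: [541.8, 10.9, 330.3]
tcp_rot: [-0.584, 0.584, 0.399, -0.399]
contact_force: [0.3, 0.1, -3.0]
grip_width: 19.2
```

```bash
python3 - <<'E'
from h import *
plan([542,11,329],None); print(read_state()['torque'])
E
```

```text
t 39.275 tcp [541.8  10.9 330.3] yaw 68.6 tilt [ 0. -0. -1.] w 19.2 F [ 0.3  0.1 -3. ] j [-0.51  0.38  0.52  1.91 -0.23  0.91  1.31]
dp units [ 0.002  0.022 -0.003] n>= 1.0 rot units [ 0.001  0.    -0.   ]
[ 0.03448053 -0.10536743 -0.01439067]
```

Emit:
servo_tool:
  motion:
    - {"dp":[0,0,0],"rotation":[0,0.95,0],"claw":-1}
    - {"dp":[0,0,0],"rotation":[0,0.95,0],"claw":-1}
    - {"dp":[0,0,0],"rotation":[0,0.95,0],"claw":-1}
    - {"dp":[0,0,0],"rotation":[0,0.95,0],"claw":-1}
    - {"dp":[0,0,0],"rotation":[0,0.95,0],"claw":-1}
    - {"dp":[0,0,0],"rotation":[0,0.95,0],"claw":-1}
    - {"dp":[0,0,0],"rotation":[0,0.95,0],"claw":-1}
    - {"dp":[0,0,0],"rotation":[0,0.95,0],"claw":-1}
    - {"dp":[0,0,0],"rotation":[0,0.95,0],"claw":-1}
    - {"dp":[0,0,0],"rotation":[0,0.95,0],"claw":-1}

```text
t: 40.52
ee_pos: [541.5, 11.0, 330.3]
tcp_rot: [-0.704, 0.705, -0.061, 0.061]
contact_force: [1.4, 0.5, -4.6]
grip_width: 18.9
```

```bash
python3 - <<'E'
from h import *
plan([542,11,330],None); print(read_state()['torque'])
E
```

```text
t 40.525 tcp [541.5  11.  330.3] yaw -9.9 tilt [-0. -0. -1.] w 18.9 F [ 1.4  0.5 -4.6] j [-0.76  0.45  0.86  1.92 -0.42  0.95  0.13]
dp units [0.008 0.005 0.002] n>= 1.0 rot units [ 0.004  0.    -0.001]
[-0.04590658 -0.04883869  0.02168019]
```

Emit:
servo_tool:
  motion:
    - {"dp":[0,0,0],"rotation":[0,0.95,0],"claw":-1}
    - {"dp":[0,0,0],"rotation":[0,0.95,0],"claw":-1}
    - {"dp":[0,0,0],"rotation":[0,0.95,0],"claw":-1}
    - {"dp":[0,0,0],"rotation":[0,0.95,0],"claw":-1}
    - {"dp":[0,0,0],"rotation":[0,0.95,0],"claw":-1}
    - {"dp":[0,0,0],"rotation":[0,0.95,0],"claw":-1}
    - {"dp":[0,0,0],"rotation":[0,0.95,0],"claw":-1}
    - {"dp":[0,0,0],"rotation":[0,0.95,0],"claw":-1}

```text
t: 41.52
ee_pos: [541.3, 11.2, 330.3]
tcp_rot: [-0.57, 0.57, -0.419, 0.419]
contact_force: [0.8, -1.1, -3.6]
grip_width: 19.0
```

```bash
python3 - <<'E'
from h import *
plan([542,11,330],None); print(read_state()['torque'])
E
```

```text
t 41.525 tcp [541.3  11.2 330.3] yaw -72.6 tilt [-0. -0. -1.] w 19.0 F [ 0.8 -1.1 -3.6] j [-0.92  0.59  1.15  1.93 -0.63  1.04 -0.76]
dp units [0.007 0.006 0.01 ] n>= 1.0 rot units [ 0.003 -0.     0.002]
[-0.1321607  -0.04876708  0.00910123]
```

Emit:
servo_tool:
  motion:
    - {"dp":[0,0,0],"rotation":[0,0,0],"claw":0}
    - {"dp":[0,0,0],"rotation":[0,0,0],"claw":0}
    - {"dp":[0,0,0.01],"rotation":[0,-0.95,0],"claw":0}
    - {"dp":[0,0,0],"rotation":[0,-0.95,0],"claw":0}
    - {"dp":[0,0,0],"rotation":[0,-0.95,0],"claw":0}
    - {"dp":[0,0,0],"rotation":[0,-0.95,0],"claw":0}
    - {"dp":[0,0,0],"rotation":[0,-0.95,0],"claw":0}
    - {"dp":[0,0,0],"rotation":[0,-0.95,0],"claw":0}
    - {"dp":[0,0,0],"rotation":[0,-0.95,0],"claw":0}

```text
t: 42.65
ee_pos: [543.1, 11.2, 333.2]
tcp_rot: [0.7, -0.699, 0.1, -0.103]
contact_force: [-0.4, -0.5, -0.3]
grip_width: 42.3
```

Emit:
servo_tool:
  motion:
    - {"dp":[0,0,0],"rotation":[0,-0.95,0],"claw":0}
    - {"dp":[0,0,0],"rotation":[0,-0.95,0],"claw":0}
    - {"dp":[0,0,0],"rotation":[0,-0.95,0],"claw":0}
    - {"dp":[0,0,0],"rotation":[0,-0.95,0],"claw":0}
    - {"dp":[0,0,0],"rotation":[0,-0.95,0],"claw":0}
    - {"dp":[0,0,0],"rotation":[0,-0.95,0],"claw":0}
    - {"dp":[0,0,0],"rotation":[0,-0.95,0],"claw":0}
    - {"dp":[0,0,0],"rotation":[0,-0.95,0],"claw":0}
    - {"dp":[0,0,0],"rotation":[0,-0.95,0],"claw":0}
    - {"dp":[0,0,0],"rotation":[0,-0.95,0],"claw":0}

```text
t: 43.9
ee_pos: [544.1, 9.6, 338.9]
tcp_rot: [-0.6, 0.603, 0.378, -0.365]
contact_force: [-0.6, -0.8, -0.1]
grip_width: 42.7
```

```bash
python3 - <<'E'
from h import *
plan([541.9,11,329],95)
E
```

```text
t 43.9 tcp [544.1   9.6 338.9] yaw 63.4 tilt [ 0.018  0.005 -1.   ] w 42.7 F [-0.6 -0.8 -0.1] j [-0.53  0.37  0.53  1.9  -0.24  0.91  1.23]
dp units [0.002 0.165 0.045] n>= 1.0 rot units [ 0.123 -3.947  0.059]
```

Emit:
servo_tool:
  motion:
    - {"dp":[0,0.05,0.04],"rotation":[0.12,-0.95,0.06],"claw":0}
    - {"dp":[0,0.05,0],"rotation":[0,-0.95,0],"claw":0}
    - {"dp":[0,0.05,0],"rotation":[0,-0.95,0],"claw":0}
    - {"dp":[0,0.05,0],"rotation":[0,-0.95,0],"claw":0}
    - {"dp":[0,0,0],"rotation":[0,0,0],"claw":0}

```text
t: 44.52
ee_pos: [542.5, 9.8, 329.7]
tcp_rot: [-0.475, 0.476, 0.526, -0.52]
contact_force: [-1.1, -0.5, 0.2]
grip_width: 42.6
```

```bash
python3 - <<'E'
from h import *
plan([541.9,11,329],95)
E
```

```text
t 44.525 tcp [542.5   9.8 329.7] yaw 95.4 tilt [ 0.006  0.005 -1.   ] w 42.6 F [-1.1 -0.5  0.2] j [-0.42  0.36  0.4   1.91 -0.18  0.9   1.73]
dp units [0.021 0.011 0.008] n>= 1.0 rot units [0.045 0.053 0.03 ]
```

Emit:
servo_tool:
  motion:
    - {"dp":[0.02,0.01,0.01],"rotation":[0.05,0.05,0.03],"claw":0}
    - {"dp":[0,0,0],"rotation":[0,0,0],"claw":-0.3}
    - {"dp":[0,0,0],"rotation":[0,0,0],"claw":-1}
    - {"dp":[0,0,0],"rotation":[0,0,0],"claw":-1}
    - {"dp":[0,0,0],"rotation":[0,0,0],"claw":-1}

```text
t: 45.15
ee_pos: [541.9, 11.1, 330.1]
tcp_rot: [-0.479, 0.479, 0.52, -0.52]
contact_force: [-0.1, 0.0, 1.3]
grip_width: 19.3
```

Emit:
servo_tool:
  motion:
    - {"dp":[0,0,0],"rotation":[0,0.6,0],"claw":-1}
    - {"dp":[0,0,0],"rotation":[0,0.95,0],"claw":-1}
    - {"dp":[0,0,0],"rotation":[0,0.95,0],"claw":-1}
    - {"dp":[0,0,0],"rotation":[0,0.95,0],"claw":-1}
    - {"dp":[0,0,0],"rotation":[0,0.95,0],"claw":-1}
    - {"dp":[0,0,0],"rotation":[0,0.95,0],"claw":-1}
    - {"dp":[0,0,0],"rotation":[0,0.95,0],"claw":-1}
    - {"dp":[0,0,0],"rotation":[0,0.95,0],"claw":-1}
    - {"dp":[0,0,0],"rotation":[0,0.95,0],"claw":-1}

```text
t: 46.28
ee_pos: [541.8, 10.7, 330.2]
tcp_rot: [-0.688, 0.688, 0.165, -0.165]
contact_force: [-0.4, 0.1, 1.6]
grip_width: 19.0
```

```bash
python3 - <<'E'
from h import *
plan([541.9,11,329],95); print(read_state()['torque'])
E
```

```text
t 46.275 tcp [541.8  10.7 330.2] yaw 27.0 tilt [-0. -0. -1.] w 19.0 F [-0.4  0.1  1.6] j [-0.64  0.41  0.69  1.92 -0.32  0.93  0.67]
dp units [0.004 0.019 0.003] n>= 1.0 rot units [-1.000e-03 -8.505e+00 -1.000e-03]
[-0.01455527  0.14933056  0.01457449]
```

Emit:
servo_tool:
  motion:
    - {"dp":[0,0,0],"rotation":[0,0.95,0],"claw":-1}
    - {"dp":[0,0,0],"rotation":[0,0.95,0],"claw":-1}
    - {"dp":[0,0,0],"rotation":[0,0.95,0],"claw":-1}
    - {"dp":[0,0,0],"rotation":[0,0.95,0],"claw":-1}
    - {"dp":[0,0,0],"rotation":[0,0.95,0],"claw":-1}
    - {"dp":[0,0,0],"rotation":[0,0.95,0],"claw":-1}

```text
t: 47.02
ee_pos: [541.6, 10.8, 330.2]
tcp_rot: [-0.696, 0.696, -0.124, 0.124]
contact_force: [-0.4, 0.3, 0.7]
grip_width: 19.0
```

```bash
python3 - <<'E'
from h import *
plan([541.9,11,329],95); print(read_state()['torque'])
E
```

```text
t 47.025 tcp [541.6  10.8 330.2] yaw -20.2 tilt [-0.001 -0.    -1.   ] w 19.0 F [-0.4  0.3  0.7] j [-0.78  0.47  0.9   1.92 -0.45  0.96 -0.02]
dp units [0.004 0.02  0.006] n>= 1.0 rot units [-3.0000e-03 -1.4399e+01 -5.0000e-03]
[-0.01479662  0.19183821  0.02910261]
```

Emit:
servo_tool:
  motion:
    - {"dp":[0,0,0],"rotation":[0,0.95,0],"claw":-1}
    - {"dp":[0,0,0],"rotation":[0,0.95,0],"claw":-1}
    - {"dp":[0,0,0],"rotation":[0,0.95,0],"claw":-1}
    - {"dp":[0,0,0],"rotation":[0,0.5,0],"claw":-1}

```text
t: 47.52
ee_pos: [541.5, 11.0, 330.2]
tcp_rot: [-0.646, 0.646, -0.287, 0.287]
contact_force: [-0.8, -0.5, 1.7]
grip_width: 19.3
```

```bash
python3 - <<'E'
from h import *
plan([541.9,11,329],95); print(read_state()['torque'])
snap('scene','sc5')
p=np.load('pics/sc5.npz')['p']; cv2.imwrite('pics/sc5c.png',cv2.resize(p[170:310,225:350],None,fx=4.2,fy=4.2)[:,:,::-1])
E
```

```text
t 47.525 tcp [541.5  11.  330.2] yaw -47.9 tilt [-0.001 -0.    -1.   ] w 19.3 F [-0.8 -0.5  1.7] j [-0.86  0.53  1.03  1.93 -0.54  1.   -0.42]
dp units [0.004 0.019 0.005] n>= 1.0 rot units [-0.0000e+00 -1.7865e+01 -1.2000e-02]
[-0.03938734  0.17490088  0.04819008]
```

View pics/sc5c.png

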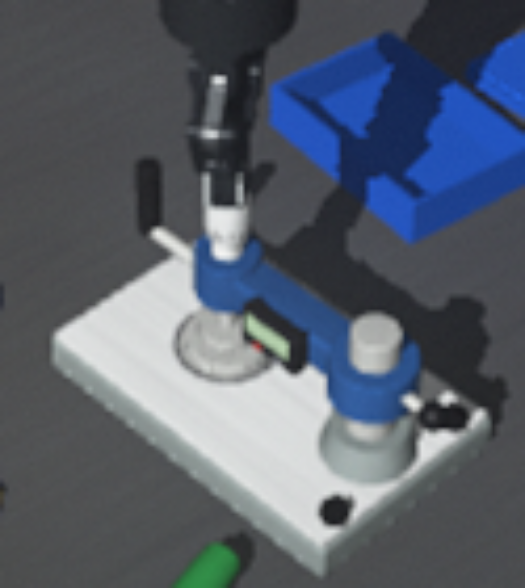

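Emit:
servo_tool:
  motion:
    - {"dp":[0,0,0],"rotation":[0,0.6,0],"claw":-1}

```text
t: 47.7
ee_pos: [541.5, 11.0, 330.2]
tcp_rot: [-0.633, 0.633, -0.315, 0.315]
contact_force: [-0.5, 0.3, 0.9]
grip_width: 19.3
```

```bash
python3 - <<'E'
from h import *
s=read_state(); print(s['torque'],s['contact_force']); plan()
E
```

```text
[0.01691357 0.20300601 0.05232929] [-0.49763143  0.27332708  0.8725852 ]
t 47.7 tcp [541.5  11.  330.2] yaw -52.9 tilt [-0.001 -0.    -1.   ] w 19.3 F [-0.5  0.3  0.9] j [-0.87  0.54  1.05  1.93 -0.55  1.   -0.49]
dp units [0. 0. 0.] n>= 0.0 rot units [ 0.009  0.    -0.003]
```

Emit:
servo_tool:
  motion:
    - {"dp":[0,0,0],"rotation":[0,0.6,0],"claw":-1}

```text
t: 47.82
ee_pos: [541.5, 11.0, 330.2]
tcp_rot: [-0.619, 0.619, -0.342, 0.341]
contact_force: [-0.6, 0.5, 0.7]
grip_width: 18.9
```

```bash
python3 - <<'E'
from h import *
s=read_state(); print(s['torque'],s['contact_force']); plan()
E
```

```text
[-0.03764759  0.15541484  0.05076099] [-0.60082697  0.52298778  0.69800653]
t 47.825 tcp [541.5  11.  330.2] yaw -57.8 tilt [-0.001 -0.    -1.   ] w 18.9 F [-0.6  0.5  0.7] j [-0.88  0.55  1.08  1.93 -0.57  1.01 -0.55]
dp units [0. 0. 0.] n>= 0.0 rot units [ 0.01   0.    -0.002]
```

The torque holds at 0.05 N m, so the clutch is slipping: knob total 5.6 rad against 4.4 expected at contact. Now I back off.

Emit:
servo_tool:
  motion:
    - {"dp":[0,0,0],"rotation":[0,0,0],"claw":-1}
    - {"dp":[0,0,0],"rotation":[0,-0.6,0],"claw":-1}
    - {"dp":[0,0,0],"rotation":[0,-0.95,0],"claw":-1}
    - {"dp":[0,0,0],"rotation":[0,-0.95,0],"claw":-1}
    - {"dp":[0,0,0],"rotation":[0,-0.95,0],"claw":-1}
    - {"dp":[0,0,0],"rotation":[0,-0.95,0],"claw":-1}
    - {"dp":[0,0,0],"rotation":[0,-0.95,0],"claw":-1}
    - {"dp":[0,0,0],"rotation":[0,-0.95,0],"claw":-1}
    - {"dp":[0,0,0],"rotation":[0,-0.95,0],"claw":-1}

```text
t: 48.95
ee_pos: [541.5, 11.0, 330.1]
tcp_rot: [-0.706, 0.707, 0.022, -0.021]
contact_force: [0.5, -0.9, -1.4]
grip_width: 19.1
```

Emit:
servo_tool:
  motion:
    - {"dp":[0,0,0],"rotation":[0,-0.95,0],"claw":-1}
    - {"dp":[0,0,0],"rotation":[0,-0.95,0],"claw":-1}
    - {"dp":[0,0,0],"rotation":[0,-0.95,0],"claw":-1}
    - {"dp":[0,0,0],"rotation":[0,-0.95,0],"claw":-1}
    - {"dp":[0,0,0],"rotation":[0,-0.95,0],"claw":-1}
    - {"dp":[0,0,0],"rotation":[0,-0.95,0],"claw":-1}
    - {"dp":[0,0,0],"rotation":[0,-0.95,0],"claw":-1}
    - {"dp":[0,0,0],"rotation":[0,-0.95,0],"claw":-1}
    - {"dp":[0,0,0],"rotation":[0,0,0],"claw":-1}

```text
t: 50.08
ee_pos: [541.3, 11.2, 330.2]
tcp_rot: [-0.586, 0.588, 0.395, -0.393]
contact_force: [-0.6, 0.3, -1.2]
grip_width: 18.8
```

Emit:
servo_tool:
  motion:
    - {"dp":[0,0,0],"rotation":[0,0,0],"claw":0}
    - {"dp":[0,0,0],"rotation":[0,0,0],"claw":0}
    - {"dp":[0,-0.3,0],"rotation":[0,0,0],"claw":0}
    - {"dp":[0,-0.7,0],"rotation":[0,0,0],"claw":0}
    - {"dp":[0,0,0],"rotation":[0,0,0],"claw":0}

```text
t: 50.7
ee_pos: [541.2, 11.3, 391.6]
tcp_rot: [-0.587, 0.59, 0.393, -0.392]
contact_force: [-0.1, 0.0, -0.7]
grip_width: 42.5
```

```bash
python3 - <<'E'
from h import *
plan([472,4,400],95)
rows([474,4,400],95,4,0)
p,d,m=snap('scene','sc6'); snap('wrist','w17')
cv2.imwrite('pics/sc6c.png',cv2.resize(p[170:310,225:350],None,fx=4.2,fy=4.2)[:,:,::-1])
E
```

```text
t 50.7 tcp [541.2  11.3 391.6] yaw 67.4 tilt [ 0.004 -0.002 -1.   ] w 42.5 F [-0.1  0.  -0.7] j [-0.54  0.3   0.54  1.85 -0.17  1.04  1.24]
dp units [-0.554 -0.144  1.018] n>= 2.0 rot units [ 0.031 -3.446 -0.012]
[{"dp":[-0.14,-0.04,0.25],"rotation":[0.01,-0.86,-0.00],"claw":0},
{"dp":[-0.10,-0.04,0.26],"rotation":[0.01,-0.86,-0.00],"claw":0},
{"dp":[-0.07,-0.04,0.27],"rotation":[0.01,-0.86,-0.00],"claw":0},
{"dp":[-0.04,-0.04,0.28],"rotation":[0.01,-0.86,-0.00],"claw":0}]
```

View pics/sc6c.png

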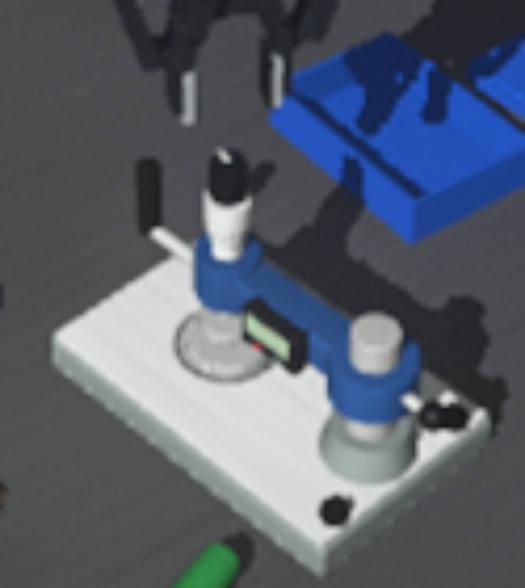

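```bash
python3 - <<'E'
from h import *
L=[]
for f in('sc3','sc5','sc6'):
    p=np.load('pics/%s.npz'%f)['p']; L.append(cv2.resize(p[225:270,260:300],None,fx=6.5,fy=6.5,interpolation=cv2.INTER_CUBIC))
p=np.load('pics/w17.npz')['p']; cv2.imwrite('pics/cmp.png',np.hstack(L)[:,:,::-1]); cv2.imwrite('pics/w17.png',p[:,:,::-1])
E
```

```text
(no output)
```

View pics/cmp.png

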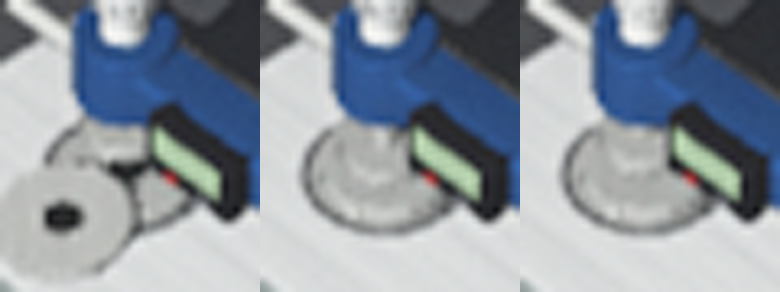

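View pics/w17.png

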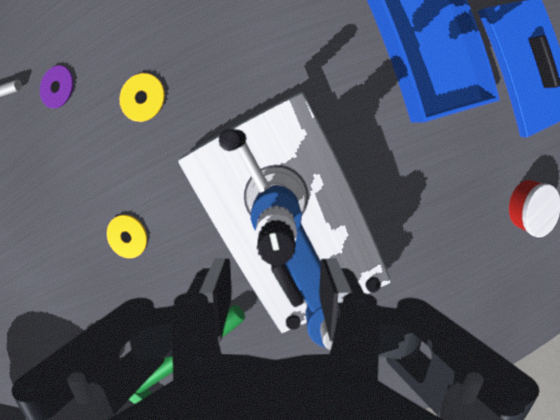

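```bash
python3 - <<'E'
from h import *
for f in('sc5','sc6'):
    p,P=cloud(f)
    print(f,[tuple(P[v,277].round(0).astype(int)) for v in range(242,262,2)])
E
```

```text
sc5 [(np.int64(552), np.int64(-4), np.int64(82)), (np.int64(553), np.int64(-6), np.int64(77)), (np.int64(536), np.int64(8), np.int64(48)), (np.int64(540), np.int64(5), np.int64(45)), (np.int64(546), np.int64(0), np.int64(46)), (np.int64(550), np.int64(-3), np.int64(43)), (np.int64(554), np.int64(-7), np.int64(42)), (np.int64(557), np.int64(-8), np.int64(37)), (np.int64(561), np.int64(-12), np.int64(36)), (np.int64(562), np.int64(-13), np.int64(30))]
sc6 [(np.int64(554), np.int64(-7), np.int64(86)), (np.int64(554), np.int64(-6), np.int64(78)), (np.int64(541), np.int64(4), np.int64(53)), (np.int64(547), np.int64(0), np.int64(54)), (np.int64(550), np.int64(-3), np.int64(51)), (np.int64(549), np.int64(-2), np.int64(42)), (np.int64(555), np.int64(-7), np.int64(43)), (np.int64(559), np.int64(-10), np.int64(40)), (np.int64(561), np.int64(-12), np.int64(36)), (np.int64(562), np.int64(-13), np.int64(30))]
```

The scene depth confirms it. The foot's top was at about 47 mm, so it was on the pack, and is now at about 53 mm, so it is clear. Next I swing the arm out.

Emit:
servo_tool:
  motion:
    - {"dp":[-0.14,-0.04,0.25],"rotation":[0,-0.86,0],"claw":0}
    - {"dp":[-0.1,-0.04,0.25],"rotation":[0,-0.86,0],"claw":0}
    - {"dp":[-0.08,-0.04,0.27],"rotation":[0,-0.86,0],"claw":0}
    - {"dp":[-0.05,-0.04,0.28],"rotation":[0,-0.86,0],"claw":0}
    - {"dp":[0,0,0.05],"rotation":[0,0,0],"claw":0}
    - {"dp":[0,0,0],"rotation":[0,0,0],"claw":0}

```text
t: 51.55
ee_pos: [467.1, 3.5, 392.5]
tcp_rot: [0.476, -0.474, -0.52, 0.528]
contact_force: [0.5, -0.6, -0.1]
grip_width: 42.5
```

```bash
python3 - <<'E'
from h import *
plan([472.5,4.5,330],95)
E
```

```text
t 51.55 tcp [467.1   3.5 392.5] yaw 95.6 tilt [-0.011 -0.006 -1.   ] w 42.5 F [ 0.5 -0.6 -0.1] j [-0.52  0.15  0.46  2.   -0.07  1.01  1.64]
dp units [ 0.013  1.041 -0.103] n>= 2.0 rot units [-0.079  0.074 -0.032]
```

Emit:
servo_tool:
  motion:
    - {"dp":[0.01,0.3,-0.1],"rotation":[-0.08,0.07,-0.03],"claw":0}
    - {"dp":[0,0.4,0],"rotation":[0,0,0],"claw":0}
    - {"dp":[0,0.1,0],"rotation":[0,0,0],"claw":0}
    - {"dp":[0,0,0],"rotation":[0,0,0],"claw":0}

```text
t: 52.05
ee_pos: [475.2, 5.3, 342.6]
tcp_rot: [0.479, -0.48, -0.52, 0.52]
contact_force: [0.2, 0.3, -0.2]
grip_width: 42.8
```

```bash
python3 - <<'E'
from h import *
plan([472.5,4.5,265],95)
E
```

```text
t 52.05 tcp [475.2   5.3 342.6] yaw 94.6 tilt [ 0.001 -0.001 -1.   ] w 42.8 F [ 0.2  0.3 -0.2] j [-0.5   0.23  0.45  2.05 -0.13  0.89  1.68]
dp units [-0.008  1.293  0.047] n>= 2.0 rot units [ 0.005 -0.047 -0.01 ]
```

Emit:
servo_tool:
  motion:
    - {"dp":[0,0.4,0.04],"rotation":[0,0,0],"claw":0}
    - {"dp":[0,0.4,0],"rotation":[0,0,0],"claw":0}
    - {"dp":[0,0.35,0],"rotation":[0,0,0],"claw":0}
    - {"dp":[0,0.1,0],"rotation":[0,0,0],"claw":0}

```text
t: 52.55
ee_pos: [475.6, 5.5, 269.1]
tcp_rot: [-0.478, 0.482, 0.521, -0.518]
contact_force: [-0.3, -0.3, 0.8]
grip_width: 42.7
```

Emit:
servo_tool:
  motion:
    - {"dp":[0.15,-0.03,-0.02],"rotation":[0,0.2,0],"claw":0}
    - {"dp":[0.2,0,-0.01],"rotation":[0,0.46,0],"claw":0}
    - {"dp":[0.2,0,-0.01],"rotation":[0,0.48,0],"claw":0}
    - {"dp":[0.2,0,-0.01],"rotation":[0,0.48,0],"claw":0}
    - {"dp":[0.2,0,-0.01],"rotation":[0,0.48,0],"claw":0}
    - {"dp":[0.2,0,0],"rotation":[0,0.48,0],"claw":0}
    - {"dp":[0.2,0,0],"rotation":[0,0.48,0],"claw":0}

```text
t: 53.42
ee_pos: [489.7, 84.9, 276.8]
tcp_rot: [-0.581, 0.585, 0.403, -0.397]
contact_force: [0.1, -1.0, -1.3]
grip_width: 43.0
```

```bash
python3 - <<'E'
from h import *
polar()
E
```

```text
r 183.4 s 0.442
t 53.425 tcp [489.7  84.9 276.8] yaw 68.9 tilt [ 0.011 -0.    -1.   ] w 43.0 F [ 0.1 -1.  -1.3] j [-0.68  0.38  0.51  2.07 -0.27  0.75  1.2 ]
dp units [0. 0. 0.] n>= 0.0 rot units [ 0.076 -0.     0.029]
```

Emit:
servo_tool:
  motion:
    - {"dp":[0.2,0.1,0.06],"rotation":[0.07,0.44,0.03],"claw":0}
    - {"dp":[0.2,0.06,0.02],"rotation":[0,0.46,0],"claw":0}
    - {"dp":[0.2,0.02,0],"rotation":[0,0.46,0],"claw":0}
    - {"dp":[0.2,0,0],"rotation":[0,0.46,0],"claw":0}
    - {"dp":[0.2,0,0],"rotation":[0,0.46,0],"claw":0}
    - {"dp":[0.2,0,0],"rotation":[0,0.46,0],"claw":0}
    - {"dp":[0.2,0,0],"rotation":[0,0.46,0],"claw":0}
    - {"dp":[0.2,0,0],"rotation":[0,0.46,0],"claw":0}

```text
t: 54.42
ee_pos: [542.1, 167.1, 273.7]
tcp_rot: [0.668, -0.667, -0.234, 0.231]
contact_force: [-1.5, -1.3, -1.6]
grip_width: 42.5
```

```bash
python3 - <<'E'
from h import *
polar()
E
```

```text
r 188.2 s 0.973
t 54.425 tcp [542.1 167.1 273.7] yaw 38.5 tilt [ 0.004  0.002 -1.   ] w 42.5 F [-1.5 -1.3 -1.6] j [-0.84  0.52  0.62  1.9  -0.4   0.84  0.66]
dp units [0. 0. 0.] n>= 0.0 rot units [ 0.004 -0.     0.03 ]
```

Emit:
servo_tool:
  motion:
    - {"dp":[0.2,0.05,0.01],"rotation":[0,0.42,0.03],"claw":0}
    - {"dp":[0.2,0.03,0],"rotation":[0,0.46,0],"claw":0}
    - {"dp":[0.2,0,0],"rotation":[0,0.46,0],"claw":0}
    - {"dp":[0.2,0,0],"rotation":[0,0.46,0],"claw":0}
    - {"dp":[0.2,0,0],"rotation":[0,0.46,0],"claw":0}
    - {"dp":[0.2,0,0],"rotation":[0,0.46,0],"claw":0}
    - {"dp":[0.2,0,0],"rotation":[0,0.46,0],"claw":0}
    - {"dp":[0.2,0,0],"rotation":[0,0.46,0],"claw":0}

```text
t: 55.42
ee_pos: [630.3, 211.2, 276.0]
tcp_rot: [0.706, -0.704, -0.051, 0.052]
contact_force: [-1.6, 0.1, -0.9]
grip_width: 42.6
```

```bash
python3 - <<'E'
from h import *
polar()
E
```

```text
r 191.9 s 1.497
t 55.425 tcp [630.3 211.2 276. ] yaw 8.4 tilt [-0.002  0.002 -1.   ] w 42.6 F [-1.6  0.1 -0.9] j [-0.87  0.7   0.73  1.65 -0.54  1.    0.19]
dp units [0. 0. 0.] n>= 0.0 rot units [-0.017 -0.    -0.011]
```

Emit:
servo_tool:
  motion:
    - {"dp":[-0.17,0,0],"rotation":[0,0,0],"claw":0}
    - {"dp":[0,-0.5,0],"rotation":[0,0,0],"claw":0}
    - {"dp":[0,-0.9,0],"rotation":[0,0,0],"claw":0}
    - {"dp":[0,-0.5,0],"rotation":[0,0,0],"claw":0}
    - {"dp":[0,0,0],"rotation":[0,0,0],"claw":0.55}

```text
t: 56.05
ee_pos: [617.4, 209.6, 395.6]
tcp_rot: [0.706, -0.704, -0.053, 0.055]
contact_force: [-0.0, 0.9, -1.2]
grip_width: 59.7
```

```bash
python3 - <<'E'
from h import *
snap('wrist','w18'); p,P=cloud('w18')
m=(P[...,2]>127)&(P[...,2]<140)&(np.hypot(P[...,0]-618,P[...,1]-206)<40); q=P[m]; print(cv2.minEnclosingCircle(q[:,:2].astype(np.float32)))
rows([543,12,385],0,6,0.55)
E
```

```text
((620.1678466796875, 208.0106201171875), 7.9840922355651855)
[{"dp":[-0.29,0.02,-0.51],"rotation":[-0.00,0.18,-0.00],"claw":0.55},
{"dp":[-0.27,0.03,-0.52],"rotation":[-0.00,0.18,-0.00],"claw":0.55},
{"dp":[-0.26,0.03,-0.53],"rotation":[-0.00,0.18,-0.00],"claw":0.55},
{"dp":[-0.25,0.03,-0.53],"rotation":[-0.00,0.18,-0.00],"claw":0.55},
{"dp":[-0.23,0.03,-0.54],"rotation":[-0.00,0.18,-0.00],"claw":0.55},
{"dp":[-0.22,0.03,-0.54],"rotation":[-0.00,0.18,-0.00],"claw":0.55}]
```

View pics/w18.png

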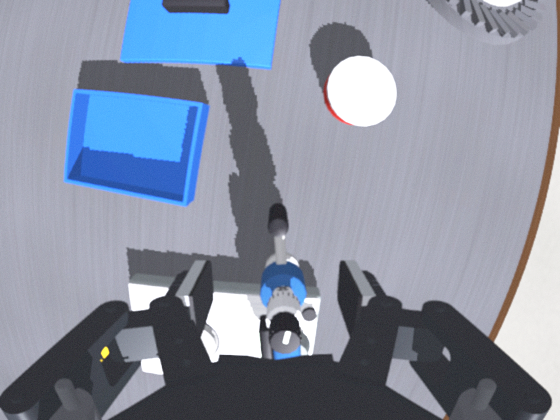

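The arm is parked at 1.44 rad. Box at (137,147), lid at (200,30). Now back over the pack.

Emit:
servo_tool:
  motion:
    - {"dp":[-0.3,0.02,-0.5],"rotation":[0,0.18,0],"claw":0.55}
    - {"dp":[-0.27,0.02,-0.5],"rotation":[0,0.18,0],"claw":0.55}
    - {"dp":[-0.25,0.02,-0.5],"rotation":[0,0.18,0],"claw":0.55}
    - {"dp":[-0.25,0.05,-0.5],"rotation":[0,0.18,0],"claw":0.55}
    - {"dp":[-0.22,0.3,-0.5],"rotation":[0,0.18,0],"claw":0.55}
    - {"dp":[-0.2,0.5,-0.5],"rotation":[0,0.18,0],"claw":0.55}
    - {"dp":[0,0.6,0],"rotation":[0,0,0],"claw":0.55}
    - {"dp":[0,0,0],"rotation":[0,0,0],"claw":0.55}

```text
t: 57.1
ee_pos: [533.8, 18.5, 293.1]
tcp_rot: [0.708, -0.706, 0.004, 0.008]
contact_force: [-0.4, 0.4, 0.5]
grip_width: 66.4
```

```bash
python3 - <<'E'
from h import *
p,d,m=snap('wrist','w19'); plan([543.5,11.5,225],0)
snap('top','top5')
E
```

```text
t 57.15 tcp [534.5  18.  294.6] yaw 0.3 tilt [-0.015  0.003 -1.   ] w 66.2 F [-0.4 -0.7 -0.3] j [-0.75  0.5   0.83  1.96 -0.48  0.9   0.34]
dp units [ 0.167  1.158 -0.113] n>= 2.0 rot units [-0.021  0.037 -0.108]
```

View pics/w19.png

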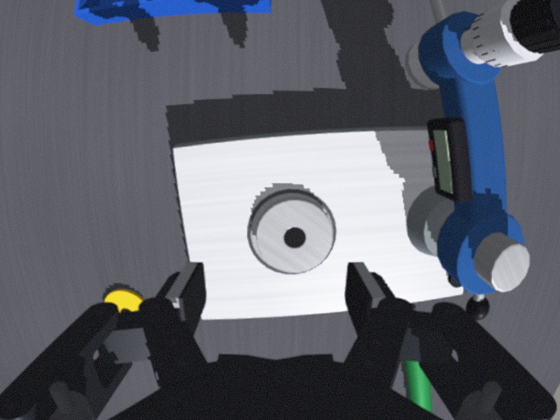

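```bash
python3 - <<'E'
from h import *
print(disc('w19',292,235,50,37.5,44,60,90))
E
```

```text
(array([544.3,  11.2,  28.4, 544.1,  11.2,  55.7,  55.4, 543.8,  12.9,
        39.6]), np.int32(4080))
```

Emit:
servo_tool:
  motion:
    - {"dp":[0.15,0.5,-0.1],"rotation":[0,0.04,-0.11],"claw":0.55}
    - {"dp":[0,0.5,0],"rotation":[0,0,0],"claw":0.55}
    - {"dp":[0,0,0],"rotation":[0,0,0],"claw":0.55}

```text
t: 57.58
ee_pos: [546.8, 14.0, 238.6]
tcp_rot: [0.709, -0.705, -0.005, -0.002]
contact_force: [-0.6, -0.2, 0.8]
grip_width: 66.2
```

```bash
python3 - <<'E'
from h import *
plan([543.8,10.8,203.5],0)
E
```

```text
t 57.575 tcp [546.8  14.  238.6] yaw 0.2 tilt [ 0.01   0.005 -1.   ] w 66.2 F [-0.6 -0.2  0.8] j [-0.67  0.59  0.75  1.98 -0.58  0.78  0.43]
dp units [-0.056  0.584 -0.056] n>= 1.0 rot units [-0.036  0.029  0.07 ]
```

Emit:
servo_tool:
  motion:
    - {"dp":[-0.05,0.3,-0.06],"rotation":[-0.04,0.03,0.07],"claw":0.55}
    - {"dp":[0,0,0],"rotation":[0,0,0],"claw":0.55}

```text
t: 57.82
ee_pos: [545.0, 10.8, 222.2]
tcp_rot: [-0.707, 0.707, 0.001, 0.001]
contact_force: [-0.1, -1.0, 0.1]
grip_width: 66.2
```

```bash
python3 - <<'E'
from h import *
plan([543.8,10.5,203.5],0)
E
```

```text
t 57.825 tcp [545.   10.8 222.2] yaw 0.1 tilt [ 0.003 -0.    -1.   ] w 66.2 F [-0.1 -1.   0.1] j [-0.65  0.61  0.73  1.99 -0.6   0.76  0.45]
dp units [-0.02   0.311 -0.005] n>= 1.0 rot units [0.002 0.008 0.021]
```

Emit:
servo_tool:
  motion:
    - {"dp":[-0.02,0.18,0],"rotation":[0,0,0.02],"claw":0.55}
    - {"dp":[0,0.13,0],"rotation":[0,0,0],"claw":0.55}
    - {"dp":[0,0,0],"rotation":[0,0,0],"claw":0.55}
    - {"dp":[0,0,0],"rotation":[0,0,0],"claw":0.3}
    - {"dp":[0,0,0],"rotation":[0,0,0],"claw":0}
    - {"dp":[0,0,0],"rotation":[0,0,0],"claw":-1}
    - {"dp":[0,0,0],"rotation":[0,0,0],"claw":-1}

```text
t: 58.7
ee_pos: [544.3, 10.6, 205.6]
tcp_rot: [0.708, -0.706, -0.001, -0.0]
contact_force: [0.3, 0.6, 0.6]
grip_width: 52.8
```

Emit:
servo_tool:
  motion:
    - {"dp":[0,-0.2,0],"rotation":[0,0,0],"claw":-1}
    - {"dp":[0,-0.3,0],"rotation":[0,0,0],"claw":-1}
    - {"dp":[0,-0.4,0],"rotation":[0,0,0],"claw":-1}
    - {"dp":[0,0,0],"rotation":[0,0,0],"claw":-1}

```text
t: 59.2
ee_pos: [544.4, 10.1, 263.7]
tcp_rot: [0.708, -0.706, -0.001, -0.001]
contact_force: [0.3, -0.2, -0.6]
grip_width: 52.5
```

```bash
python3 - <<'E'
from h import *
snap('wrist','w20'); plan([447,243,300],-3)
rows([447,243,300],-3,6,-1)
E
```

```text
t 59.25 tcp [544.   10.3 262.8] yaw 0.0 tilt [ 0.001  0.002 -1.   ] w 52.5 F [-0.7  0.5 -0.9] j [-0.69  0.56  0.79  1.97 -0.54  0.83  0.4 ]
dp units [-1.614 -0.615  3.88 ] n>= 4.0 rot units [-0.015  0.379  0.009]
[{"dp":[-0.27,-0.10,0.65],"rotation":[-0.00,0.06,0.00],"claw":-1},
{"dp":[-0.27,-0.10,0.64],"rotation":[-0.00,0.06,0.00],"claw":-1},
{"dp":[-0.28,-0.10,0.64],"rotation":[-0.00,0.06,0.00],"claw":-1},
{"dp":[-0.29,-0.10,0.64],"rotation":[-0.00,0.06,0.00],"claw":-1},
{"dp":[-0.29,-0.10,0.64],"rotation":[-0.00,0.06,0.00],"claw":-1},
{"dp":[-0.30,-0.10,0.63],"rotation":[-0.00,0.06,0.00],"claw":-1}]
```

View pics/w20.png

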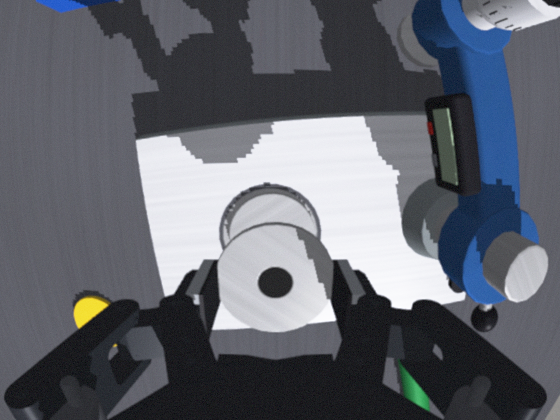

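```bash
python3 - <<'E'
from h import *
p,P=cloud('w20'); print(P[205:216:5,255:285:10,2].round(1))
# box & lid from w18/w9
p,P=cloud('w18'); hsv=cv2.cvtColor(p,cv2.COLOR_RGB2HSV); blue=(hsv[...,0]>95)&(hsv[...,0]<125)&(hsv[...,1]>120)
m=blue&(P[...,2]>31)&(P[...,2]<41)&(P[...,0]<560)&(P[...,1]<330); m=m.astype(np.uint8); n,l,s,c=cv2.connectedComponentsWithStats(m); k=1+np.argmax(s[1:,4]); q=P[l==k]; print('box rim',cv2.minAreaRect(q[:,:2].astype(np.float32)),len(q),q[:,2].mean())
E
```

```text
[[34.8 33.9 33.8]
 [35.1 36.  36. ]
 [35.  34.3 35.2]]
box rim ((448.0089111328125, 245.384765625), (110.42269134521484, 161.46408081054688), 87.2010726928711) 1886 34.84134519837988
```

Only the top washer was gripped; the lower one remains (z 35). I'll carry them one at a time. The box centre is (448,245), yaw -2.8°.

Emit:
servo_tool:
  motion:
    - {"dp":[-0.2,-0.2,0.5],"rotation":[0,0.06,0],"claw":-1}
    - {"dp":[-0.25,-0.15,0.6],"rotation":[0,0.06,0],"claw":-1}
    - {"dp":[-0.27,-0.1,0.62],"rotation":[0,0.06,0],"claw":-1}
    - {"dp":[-0.28,-0.05,0.62],"rotation":[0,0.06,0],"claw":-1}
    - {"dp":[-0.28,0,0.62],"rotation":[0,0.06,0],"claw":-1}
    - {"dp":[-0.28,0,0.6],"rotation":[0,0.06,0],"claw":-1}
    - {"dp":[0,0,0],"rotation":[0,0,0],"claw":-1}

```text
t: 60.12
ee_pos: [450.7, 232.5, 290.7]
tcp_rot: [-0.707, 0.707, -0.019, 0.017]
contact_force: [0.5, -0.3, -1.0]
grip_width: 52.5
```

```bash
python3 - <<'E'
from h import *
snap('wrist','w21'); plan([448,244,225],-3)
E
```

```text
t 60.175 tcp [451.4 230.8 290.8] yaw -3.1 tilt [-0.002 -0.001 -1.   ] w 52.6 F [ 0.3 -0.5 -0.2] j [-1.24  0.47  0.88  2.04 -0.48  0.85 -0.14]
dp units [-0.066  1.097  0.218] n>= 2.0 rot units [ 0.007 -0.012 -0.013]
```

View pics/w21.png

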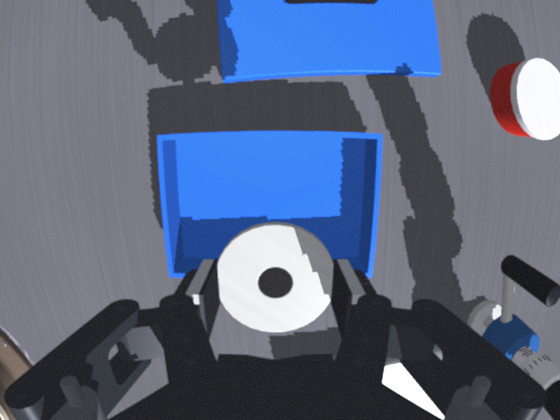

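Emit:
servo_tool:
  motion:
    - {"dp":[-0.06,0.5,0.22],"rotation":[0,0,0],"claw":-1}
    - {"dp":[0,0.5,0],"rotation":[0,0,0],"claw":-1}
    - {"dp":[0,0,0],"rotation":[0,0,0],"claw":-1}

```text
t: 60.55
ee_pos: [449.6, 241.3, 229.5]
tcp_rot: [-0.706, 0.708, -0.021, 0.02]
contact_force: [0.2, -1.3, -0.7]
grip_width: 52.5
```

```bash
python3 - <<'E'
from h import *
plan([448,244.5,180],-3)
E
```

```text
t 60.55 tcp [449.6 241.3 229.5] yaw -3.3 tilt [-0.001 -0.002 -1.   ] w 52.5 F [ 0.2 -1.3 -0.7] j [-1.18  0.57  0.78  2.07 -0.6   0.74 -0.07]
dp units [-0.03   0.825  0.054] n>= 1.0 rot units [ 0.014 -0.037 -0.004]
```

Emit:
servo_tool:
  motion:
    - {"dp":[-0.03,0.4,0.06],"rotation":[0,0,0],"claw":-1}
    - {"dp":[0,0.35,0],"rotation":[0,0,0],"claw":-1}
    - {"dp":[0,0.1,0],"rotation":[0,0,0],"claw":-1}
    - {"dp":[0,0,0],"rotation":[0,0,0],"claw":-1}

```text
t: 61.05
ee_pos: [451.4, 241.8, 181.3]
tcp_rot: [-0.707, 0.707, -0.021, 0.024]
contact_force: [-0.3, -0.4, -0.8]
grip_width: 52.6
```

Emit:
servo_tool:
  motion:
    - {"dp":[-0.03,0.07,0.02],"rotation":[0,0,0],"claw":-1}
    - {"dp":[0,0,0],"rotation":[0,0,0],"claw":0.5}
    - {"dp":[0,0,0],"rotation":[0,0,0],"claw":0.5}
    - {"dp":[0,-0.2,0],"rotation":[0,0,0],"claw":0.5}
    - {"dp":[0,-0.6,0],"rotation":[0,0,0],"claw":0.5}
    - {"dp":[0,-0.9,0],"rotation":[0,0,0],"claw":0.55}
    - {"dp":[0,0,0],"rotation":[0,0,0],"claw":0.55}

```text
t: 61.92
ee_pos: [450.4, 242.8, 286.3]
tcp_rot: [0.707, -0.706, 0.021, -0.025]
contact_force: [-0.3, 0.7, 0.2]
grip_width: 66.2
```

```bash
python3 - <<'E'
from h import *
snap('wrist','w22')
rows([543.5,11,285],0,7,0.55); plan()
E
```

```text
[{"dp":[0.26,-0.00,-0.54],"rotation":[-0.00,-0.07,0.00],"claw":0.55},
{"dp":[0.25,-0.00,-0.54],"rotation":[-0.00,-0.07,0.00],"claw":0.55},
{"dp":[0.25,-0.00,-0.54],"rotation":[-0.00,-0.07,0.00],"claw":0.55},
{"dp":[0.24,-0.00,-0.54],"rotation":[-0.00,-0.07,0.00],"claw":0.55},
{"dp":[0.24,-0.00,-0.55],"rotation":[-0.00,-0.07,0.00],"claw":0.55},
{"dp":[0.23,-0.00,-0.55],"rotation":[-0.00,-0.07,0.00],"claw":0.55},
{"dp":[0.23,-0.00,-0.55],"rotation":[-0.00,-0.07,0.00],"claw":0.55}]
t 61.975 tcp [449.5 242.9 284.6] yaw -3.7 tilt [ 0.004  0.    -1.   ] w 66.3 F [-0.6 -0.6 -1.7] j [-1.26  0.49  0.88  2.04 -0.5   0.84 -0.15]
dp units [0. 0. 0.] n>= 0.0 rot units [-0.002  0.     0.029]
```

View pics/w22.png

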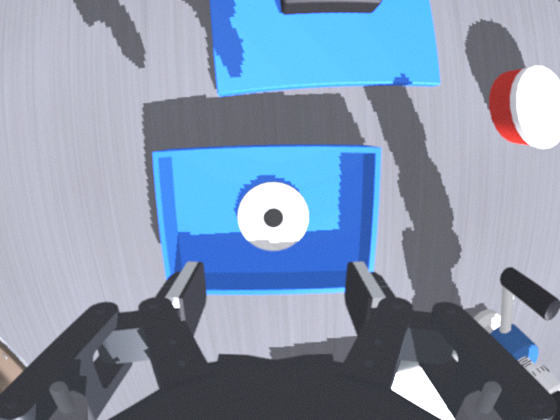

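The first washer lies in the box at (273,217). Now the second.

Emit:
servo_tool:
  motion:
    - {"dp":[0.25,0,-0.54],"rotation":[0,-0.07,0],"claw":0.55}
    - {"dp":[0.25,0,-0.54],"rotation":[0,-0.07,0],"claw":0.55}
    - {"dp":[0.25,0,-0.54],"rotation":[0,-0.07,0],"claw":0.55}
    - {"dp":[0.25,0,-0.54],"rotation":[0,-0.07,0],"claw":0.55}
    - {"dp":[0.23,0,-0.54],"rotation":[0,-0.07,0],"claw":0.55}
    - {"dp":[0.23,0,-0.54],"rotation":[0,-0.07,0],"claw":0.55}
    - {"dp":[0.2,0,-0.45],"rotation":[0,-0.07,0],"claw":0.55}
    - {"dp":[0,0,0],"rotation":[0,0,0],"claw":0.55}

```text
t: 62.98
ee_pos: [541.0, 12.8, 280.4]
tcp_rot: [-0.706, 0.708, 0.002, -0.005]
contact_force: [0.6, 0.8, 0.3]
grip_width: 66.6
```

```bash
python3 - <<'E'
from h import *
snap('wrist','w23'); plan([543.3,11,225],0)
p,P=cloud('w23'); m=(P[...,2]>33)&(P[...,2]<38)&(np.hypot(P[...,0]-543,P[...,1]-11)<60); hsv=cv2.cvtColor(p,cv2.COLOR_RGB2HSV)
q=P[m]; print(cv2.minAreaRect(q[np.hypot(q[:,0]-543,q[:,1]-11)<34][:,:2].astype(np.float32)))
E
```

```text
t 63.025 tcp [540.6  14.2 280.2] yaw 0.6 tilt [-0.006 -0.002 -1.   ] w 66.3 F [-0.5 -0.2 -0.8] j [-0.72  0.53  0.82  1.97 -0.5   0.87  0.38]
dp units [ 0.05   0.919 -0.052] n>= 1.0 rot units [ 0.011  0.081 -0.045]
((544.050048828125, 11.627384185791016), (55.03569030761719, 55.76158905029297), 28.00684356689453)
```

View pics/w23.png

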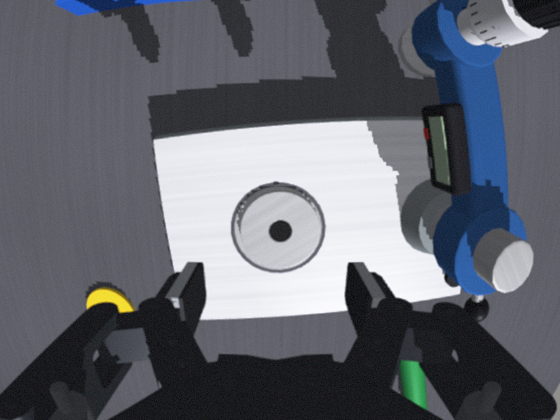

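Emit:
servo_tool:
  motion:
    - {"dp":[0.05,0.45,-0.05],"rotation":[0,0.08,-0.05],"claw":0.55}
    - {"dp":[0,0.45,0],"rotation":[0,0,0],"claw":0.55}
    - {"dp":[0,0,0],"rotation":[0,0,0],"claw":0.55}

```text
t: 63.4
ee_pos: [542.2, 14.8, 223.8]
tcp_rot: [0.707, -0.707, -0.0, 0.002]
contact_force: [0.4, -0.3, 0.1]
grip_width: 66.0
```

```bash
python3 - <<'E'
from h import *
plan([543.8,10.8,201],0)
E
```

```text
t 63.4 tcp [542.2  14.8 223.8] yaw 0.2 tilt [-0.002  0.001 -1.   ] w 66.0 F [ 0.4 -0.3  0.1] j [-0.66  0.61  0.74  2.   -0.59  0.76  0.44]
dp units [ 0.027  0.38  -0.067] n>= 1.0 rot units [-0.004  0.024 -0.016]
```

Emit:
servo_tool:
  motion:
    - {"dp":[0.03,0.2,-0.07],"rotation":[0,0.02,0],"claw":0.55}
    - {"dp":[0,0,0],"rotation":[0,0,0],"claw":0.55}
    - {"dp":[0,0.15,0],"rotation":[0,0,0],"claw":0.55}
    - {"dp":[0,0,0],"rotation":[0,0,0],"claw":0.55}

```text
t: 63.9
ee_pos: [544.5, 11.8, 203.3]
tcp_rot: [0.708, -0.707, -0.001, 0.001]
contact_force: [-1.1, -0.5, -0.8]
grip_width: 66.0
```

Emit:
servo_tool:
  motion:
    - {"dp":[0,0.02,0],"rotation":[0,0,0],"claw":0.3}
    - {"dp":[0,0,0],"rotation":[0,0,0],"claw":0}
    - {"dp":[0,0,0],"rotation":[0,0,0],"claw":-1}
    - {"dp":[0,0,0],"rotation":[0,0,0],"claw":-1}
    - {"dp":[0,-0.2,0],"rotation":[0,0,0],"claw":-1}
    - {"dp":[0,-0.4,0],"rotation":[0,0,0],"claw":-1}
    - {"dp":[0,-0.5,0],"rotation":[0,0,0],"claw":-1}
    - {"dp":[0,0,0],"rotation":[0,0,0],"claw":-1}

```text
t: 64.9
ee_pos: [544.8, 10.9, 273.0]
tcp_rot: [0.708, -0.706, -0.001, 0.0]
contact_force: [0.5, 0.1, -2.4]
grip_width: 51.6
```

```bash
python3 - <<'E'
from h import *
snap('wrist','w24'); plan([450,243,290],-3)
E
```

```text
t 64.95 tcp [544.3  11.2 271.8] yaw 0.1 tilt [-0.001  0.002 -1.   ] w 50.8 F [-1.4  0.7 -0.8] j [-0.71  0.55  0.81  1.96 -0.53  0.85  0.39]
dp units [-1.567 -0.292  3.865] n>= 4.0 rot units [-0.016  0.384 -0.009]
```

View pics/w24.png

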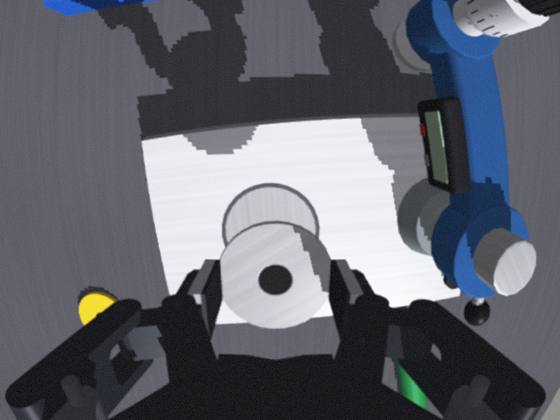

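Emit:
servo_tool:
  motion:
    - {"dp":[-0.2,-0.1,0.5],"rotation":[0,0.06,0],"claw":-1}
    - {"dp":[-0.27,-0.08,0.62],"rotation":[0,0.06,0],"claw":-1}
    - {"dp":[-0.27,-0.05,0.65],"rotation":[0,0.06,0],"claw":-1}
    - {"dp":[-0.27,-0.03,0.65],"rotation":[0,0.06,0],"claw":-1}
    - {"dp":[-0.28,0,0.65],"rotation":[0,0.06,0],"claw":-1}
    - {"dp":[-0.28,0,0.62],"rotation":[0,0.06,0],"claw":-1}
    - {"dp":[0,0,0],"rotation":[0,0,0],"claw":-1}

```text
t: 65.82
ee_pos: [450.0, 241.2, 283.6]
tcp_rot: [-0.706, 0.708, -0.021, 0.016]
contact_force: [-0.3, -0.3, -0.8]
grip_width: 50.8
```

```bash
python3 - <<'E'
from h import *
snap('wrist','w25'); plan([449,244,230],-3)
E
```

```text
t 65.875 tcp [450.6 239.4 283.8] yaw -3.1 tilt [-0.006 -0.003 -1.   ] w 50.8 F [-1.1  0.5 -0.7] j [-1.25  0.49  0.88  2.04 -0.5   0.85 -0.14]
dp units [-0.025  0.896  0.077] n>= 1.0 rot units [ 0.021 -0.01  -0.045]
```

View pics/w25.png

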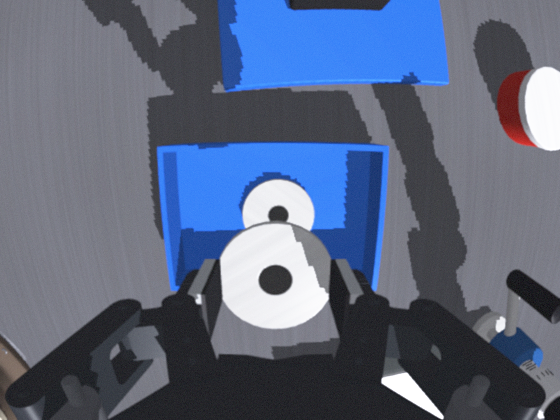

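Emit:
servo_tool:
  motion:
    - {"dp":[-0.02,0.45,0.08],"rotation":[0,0,-0.04],"claw":-1}
    - {"dp":[0,0.45,0],"rotation":[0,0,0],"claw":-1}
    - {"dp":[0,0.4,0.03],"rotation":[0,0,0],"claw":-1}
    - {"dp":[0,0.3,0],"rotation":[0,0,0],"claw":-1}
    - {"dp":[0,0,0],"rotation":[0,0,0],"claw":-1}

```text
t: 66.5
ee_pos: [451.2, 240.7, 184.1]
tcp_rot: [-0.705, 0.709, -0.021, 0.021]
contact_force: [-0.2, -0.2, -1.0]
grip_width: 51.1
```

Emit:
servo_tool:
  motion:
    - {"dp":[0,0.02,0],"rotation":[0,0,0],"claw":-1}
    - {"dp":[0,0,0],"rotation":[0,0,0],"claw":0.5}
    - {"dp":[0,0,0],"rotation":[0,0,0],"claw":0.5}
    - {"dp":[0,-0.2,0],"rotation":[0,0,0],"claw":0.5}
    - {"dp":[0,-0.6,0],"rotation":[0,0,0],"claw":0.5}
    - {"dp":[0,-0.9,0],"rotation":[0,0,0],"claw":0.5}
    - {"dp":[0,0,0],"rotation":[0,0,0],"claw":0.5}

```text
t: 67.38
ee_pos: [452.6, 240.7, 292.7]
tcp_rot: [-0.706, 0.708, -0.021, 0.023]
contact_force: [-0.9, 0.7, -0.3]
grip_width: 64.1
```

```bash
python3 - <<'E'
from h import *
snap('wrist','w26'); plan([501,370,330],0)
E
```

```text
t 67.425 tcp [451.7 240.8 290.9] yaw -3.5 tilt [ 0.001 -0.004 -1.   ] w 63.9 F [-1.1  0.2  0.3] j [-1.27  0.48  0.9   2.03 -0.49  0.86 -0.15]
dp units [ 0.689 -0.66   2.197] n>= 3.0 rot units [ 0.032 -0.437  0.009]
```

View pics/w26.png

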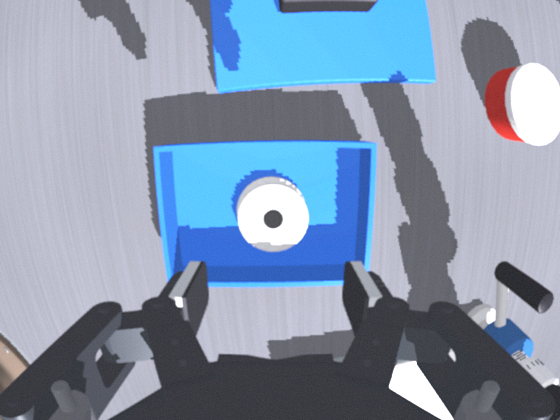

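Both washers are stacked in the box at (273,217). Next the lid: I rotate the jaws across its grip bar.

```bash
python3 - <<'E'
from h import *
p,P=cloud('w26'); hsv=cv2.cvtColor(p,cv2.COLOR_RGB2HSV); blue=(hsv[...,0]>95)&(hsv[...,0]<125)&(hsv[...,1]>120)
m=blue&(P[...,2]>31)&(P[...,2]<41)&(P[...,1]<330); n,l,s,c=cv2.connectedComponentsWithStats(m.astype(np.uint8)); k=1+np.argmax(s[1:,4]); q=P[l==k]; print('box rim',cv2.minAreaRect(q[:,:2].astype(np.float32)),len(q),q[:,2].mean())
rows([501,395,345],92,12,0.0)
E
```

```text
box rim ((447.81549072265625, 248.40640258789062), (104.7965316772461, 160.49647521972656), 87.54222106933594) 2956 35.19399405955324
[{"dp":[0.06,-0.08,0.22],"rotation":[0.00,-0.99,-0.00],"claw":0},
{"dp":[0.08,-0.08,0.21],"rotation":[0.00,-0.99,-0.00],"claw":0},
{"dp":[0.11,-0.08,0.19],"rotation":[0.00,-0.99,-0.00],"claw":0},
{"dp":[0.14,-0.08,0.18],"rotation":[0.00,-0.99,-0.00],"claw":0},
{"dp":[0.16,-0.08,0.16],"rotation":[0.00,-0.99,-0.00],"claw":0},
{"dp":[0.18,-0.08,0.13],"rotation":[0.00,-0.99,-0.00],"claw":0},
{"dp":[0.20,-0.08,0.11],"rotation":[0.00,-0.99,-0.00],"claw":0},
{"dp":[0.21,-0.08,0.08],"rotation":[0.00,-0.99,-0.00],"claw":0},
{"dp":[0.22,-0.08,0.05],"rotation":[0.00,-0.99,-0.00],"claw":0},
{"dp":[0.22,-0.08,0.02],"rotation":[0.00,-0.99,-0.00],"claw":0},
{"dp":[0.22,-0.08,-0.01],"rotation":[0.00,-0.99,-0.00],"claw":0},
{"dp":[0.22,-0.08,-0.05],"rotation":[0.00,-0.99,-0.00],"claw":0}]
```

Emit:
servo_tool:
  motion:
    - {"dp":[0.05,-0.08,0.22],"rotation":[0,-0.95,0],"claw":0}
    - {"dp":[0.08,-0.08,0.2],"rotation":[0,-0.95,0],"claw":0}
    - {"dp":[0.1,-0.08,0.2],"rotation":[0,-0.95,0],"claw":0}
    - {"dp":[0.14,-0.08,0.18],"rotation":[0,-0.95,0],"claw":0}
    - {"dp":[0.16,-0.08,0.16],"rotation":[0,-0.95,0],"claw":0}
    - {"dp":[0.18,-0.08,0.13],"rotation":[0,-0.95,0],"claw":0}
    - {"dp":[0.2,-0.08,0.1],"rotation":[0,-0.95,0],"claw":0}
    - {"dp":[0.2,-0.08,0.08],"rotation":[0,-0.95,0],"claw":0}
    - {"dp":[0.2,-0.08,0.05],"rotation":[0,-0.95,0],"claw":0}
    - {"dp":[0.2,-0.08,0.02],"rotation":[0,-0.95,0],"claw":0}

```text
t: 68.68
ee_pos: [487.0, 368.7, 332.9]
tcp_rot: [-0.56, 0.562, 0.424, -0.436]
contact_force: [0.9, -0.1, -0.2]
grip_width: 42.7
```

```bash
python3 - <<'E'
from h import *
plan([502,405,350],92)
rows([502,405,350],92,3,0)
E
```

```text
t 68.675 tcp [487.  368.7 332.9] yaw 75.0 tilt [-0.012 -0.013 -1.   ] w 42.7 F [ 0.9 -0.1 -0.2] j [-1.1   0.5   0.52  1.73 -0.28  1.01  0.83]
dp units [ 0.644 -0.296 -0.083] n>= 1.0 rot units [-0.072 -2.128 -0.101]
[{"dp":[0.21,-0.10,-0.03],"rotation":[-0.02,-0.71,-0.03],"claw":0},
{"dp":[0.21,-0.10,-0.05],"rotation":[-0.02,-0.71,-0.03],"claw":0},
{"dp":[0.21,-0.10,-0.07],"rotation":[-0.02,-0.71,-0.03],"claw":0}]
```

Emit:
servo_tool:
  motion:
    - {"dp":[0.21,-0.1,-0.03],"rotation":[-0.02,-0.71,-0.03],"claw":0}
    - {"dp":[0.21,-0.1,-0.05],"rotation":[-0.02,-0.71,-0.03],"claw":0}
    - {"dp":[0.21,-0.1,-0.07],"rotation":[-0.02,-0.71,-0.03],"claw":0}
    - {"dp":[0,0,0],"rotation":[0,0,0],"claw":0}

```text
t: 69.18
ee_pos: [501.0, 406.2, 347.5]
tcp_rot: [0.489, -0.488, -0.509, 0.514]
contact_force: [-0.1, -0.9, -0.3]
grip_width: 42.7
```

```bash
cat >> h.py <<'E'
def lidbox(fn):
    p,P=cloud(fn); hsv=cv2.cvtColor(p,cv2.COLOR_RGB2HSV)
    near=(np.hypot(P[...,0]-480,P[...,1]-330)<230)
    m=near&(P[...,2]>38)&(P[...,2]<75)&(hsv[...,2]<90)&(hsv[...,1]<140)
    n,l,s,c=cv2.connectedComponentsWithStats(m.astype(np.uint8)); 
    for k in np.argsort(-s[1:,4])[:2]+1:
        q=P[l==k]; print('dark',s[k],q.mean(0).round(1),cv2.minAreaRect(q[:,:2].astype(np.float32)))
    blue=(hsv[...,0]>95)&(hsv[...,0]<125)&(hsv[...,1]>120)&near
    for lo,hi in((11,22),(31,41)):
        m=blue&(P[...,2]>lo)&(P[...,2]<hi); n,l,s,c=cv2.connectedComponentsWithStats(m.astype(np.uint8)); k=1+np.argmax(s[1:,4]); q=P[l==k]
        print('blue',lo,s[k],cv2.minAreaRect(q[:,:2].astype(np.float32)),q[:,2].mean().round(1))
E
python3 - <<'E'
from h import *
snap('wrist','w27'); snap('top','top6'); plan(); lidbox('w27')
E
```

```text
t 69.275 tcp [500.8 405.  347.1] yaw 92.5 tilt [-0.008 -0.006 -1.   ] w 42.9 F [ 0.  -0.6 -0.3] j [-1.06  0.52  0.44  1.63 -0.25  1.06  1.07]
dp units [0. 0. 0.] n>= 0.0 rot units [-0.056 -0.    -0.04 ]
dark [271 172  14  76 319] [500.4 409.5  43.3] ((501.07403564453125, 408.2189636230469), (67.35405731201172, 10.978287696838379), 4.915966510772705)
dark [278 212   2   2   2] [502.7 408.   43.5] ((502.70941162109375, 407.96551513671875), (1.1336549520492554, 0.0), 132.66432189941406)
blue 11 [  211   112   135   176 20112] ((502.3522644042969, 406.25677490234375), (175.13739013671875, 125.3084945678711), 1.5783272981643677) 15.7
blue 31 [  64   61  106  173 2462] ((447.5932922363281, 245.57785034179688), (111.55743408203125, 160.14418029785156), 87.375732421875) 34.8
```

View pics/w27.png

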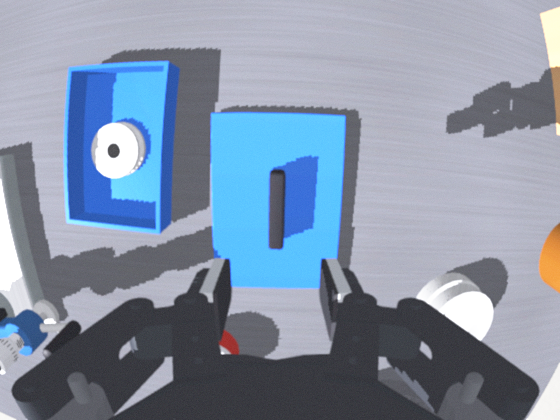

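The wrist view shows the lid bar at (277,210), the lid at (278,200) and the box with the washers at (120,147).

```bash
python3 - <<'E'
from h import *
plan([502,406.3,240],91.6)
E
```

```text
t 69.275 tcp [500.8 405.  347.1] yaw 92.5 tilt [-0.008 -0.006 -1.   ] w 42.9 F [ 0.  -0.6 -0.3] j [-1.06  0.52  0.44  1.63 -0.25  1.06  1.07]
dp units [ 0.03   1.785 -0.034] n>= 2.0 rot units [-0.056  0.113 -0.04 ]
```

Emit:
servo_tool:
  motion:
    - {"dp":[0.03,0.5,-0.03],"rotation":[-0.06,0.11,-0.04],"claw":0}
    - {"dp":[0,0.6,0],"rotation":[0,0,0],"claw":0}
    - {"dp":[0,0.5,0],"rotation":[0,0,0],"claw":0}
    - {"dp":[0,0,0],"rotation":[0,0,0],"claw":0}

```text
t: 69.78
ee_pos: [501.6, 403.8, 247.8]
tcp_rot: [0.495, -0.496, -0.504, 0.505]
contact_force: [-0.0, 0.1, -0.6]
grip_width: 42.6
```

```bash
python3 - <<'E'
from h import *
plan([502,406.3,197],91.6)
E
```

```text
t 69.775 tcp [501.6 403.8 247.8] yaw 91.0 tilt [-0.001 -0.002 -1.   ] w 42.6 F [-0.   0.1 -0.6] j [-1.03  0.63  0.4   1.71 -0.31  0.87  1.09]
dp units [ 0.044  0.846 -0.008] n>= 1.0 rot units [-0.006 -0.071 -0.017]
```

Emit:
servo_tool:
  motion:
    - {"dp":[0.04,0.4,0],"rotation":[0,-0.07,0],"claw":0}
    - {"dp":[0,0.35,0],"rotation":[0,0,0],"claw":0}
    - {"dp":[0,0.08,0],"rotation":[0,0,0],"claw":0}
    - {"dp":[0,0,0],"rotation":[0,0,0],"claw":0}

```text
t: 70.28
ee_pos: [502.9, 405.7, 200.3]
tcp_rot: [-0.493, 0.495, 0.506, -0.505]
contact_force: [-0.4, 0.1, -0.0]
grip_width: 43.0
```

```bash
python3 - <<'E'
from h import *
plan([502,406.3,197],91.6)
E
```

```text
t 70.275 tcp [502.9 405.7 200.3] yaw 91.4 tilt [ 0.002 -0.    -1.   ] w 43.0 F [-0.4  0.1 -0. ] j [-1.01  0.7   0.37  1.73 -0.34  0.78  1.12]
dp units [0.01  0.054 0.014] n>= 1.0 rot units [ 0.017 -0.029 -0.004]
```

Emit:
servo_tool:
  motion:
    - {"dp":[0.01,0.07,0.01],"rotation":[0,0,0],"claw":0}
    - {"dp":[0,0,0],"rotation":[0,0,0],"claw":-0.4}
    - {"dp":[0,0,0],"rotation":[0,0,0],"claw":-1}
    - {"dp":[0,0,0],"rotation":[0,0,0],"claw":-1}
    - {"dp":[0,0,0],"rotation":[0,0,0],"claw":-1}

```text
t: 70.9
ee_pos: [502.9, 406.7, 198.1]
tcp_rot: [-0.493, 0.495, 0.507, -0.504]
contact_force: [0.5, 0.7, -1.4]
grip_width: 12.6
```

Emit:
servo_tool:
  motion:
    - {"dp":[0,-0.2,0],"rotation":[0,0,0],"claw":-1}
    - {"dp":[0,-0.4,0],"rotation":[0,0,0],"claw":-1}
    - {"dp":[0,-0.4,0],"rotation":[0,0,0],"claw":-1}
    - {"dp":[0,0,0],"rotation":[0,0,0],"claw":-1}

```text
t: 71.4
ee_pos: [502.7, 406.4, 261.1]
tcp_rot: [-0.493, 0.495, 0.507, -0.504]
contact_force: [-0.3, -0.4, -2.1]
grip_width: 12.4
```

```bash
python3 - <<'E'
from h import *
snap('wrist','w28'); plan([447.5,245.5,265],87.4)
p,P=cloud('w28'); hsv=cv2.cvtColor(p,cv2.COLOR_RGB2HSV)
m=(hsv[...,0]>95)&(hsv[...,0]<125)&(hsv[...,1]>120)&(P[...,2]>55)&(P[...,2]<110); q=P[m]; A=np.c_[q[:,:2]-q[:,:2].mean(0),np.ones(len(q))]; print(len(q),np.linalg.lstsq(A,q[:,2],rcond=None)[0],cv2.minAreaRect(q[:,:2].astype(np.float32)))
E
```

```text
t 71.45 tcp [502.2 406.2 259.9] yaw 91.3 tilt [ 0.003  0.    -1.   ] w 13.1 F [-0.5  0.2 -2. ] j [-1.04  0.62  0.41  1.7  -0.3   0.88  1.09]
dp units [-2.656 -0.088  0.973] n>= 3.0 rot units [0.021 0.49  0.001]
47584 [ 7.42270293e-03 -2.62577887e-04  7.88993696e+01] ((513.53515625, 306.1661682128906), (162.83653259277344, 365.5162658691406), 17.619556427001953)
```

View pics/w28.png

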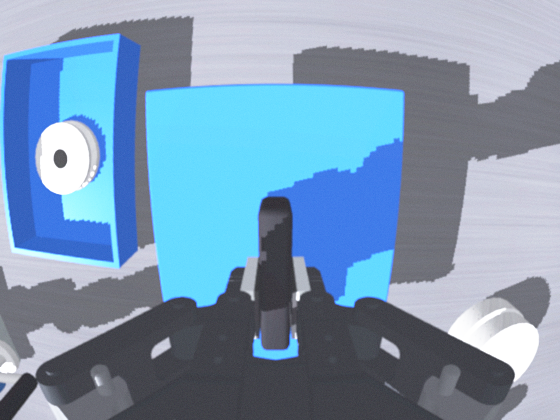

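```bash
python3 - <<'E'
from h import *
rows([448.2,245.8,265],87.2,6,-1)
E
```

```text
[{"dp":[-0.44,-0.01,0.16],"rotation":[0.00,0.09,0.00],"claw":-1},
{"dp":[-0.44,-0.01,0.15],"rotation":[0.00,0.09,0.00],"claw":-1},
{"dp":[-0.45,-0.01,0.15],"rotation":[0.00,0.09,0.00],"claw":-1},
{"dp":[-0.45,-0.01,0.14],"rotation":[0.00,0.09,0.00],"claw":-1},
{"dp":[-0.45,-0.01,0.14],"rotation":[0.00,0.09,0.00],"claw":-1},
{"dp":[-0.45,-0.01,0.13],"rotation":[0.00,0.09,0.00],"claw":-1}]
```

Emit:
servo_tool:
  motion:
    - {"dp":[-0.3,-0.02,0.12],"rotation":[0,0.09,0],"claw":-1}
    - {"dp":[-0.42,-0.02,0.15],"rotation":[0,0.09,0],"claw":-1}
    - {"dp":[-0.45,-0.02,0.15],"rotation":[0,0.09,0],"claw":-1}
    - {"dp":[-0.45,-0.01,0.15],"rotation":[0,0.09,0],"claw":-1}
    - {"dp":[-0.45,-0.01,0.14],"rotation":[0,0.09,0],"claw":-1}
    - {"dp":[-0.4,-0.01,0.14],"rotation":[0,0.05,0],"claw":-1}
    - {"dp":[0,0,0],"rotation":[0,0,0],"claw":-1}

```text
t: 72.32
ee_pos: [445.0, 253.1, 258.7]
tcp_rot: [-0.511, 0.512, 0.485, -0.491]
contact_force: [-0.6, 0.3, -1.5]
grip_width: 12.6
```

```bash
python3 - <<'E'
from h import *
plan([448.2,245.8,245],87.2)
E
```

```text
t 72.325 tcp [445.  253.1 258.7] yaw 87.3 tilt [-0.005 -0.007 -1.   ] w 12.6 F [-0.6  0.3 -1.5] j [-0.97  0.43  0.45  2.03 -0.27  0.74  1.17]
dp units [-0.117  0.228 -0.061] n>= 1.0 rot units [-0.031  0.008 -0.049]
```

Emit:
servo_tool:
  motion:
    - {"dp":[-0.12,0,-0.06],"rotation":[-0.03,0,-0.05],"claw":-1}
    - {"dp":[0,0,0],"rotation":[0,0,0],"claw":-1}
    - {"dp":[0,0,0],"rotation":[0,0,0],"claw":-1}

```text
t: 72.7
ee_pos: [448.8, 246.7, 257.9]
tcp_rot: [0.511, -0.511, -0.488, 0.488]
contact_force: [-0.6, -0.4, -1.7]
grip_width: 12.5
```

```bash
python3 - <<'E'
from h import *
snap('wrist','w29'); plan([448.2,245.8,235],87.2)
E
```

```text
t 72.75 tcp [448.8 246.6 257.9] yaw 87.4 tilt [ 0.  0. -1.] w 12.8 F [-1.1 -0.4 -0.7] j [-0.95  0.43  0.45  2.04 -0.28  0.73  1.2 ]
dp units [-0.014  0.382  0.009] n>= 1.0 rot units [0.001 0.019 0.003]
```

View pics/w29.png

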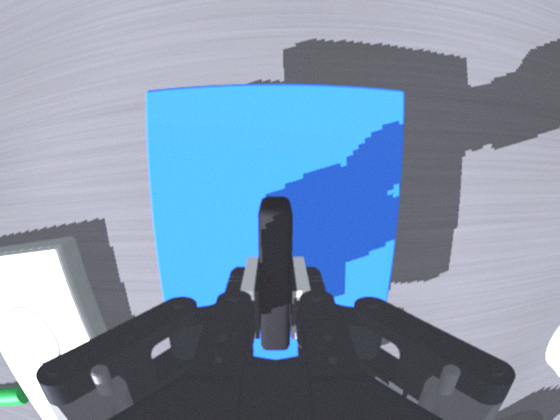

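Emit:
servo_tool:
  motion:
    - {"dp":[-0.02,0.2,0.01],"rotation":[0,0.02,0],"claw":-1}
    - {"dp":[0,0,0],"rotation":[0,0,0],"claw":-1}
    - {"dp":[0,0.15,0],"rotation":[0,0,0],"claw":-1}
    - {"dp":[0,0,0],"rotation":[0,0,0],"claw":-1}

```text
t: 73.25
ee_pos: [447.8, 246.0, 234.9]
tcp_rot: [0.512, -0.512, -0.488, 0.488]
contact_force: [-0.6, 0.2, -2.0]
grip_width: 12.4
```

```bash
python3 - <<'E'
from h import *
plan([448.2,245.8,222],87.2)
E
```

```text
t 73.25 tcp [447.8 246.  234.9] yaw 87.3 tilt [-0. -0. -1.] w 12.4 F [-0.6  0.2 -2. ] j [-0.93  0.47  0.43  2.05 -0.3   0.68  1.22]
dp units [-0.004  0.214 -0.007] n>= 1.0 rot units [-0.003  0.007 -0.001]
```

Emit:
servo_tool:
  motion:
    - {"dp":[0,0.1,-0.01],"rotation":[0,0,0],"claw":-1}
    - {"dp":[0,0.08,0],"rotation":[0,0,0],"claw":-1}
    - {"dp":[0,0,0],"rotation":[0,0,0],"claw":-1}

```text
t: 73.62
ee_pos: [448.6, 246.1, 223.3]
tcp_rot: [0.512, -0.512, -0.488, 0.488]
contact_force: [0.5, -0.2, -1.8]
grip_width: 12.2
```

Emit:
servo_tool:
  motion:
    - {"dp":[0,0.03,0],"rotation":[0,0,0],"claw":-1}
    - {"dp":[0,0,0],"rotation":[0,0,0],"claw":-1}

```text
t: 73.88
ee_pos: [448.8, 246.1, 222.1]
tcp_rot: [0.512, -0.512, -0.488, 0.488]
contact_force: [-0.2, -0.2, -1.0]
grip_width: 13.3
```

Emit:
servo_tool:
  motion:
    - {"dp":[0,0.03,0],"rotation":[0,0,0],"claw":-1}
    - {"dp":[0,0,0],"rotation":[0,0,0],"claw":-1}

```text
t: 74.12
ee_pos: [449.0, 246.0, 222.3]
tcp_rot: [0.513, -0.511, -0.488, 0.487]
contact_force: [0.5, -0.6, -2.3]
grip_width: 12.6
```

Emit:
servo_tool:
  motion:
    - {"dp":[0,0.03,0],"rotation":[0,0,0],"claw":-1}
    - {"dp":[0,0,0],"rotation":[0,0,0],"claw":-0.3}
    - {"dp":[0,0,0],"rotation":[0,0,0],"claw":0}
    - {"dp":[0,0,0],"rotation":[0,0,0],"claw":0}
    - {"dp":[0,-0.3,0],"rotation":[0,0,0],"claw":0}
    - {"dp":[0,-0.8,0],"rotation":[0,0,0],"claw":0}
    - {"dp":[0,-0.9,0],"rotation":[0,0,0],"claw":0}
    - {"dp":[0,0,0],"rotation":[0,0,0],"claw":0}

```text
t: 75.12
ee_pos: [449.4, 245.8, 343.8]
tcp_rot: [0.512, -0.511, -0.488, 0.487]
contact_force: [0.3, 0.4, -1.1]
grip_width: 42.8
```

```bash
python3 - <<'E'
from h import *
snap('wrist','w30'); snap('scene','sc8'); plan()
p,P=cloud('w30'); hsv=cv2.cvtColor(p,cv2.COLOR_RGB2HSV)
m=(hsv[...,0]>95)&(hsv[...,0]<125)&(hsv[...,1]>120)&(P[...,2]>33)&(P[...,2]<50)&(np.hypot(P[...,0]-448,P[...,1]-246)<130); q=P[m]; A=np.c_[q[:,:2]-q[:,:2].mean(0),np.ones(len(q))]; print(len(q),np.linalg.lstsq(A,q[:,2],rcond=None)[0],cv2.minAreaRect(q[:,:2].astype(np.float32)))
E
```

```text
t 75.225 tcp [448.  245.6 340.5] yaw 87.3 tilt [-0.005 -0.002 -1.   ] w 42.7 F [-0.1 -0.4  0. ] j [-1.01  0.31  0.51  1.97 -0.19  0.92  1.12]
dp units [0. 0. 0.] n>= 0.0 rot units [-0.036 -0.    -0.016]
23640 [ 1.70769361e-03 -3.11016090e-04  3.96671638e+01] ((448.1028137207031, 246.50096130371094), (125.8218765258789, 174.59934997558594), 87.24693298339844)
```

View pics/w30.png

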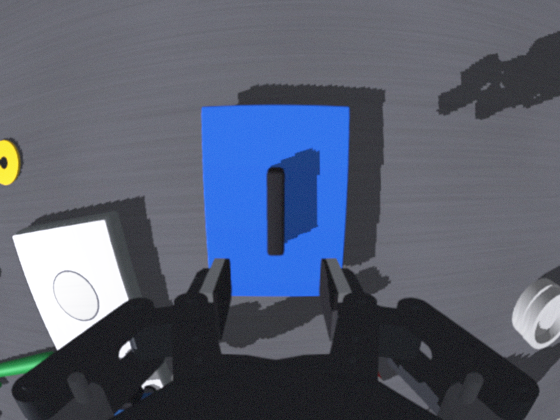

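View pics/sc8.png

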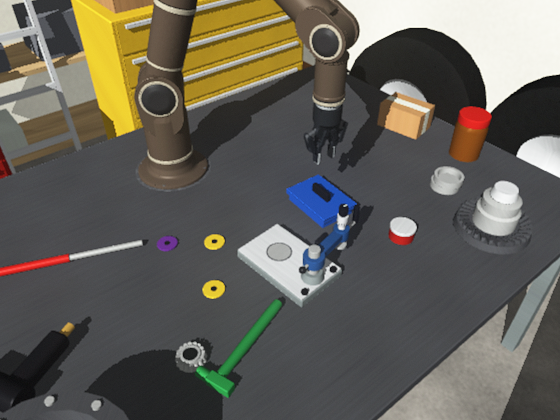

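The lid is level with its plate top at 39.7 mm (40 expected) and within about 1 mm of the box centre. The swing arm is out and the anvil is empty. Handing in.

```bash
python3 -c "
from h import *
print(hand_in()); print(read_state()['t'])"
```

```text
the job is handed in; nothing more can be done
None
the job is handed in; nothing more can be done
```

I finished the whole sequence and handed the job in at about 75 s of robot time. The hand-in gives no verdict, so what follows rests on my own checks.

**What I did**
- Two of the four washers were present (the grey ones); the yellow and purple look-alikes were left alone. I stacked both on the anvil.
- After I first swung the arm in, the top washer was about 40 mm off the anvil. I took that to be the knock the task warned of. I swung the arm out again, restacked the washer level, and swung the arm back to its stop.
- I turned the knob clockwise about 5.6 rad in two strokes, where contact was expected at about 4.4 rad, then backed it off about 2.2 rad.
- I swung the arm out, moved the washers into the box one at a time (my first grip took only the top one), and put the lid on.

**What the checks showed**
- **Pack:** before measuring, it was level and within about 2 mm of the anvil centre, top at 39.6 mm (40 expected).
- **Ratchet:** torque held steady at 0.05 N m, the clutch's value, which suggests about 1.1 rad of slip. I could not read the slip directly.
- **Foot:** depth readings put it on the pack while measuring and about 6 mm higher after backing off.
- **Arm:** it stands at about 1.44 rad (more than 1.0 needed).
- **Box and lid:** both washers were seen in the box before the lid went on. The lid is level within 0.002 rad, about 1 mm off centre, and its plate top is at 39.7 mm (40 expected).
- **Bystanders:** the tin, bearing and hammer look unmoved in the last scene picture; I did not measure them at the end.

No final check failed or disagreed.

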